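# Rinse the fallen beakers and the milk jug

## Robot

A 7-joint arm with a two-finger parallel gripper is mounted at the origin on the work surface. World frame = base frame: x ahead of the robot, y to its left, z up, the work surface at z = 0. Lengths are in m, angles in rad, forces in N, time in s.
With the tool pointing down it reaches from about 0.425 to 0.925 m from the base axis. Payload 6.8 kg.
Tool frame: the origin (TCP) lies between the finger pads; the fingertips stand r.tip_reach ahead of it and the grasp point (between the pads) lies 11 mm behind it (r.tip_reach is the distance from the TCP to the fingertips, in m); z points along the fingers, y is the direction in which the jaws open and shut (so a half turn about z gives the same grasp; the last joint's range is limited). The gripper opens to 85 mm and grips with 20 to 120 N. Pads are 22 mm wide; open, the fingers measure 114 mm over their backs; the gripper's body (76 mm by 85 mm) begins 54 mm behind the grasp point. The pads swing forward as they close: fully open they stand 13 mm farther back than shut.
Start: joints at [-1.298, 0.477, 0.022, 1.555, -0.011, 1.109, -0.083], TCP at [0.251, 0.627, 0.217] pointing down, gripper open.
Joint ranges: [-2.96, 2.96], [-0.34, 2.1], [-1.41, 1.46], [0.24, 2.44], [-1.37, 4.51], [0.17, 1.92], [-2.96, 2.96]. Speed limits (rad/s): [2.39, 2.39, 3.14, 3.14, 3.14, 3.14, 3.14].

## Interface

Orientations are given as a rotation vector (axis times angle).
In Python, from bench import r, eyes, spotter gives the robot as it stands.
- The arm moves only by the tool carry_out, never from a script. Its argument "series" is text: rows parted by semicolons, each of 5 numbers parted by spaces: the shift along the tool's x, y, z in cm, then the turn about the tool's z in rad, then the opening, from 0 (shut) to 1 (fully open). In form: x y z yaw gripper; .... A call has 1 to 8 rows; each row shifts and turns the commanded pose from where the row before left it, along the tool's axes as they then stand; what a row does not reach is not made up. A row lasts 1/8 s, in which the tool goes at most 62.5 mm and 10.7 degrees, less where a joint would pass 70% of its speed; a pose out of reach is approached as far as the arm can. A call with a gripper value outside its range is refused whole. The fingers move at their own pace and stop on an object; "grip_force" is the grip in N (left out, the last holds). Time passes only in rows, so rows that do not move let the fingers close. It gives the time, the measured TCP pose, the force and the opening at its end, in the units of the state.
- r.get_obs(): the state, without advancing time (a new reading comes with each control period).
- eyes.grab_frame(name): name is "side" or "top" or "wrist"; returns a dict with "color" (480x640x3 uint8, blue, green, red), "intrinsics" (3x3 intrinsics, pixels), "R" (3x3) and "t" (3): a world point X has camera coordinates R X + t; the wrist camera has in their place "T_tool_cam" (4x4, takes a point from camera to tool coordinates, whose origin is the TCP and whose axes are the flange's). Camera axes: x right, y down, z forward; pixel columns grow to the right and rows downward; lengths in m; the calibration is good to about 2 mm. A picture is of the moment at which its call begins: read the wrist's pose just before it. There is no depth.
- r.hand_in(): hands the job in, once; it reports no verdict.
Trained networks look in a picture, given as the dict that the camera call returned (one of the last four; its "shot" number tells which), for a name from the list of things; names that differ only in an ending like _2 or _b are one class to them, and where a whole thing is asked for, a point or a joint stands for the part that bears it (a point fixed in the world has none). Each returns a list of dicts, best first, with "confidence" (0 to 1); they miss things now and then, are a little off and sometimes report something else, mostly with a low value. They report only what shows in the picture. A call takes as long as a camera call. They do not tell look-alikes from the thing itself.
- spotter.search_frame(picture, query): "uv" ([column, row] in pixels, amid what is visible of it).
- spotter.trace(picture, query): "pixels" (480x640 bool, what is visible of it) and "uv" ([column, row] in pixels, amid what is visible of it).
- spotter.mark_of(picture, query): "uv" ([column, row] in pixels: a listed point, or the origin of a listed thing).
The state is a dict: "clock": time; "joints": joint angles; "qvel": joint speeds; "tau": joint torques, N m; "tcp_pos": TCP position; "orientation": TCP orientation; "contact_force": force on the tool from outside, world axes, zero at the start; "moment": the same for the moment, N m; "grip_width": finger opening in m.
Only numpy, scipy, OpenCV 4.12 (cv2) and the standard library are available. Lean on these libraries where they do the work, as an engineer would, in place of code of your own. Each camera call takes 0.05 s, during which the arm holds its last target.

## Task

The beakers have toppled over on the drying mat: stand every beaker that is there, and the steel milk jug, upright together in the steel rinsing tray. When all are standing in it, squeeze the trigger of the spray gun fully, keep it squeezed for a good second, and let it go again. Then put all of them back on the drying mat, standing upright and clear of your hand, without disturbing the pepper mill and the oil bottle.

Things in the scene. Friction and masses are not known exactly. Their poses are not given: they have to be found in the camera images.
- beaker1: Rounded-square white ceramic beaker, open at one end, 60 x 60 mm outside, 95 mm tall, walls 4 mm, about 140 g; starts lying on the mat, mouth roughly away from the robot. Origin: centre of the underside of its foot; z points from foot to mouth, x and y square to the flat sides. Two or three of the three beakers are present (None from the start if absent).
- beaker2: As beaker1.
- beaker3: As beaker1.
- jug: Round steel milk jug standing on the mat, 74 mm across, 100 mm tall, walls 4 mm, about 160 g, with a square-section D handle on its -x side. Origin: centre of its underside; z up. The handle is 14 mm wide (y) and reaches from the wall to 76 mm from the axis; its top bar lies 78 to 92 mm above the underside, its outer upright bar is 12 mm thick.
- jug_grip (a point): On top of the jug's handle, 62 mm from the jug's axis, 92 mm above its underside; pinch the handle across its 14 mm width (jug's y) here from above, fingertips about 30 mm below this point. Axes as the jug's.
- tray_floor (a point): Centre of the inner floor of the fixed steel rinsing tray; inside 260 (x) x 280 mm (y), floor 5 mm above the worktop, rim 9 mm above the floor. Axes as the station: z up, x roughly away from the robot, y towards the spray gun, which stands beside the tray.
- grip (a point): Centre of the top of the fixed black upright grip of the spray gun, 252 mm above the worktop, beside the tray: 200 mm from the tray's centre in y, 30 mm in x. Axes as the station. The grip is 28 (x) x 24 mm (y) and reaches down 135 mm. The nozzle is below the grip, on the tray side (-y), 128 mm above the worktop, ending 44 mm from the grip's axis.
- trigger (a joint): Steel trigger of the spray gun: an upright lever on the outer (+y) side of the grip, hinged at its lower end (axis along station x), 122 mm below point grip and 16 mm outwards. At rest (0) it leans outwards by 0.30 rad; 0.25 rad is fully squeezed. A spring returns it; about 8 N near its top squeezes it fully. Take it from above across grip and trigger together, closing along station y.
- trigger_end (a point): Centre of the upper end of the trigger lever, which is 22 mm wide (x), 10 mm thick (y) and 105 mm long. At rest it is 47 mm outwards (+y) of the grip's axis and 22 mm below point grip; fully squeezed 21 mm outwards. Across grip and trigger: 64 mm at rest, 38 mm squeezed.
- mat_top (a point): Centre of the top of the fixed dark rubber drying mat, 380 (x) x 420 mm (y), 3 mm thick. z up, x roughly away from the robot.
- pepper_mill: Dark wooden pepper mill, 52 mm across, 150 mm tall, standing at the back of the worktop; leave it alone. Origin: centre of its underside.
- oil_bottle: Green glass bottle, 64 mm across, 200 mm tall, standing at the back of the worktop; leave it alone. Origin: centre of its underside.
Things that resemble listed ones, but are neither listed nor needed, are in the scene too. What is shaped like the beaker2 but blue or yellow is not meant.

How it is judged:
By the outcome, as a careful person would: the job done as asked, in the order asked, and still so for the second after the job is handed in, with the robot touching nothing.
Of beaker1, beaker2, beaker3 only 2 to 3 are there at a start; the rules pass over those that are not, and their reading is None.
At some moment in a run one of beaker1, beaker2, beaker3, jug may be knocked a few centimetres aside while the robot is not near it.
Once in a run the grip may slacken for a moment while it holds something.
It also fails if it takes over 210 s, if anything falls off the work surface, if the arm or the gripper's body presses on something with over 40 N, if the wrist force passes 120 N, or if a joint passes its speed limit or range.

## Working session

There is one attempt and no reset: what is moved stays moved. The work goes in short steps, Python scripts to look and compute and a tool call to move; the robot and the scene stay as the last step left them, time stands still between calls to the robot, and variables do not carry over. Pictures are saved under pics/ and viewed, and the job is handed in when it is done.

Besides the shell and the picture viewer there is one more tool, called after "Request:" as name(argument=value, ...) on one line, values as JSON. carry_out: Moves the arm, as the interface text tells. Its arguments: {"type":"object","properties":{"series":{"type":"string"},"grip_force":{"type":"number"}},"required":["series"]}

```bash
ls; mkdir -p pics; python3 - <<'E'
from bench import r, eyes, spotter
import cv2,numpy as np
print(r.get_obs(), r.tip_reach)
for n in ["side","top","wrist"]:
    p=eyes.grab_frame(n); cv2.imwrite(f"pics/{n}0.png",p["color"]); print(n,{k:v for k,v in p.items() if k!="color"})
E
```

```text
pics
{'clock': 0.0, 'joints': array([-1.29807957,  0.47778205,  0.02231775,  1.55644711, -0.0114845 ,
        1.10931065, -0.08309753]), 'qvel': array([2.23988239e-05, 2.17797976e-04, 7.82353745e-04, 1.12708747e-04,
       4.26583782e-05, 1.23441155e-04, 3.99414849e-04]), 'tau': array([ 1.55887506e-04, -5.96440387e+01,  1.60799559e+00, -2.81205332e+01,
        1.24659602e-02,  9.08368849e-03,  2.68629556e-06]), 'tcp_pos': array([0.25066039, 0.62606646, 0.21623926]), 'orientation': array([-5.94460085e-01, -3.08462503e+00,  2.83881787e-03]), 'contact_force': array([ 0.0103404 , -0.33310617, -0.12914183]), 'moment': array([-0.01765838, -0.04825641, -0.00082142]), 'grip_width': 0.0855176174413754} 0.008
side {'intrinsics': array([[531.08529788,   0.        , 325.10244015],
       [  0.        , 531.08529788, 239.02037665],
       [  0.        ,   0.        ,   1.        ]]), 'R': array([[ 0.80237225, -0.59651506,  0.01919809],
       [-0.32263713, -0.46059179, -0.82689811],
       [ 0.50209965,  0.65728608, -0.56202398]]), 't': array([-0.45029341,  0.29062095,  1.2172979 ]), 'shot': 1}
t
[... 230 characters left out ...]
   [-0.98027774,  0.00568053, -0.19754313],
       [ 0.19743869, -0.01521859, -0.9801971 ]]), 't': array([-0.06004682,  0.55354024,  1.35879989]), 'shot': 2}
wrist {'intrinsics': array([[415.62591176,   0.        , 319.75821819],
       [  0.        , 415.62591176, 241.72961485],
       [  0.        ,   0.        ,   1.        ]]), 'T_tool_cam': array([[ 1.03536730e-03, -9.61027204e-01, -2.76451879e-01,
         6.89277783e-02],
       [ 9.99999351e-01,  8.63344423e-04,  7.43960049e-04,
        -4.13725829e-04],
       [-4.76292658e-04, -2.76452470e-01,  9.61027474e-01,
        -1.56347440e-01],
       [ 0.00000000e+00,  0.00000000e+00,  0.00000000e+00,
         1.00000000e+00]]), 'shot': 3}
```

View pics/side0.png

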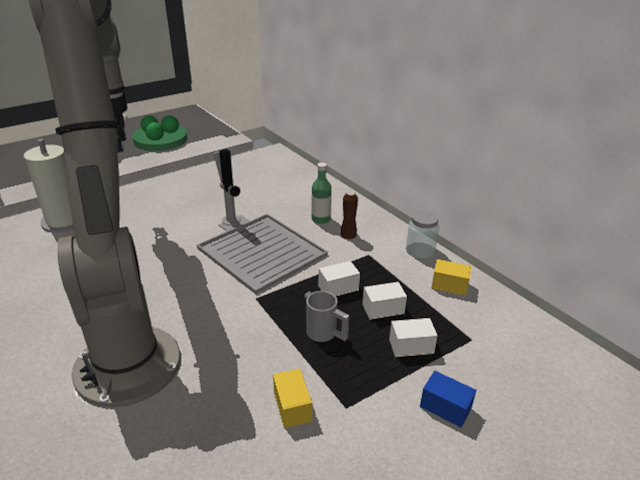

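View pics/top0.png

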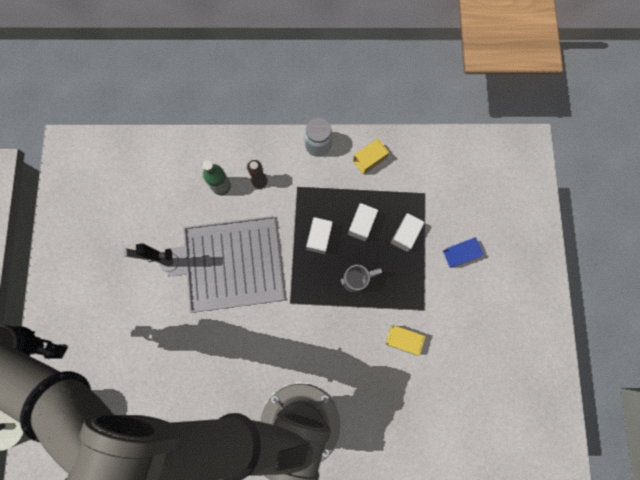

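View pics/wrist0.png

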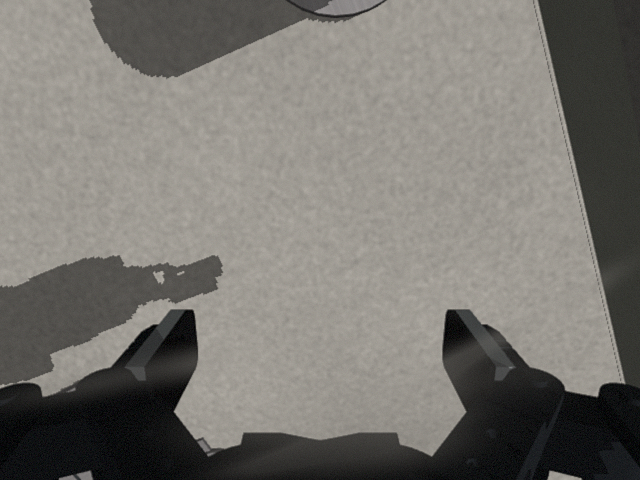

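```bash
cat > h.py <<'E'
from bench import r, eyes, spotter
import cv2,numpy as np
from scipy.spatial.transform import Rotation as Ro
np.set_printoptions(precision=4,suppress=True)
def shot(n):
    o=r.get_obs(); p=eyes.grab_frame(n)
    if n=="wrist":
        T=np.eye(4);T[:3,:3]=Ro.from_rotvec(o["orientation"]).as_matrix();T[:3,3]=o["tcp_pos"]
        W=np.linalg.inv(T@p["T_tool_cam"]);p["R"]=W[:3,:3];p["t"]=W[:3,3]
        p2=dict(p)
    return p
def ray(p,uv,z):
    K=p["intrinsics"];d=p["R"].T@np.linalg.solve(K,[uv[0],uv[1],1.]);c=-p["R"].T@p["t"]
    return c+d*(z-c[2])/d[2]
def tri(ps,uvs):
    A=[];b=[]
    for p,uv in zip(ps,uvs):
        K=p["intrinsics"];d=p["R"].T@np.linalg.solve(K,[uv[0],uv[1],1.]);d/=np.linalg.norm(d);c=-p["R"].T@p["t"]
        M=np.eye(3)-np.outer(d,d);A.append(M);b.append(M@c)
    A=np.vstack(A);b=np.hstack(b);x=np.linalg.lstsq(A,b,rcond=None)[0]
    return x,np.linalg.norm(A@x-b)
def proj(p,X):
    q=p["intrinsics"]@(p["R"]@np.asarray(X)+p["t"]);return q[:2]/q[2]
def obs():
    o=r.get_obs();R=Ro.from_rotvec(o["orientation"]).as_matrix()
    print("t",round(o["clock"],2),"tcp",o["tcp_pos"],"yawx",round(np.arctan2(R[1,0],R[0,0]),4),"zax",R[:,2],"w",round(o["grip_width"],4),"F",o["contact_force"],"j",o["joints"])
    return o,R
def save(p,name,box=None,s=1,grid=None):
    im=p["color"].copy()
    if box: x0,y0,x1,y1=box; im=cv2.resize(im[y0:y1,x0:x1],None,fx=s,fy=s,interpolation=cv2.INTER_CUBIC)
    cv2.imwrite("pics/"+name,im)
E
python3 - <<'E'
from h import *
obs()
P={}
for n in ["top","side"]:
    p=shot(n);P[n]=p
    for q,z in [("tray_floor",.005),("grip",.252),("mat_top",.003),("trigger_end",.23),("jug",.003),("jug_grip",.095),("pepper_mill",0),("oil_bottle",0)]:
        for d in spotter.mark_of(p,q)[:2]:
            print(n,q,np.round(d["uv"]),round(d["confidence"],2),ray(p,d["uv"],z))
    for d in spotter.trace(p,"beaker1"):
        print(n,"beaker",np.round(d["uv"]),round(d["confidence"],2),d["pixels"].sum(),ray(p,d["uv"],.05))
    for d in spotter.mark_of(p,"beaker1"):
        print(n,"beaker org",np.round(d["uv"]),round(d["confidence"],2),ray(p,d["uv"],.033))
save(P["top"],"t1.png",(280,170,440,320),4)
E
```

```text
t 0.15 tcp [0.2507 0.6262 0.2164] yawx 2.7608 zax [-0.0004 -0.0013 -1.    ] w 0.0855 F [ 0.5917  0.3048 -0.1411] j [-1.2981  0.4776  0.0224  1.5562 -0.0115  1.1093 -0.0831]
top tray_floor [231. 262.] 0.81 [0.4849 0.215  0.005 ]
top grip [140. 245.] 0.69 [0.4956 0.4097 0.252 ]
top mat_top [359. 248.] 0.67 [ 0.5288 -0.1883  0.003 ]
top trigger_end [126. 252.] 0.53 [0.4827 0.4546 0.23  ]
top jug [354. 279.] 0.73 [ 0.4286 -0.1694  0.003 ]
top pepper_mill [259. 184.] 0.71 [0.7423 0.1329 0.    ]
top pepper_mill [140. 248.] 0.61 [0.5349 0.5068 0.    ]
top oil_bottle [220. 184.] 0.79 [0.7438 0.2615 0.    ]
top beaker [319. 236.] 0.91 669 [ 0.5582 -0.0595  0.05  ]
top beaker [401. 339.] 0.86 694 [ 0.2455 -0.302   0.05  ]
top beaker [372. 156.] 0.84 662 [ 0.8206 -0.2341  0.05  ]
top beaker [408. 230.] 0.8 725 [ 0.5753 -0.3363  0.05  ]
top beaker [462. 253.] 0.69 713 [ 0.5023 -0.5005  0.05  ]
top beaker [365. 222.] 0.62 690 [ 0.6038 -0.2043  0.05  ]
top beaker org [418. 343.] 0.97 [ 0.2339 -0.3533  0.033 ]
top beaker org [400. 242.] 0.91 [ 0.5408 -0.3133  0.033 ]
top beaker org [359. 238.] 0.73
[... 706 characters left out ...]
bottle [322. 218.] 0.78 [0.7429 0.2605 0.    ]
side beaker [450. 278.] 0.95 998 [ 0.7948 -0.2458  0.05  ]
side beaker [337. 278.] 0.89 1122 [ 0.5495 -0.0693  0.05  ]
side beaker [415. 338.] 0.87 1577 [ 0.5597 -0.3513  0.05  ]
side beaker [449. 398.] 0.64 1989 [ 0.4929 -0.5179  0.05  ]
side beaker [294. 399.] 0.64 1757 [ 0.233  -0.3328  0.05  ]
side beaker [382. 299.] 0.57 1298 [ 0.5897 -0.2047  0.05  ]
side beaker org [469. 410.] 0.96 [ 0.5177 -0.555   0.033 ]
side beaker org [296. 417.] 0.93 [ 0.2188 -0.3619  0.033 ]
side beaker org [391. 336.] 0.86 [ 0.5316 -0.3037  0.033 ]
side beaker org [366. 303.] 0.85 [ 0.5592 -0.1756  0.033 ]
side beaker org [321. 283.] 0.64 [ 0.5152 -0.0437  0.033 ]
```

View pics/t1.png

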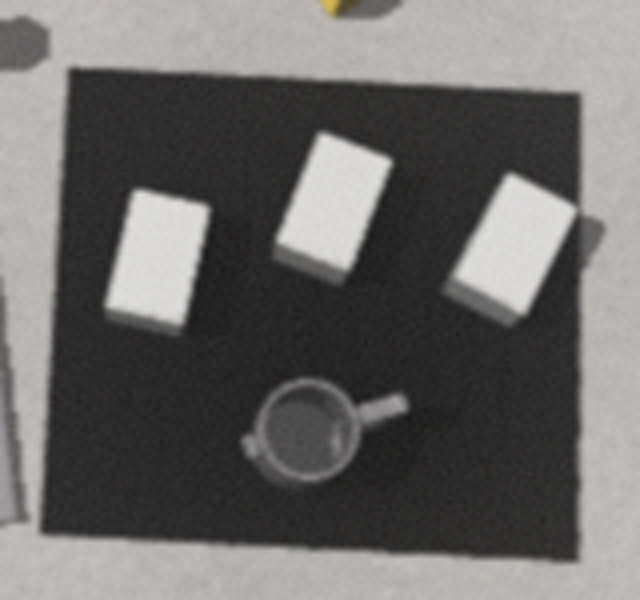

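```bash
cat >> h.py <<'E'
def beakers_lying(p,ztop=.063,thr=185,scale=6,minA=200):
    im=p["color"].astype(int);mn=im.min(2);sat=im.max(2)-mn
    m=((mn>thr)&(sat<25)).astype(np.uint8)
    n,l,s,c=cv2.connectedComponentsWithStats(m)
    out=[]
    for i in range(1,n):
        if s[i,4]<minA: continue
        ys,xs=np.where(l==i)
        W=np.array([ray(p,(x,y),ztop)[:2] for x,y in zip(xs,ys)])
        rc=cv2.minAreaRect((W*1000).astype(np.float32))
        out.append((np.round(c[i]),s[i,4],np.round(rc[0]),np.round(rc[1],1),round(rc[2],1)))
    return out
E
python3 - <<'E'
from h import *
p=shot("top")
for v in (40,120,150,170,190,200):
    print(v)
    for b in beakers_lying(p,thr=v):
        if .25<b[2][0]/1000<.75 and -.45<b[2][1]/1000<.02: print(b)
print(p["color"][232,318],p["color"][249,317])
E
```

```text
40
(array([319., 239.]), np.int32(282195), array([617., -83.]), array([1520.9, 2180.7]), 0.1)
(array([357., 278.]), np.int32(818), array([ 437., -179.]), array([ 86.3, 127.2]), 41.8)
120
(array([330., 245.]), np.int32(184934), array([544., -73.]), array([2130.8, 1363.9]), 89.8)
(array([363., 220.]), np.int32(615), array([ 606., -197.]), array([62. , 97.6]), 67.6)
(array([319., 234.]), np.int32(629), array([563., -61.]), array([61.9, 97.4]), 76.8)
150
(array([324., 287.]), np.int32(123899), array([393.,  -0.]), array([1624.6, 1061.4]), 89.9)
(array([363., 220.]), np.int32(583), array([ 606., -197.]), array([59.8, 95.3]), 67.6)
(array([408., 230.]), np.int32(591), array([ 572., -336.]), array([59.8, 95.3]), 61.5)
(array([319., 234.]), np.int32(590), array([563., -61.]), array([60.3, 94.5]), 76.6)
170
(array([324., 288.]), np.int32(119559), array([391.,  -1.]), array([1062.2, 1616.8]), 0.0)
(array([363., 220.]), np.int32(544), array([ 606., -197.]), array([57.4, 93. ]), 67.9)
(array([408., 230.]), np.int32(558), array([ 572., -335.]), array([57.4, 92.8]), 61.5)
(array([319., 234.]), np.int32(563), array([563., -61.]), array([57.8, 93.3]), 76.5)
190
(array([363., 220.]), np.int32(507), array([ 606., -197.]), array([55.2, 90.6]), 67.7)
(array([408., 230.]), np.int32(519), array([ 573., -336.]), array([56.1, 90.5]), 60.5)
(array([319., 234.]), np.int32(525), array([564., -61.]), array([55.2, 91.2]), 76.6)
200
(array([363., 220.]), np.int32(494), array([ 607., -197.]), array([54. , 89.4]), 67.5)
(array([409., 230.]), np.int32(502), array([ 572., -336.]), array([54.4, 89.7]), 61.5)
(array([319., 233.]), np.int32(506), array([564., -61.]), array([54.4, 89.1]), 76.5)
[218 220 222] [132 134 135]
```

```bash
cat > plan.py <<'E'
from h import *
import math
def plan(wps,g,yaw=None,cap=5.5,cur=None):
    """wps: list of xyz(+g override) in m; yaw final tool-x angle"""
    o=r.get_obs();R=Ro.from_rotvec(o["orientation"]).as_matrix()
    p=o["tcp_pos"]*100;th=math.atan2(R[1,0],R[0,0])
    rows=[]
    for w in wps:
        tgt=np.array(w[:3])*100;ty=w[3] if len(w)>3 and w[3] is not None else th
        dy=(ty-th+math.pi)%(2*math.pi)-math.pi
        n=max(1,math.ceil(np.linalg.norm(tgt-p)/cap),math.ceil(abs(dy)/.18))
        for k in range(n):
            d=(tgt-p)/(n-k);dth=((ty-th+math.pi)%(2*math.pi)-math.pi)/(n-k)
            x=np.array([math.cos(th),math.sin(th),0]);y=np.array([math.sin(th),-math.cos(th),0])
            a=np.round([d@x,d@y,-d[2]],1);t=round(-dth,2)
            p=p+a[0]*x+a[1]*y+np.array([0,0,-a[2]]);th-=t
            rows.append("%g %g %g %g %g"%(a[0],a[1],a[2],t,g))
    for i in range(0,len(rows),8): print("; ".join(rows[i:i+8]))
    print("end",p/100,th)
E
python3 - <<'E'
from plan import *
plan([(.3,.55,.34),(.55,.1,.34,2.908),(.604,-.071,.14,2.908)],1)
E
```

```text
-2.5 -1.8 -4.1 -0 1; -2.5 -1.7 -4.1 -0 1; -2.4 -1.8 -4.1 -0 1; -4 -3.2 0 -0.01 1; -4 -3.3 0 -0.02 1; -3.9 -3.4 0 -0.01 1; -3.9 -3.4 0 -0.02 1; -3.8 -3.5 0 -0.01 1
-3.7 -3.5 0 -0.02 1; -3.7 -3.6 0 -0.01 1; -3.6 -3.6 0 -0.02 1; -3.6 -3.7 0 -0.01 1; -3.5 -3.8 0 -0.02 1; -1.8 -3.1 4 0 1; -1.8 -3.1 4 0 1; -1.9 -3.1 4 0 1
-1.8 -3 4 0 1; -1.9 -3.1 4 0 1
end [ 0.6041 -0.0712  0.1402] 2.9107949102501185
```

Request:
carry_out(series="-2.5 -1.8 -4.1 0 1; -2.5 -1.7 -4.1 0 1; -2.4 -1.8 -4.1 0 1; -4 -3.2 0 -0.01 1; -4 -3.3 0 -0.02 1; -3.9 -3.4 0 -0.01 1; -3.9 -3.4 0 -0.02 1; -3.8 -3.5 0 -0.01 1")

```text
clock: 2.3
tcp_pos: [0.4265, 0.3229, 0.3405]
orientation: [0.486, 3.104, 0.001]
contact_force: [1.2, 0.8, -0.3]
grip_width: 0.0854
```

Request:
carry_out(series="-3.7 -3.5 0 -0.02 1; -3.7 -3.6 0 -0.01 1; -3.6 -3.6 0 -0.02 1; -3.6 -3.7 0 -0.01 1; -3.5 -3.8 0 -0.02 1; -1.8 -3.1 4 0 1; -1.8 -3.1 4 0 1; -1.9 -3.1 4 0 1")

```text
clock: 3.3
tcp_pos: [0.5824, -0.0044, 0.2193]
orientation: [0.361, 3.12, 0.001]
contact_force: [1.1, 1.4, -0.1]
grip_width: 0.0851
```

Request:
carry_out(series="-1.8 -3 4 0 1; -1.9 -3.1 4 0 1; 0 0 0 0 1", grip_force=20)

```text
clock: 3.68
tcp_pos: [0.6019, -0.0748, 0.1371]
orientation: [-0.369, -3.114, 0.004]
contact_force: [-0.8, -0.1, -0.9]
grip_width: 0.0855
```

```bash
python3 - <<'E'
from plan import *
obs()
p=shot("wrist");save(p,"w1.png")
p=shot("side");save(p,"s1.png",(240,180,480,380),3)
plan([(.604,-.071,.022,2.908)],1)
E
```

```text
t 3.67 tcp [ 0.6019 -0.0748  0.1371] yawx 2.9057 zax [-0.0058 -0.002  -1.    ] w 0.0855 F [-0.7951 -0.0658 -0.9261] j [-0.2693  0.4748  0.3852  1.8159 -0.2181  0.8986  1.5498]
0 0 3.9 0 1; 0 0 4 0 1; 0 0 3.9 0 1
end [ 0.6041 -0.0711  0.0222] 2.9102817812349673
```

View pics/w1.png

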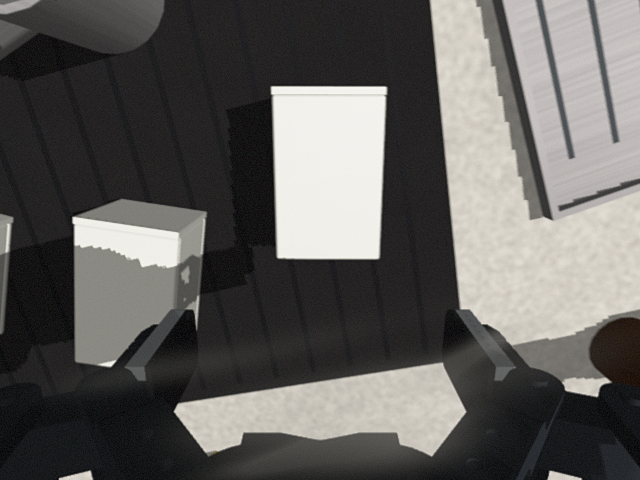

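Request:
carry_out(series="0 0.3 3.9 0 1; 0 0 4 0 1; 0 0 3.8 0 1; 0 0 0 0 0.3; 0 0 0 0 0.3; 0 0 0 0 0.3; 0 0 0 0 0.3; 0 0 0 0 0.3", grip_force=20)

```text
clock: 4.78
tcp_pos: [0.606, -0.0682, 0.0246]
orientation: [0.361, 3.118, 0.001]
contact_force: [-0.1, 0.9, 6.8]
grip_width: 0.0596
```

```bash
python3 - <<'E'
from plan import *
obs()
p=shot("side");save(p,"s2.png",(240,180,480,380),3)
E
```

```text
t 4.78 tcp [ 0.606  -0.0682  0.0246] yawx 2.9109 zax [ 0.0026  0.0003 -1.    ] w 0.0596 F [-0.139   0.88    6.8223] j [-0.2245  0.6283  0.3171  1.8722 -0.2949  0.6842  1.6058]
```

View pics/s2.png

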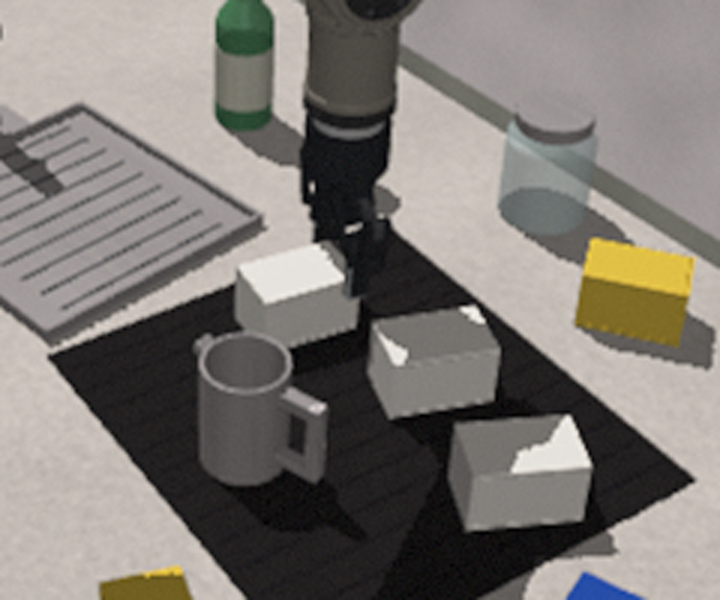

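Request:
carry_out(series="0 0 -2 0 0.3; 0 0 -4 0 0.3; 0 0 -5 0 0.3; 0 0 -2 0 0.3; 0 0 0 0 0.3; 0 0 0 0 0.3")

```text
clock: 5.58
tcp_pos: [0.6039, -0.0682, 0.1524]
orientation: [-0.362, -3.119, 0.0]
contact_force: [-0.4, 0.0, -1.6]
grip_width: 0.0597
```

```bash
python3 - <<'E'
from plan import *
obs()
p=shot("side");save(p,"s3.png",(240,180,480,380),3)
p=shot("wrist");save(p,"w3.png")
E
```

```text
t 5.58 tcp [ 0.6039 -0.0682  0.1524] yawx 2.9108 zax [-0.0016  0.0002 -1.    ] w 0.0597 F [-0.375   0.0406 -1.6111] j [-0.2863  0.4561  0.3937  1.8046 -0.2134  0.9243  1.5408]
```

View pics/s3.png

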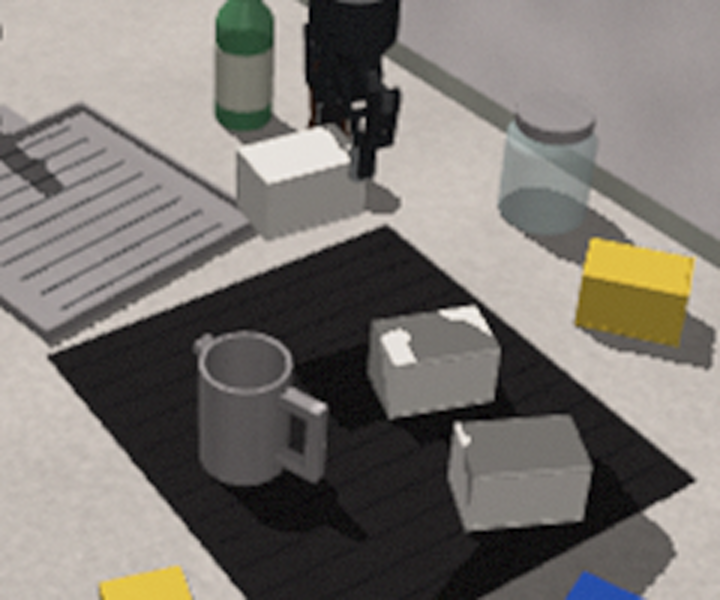

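View pics/w3.png

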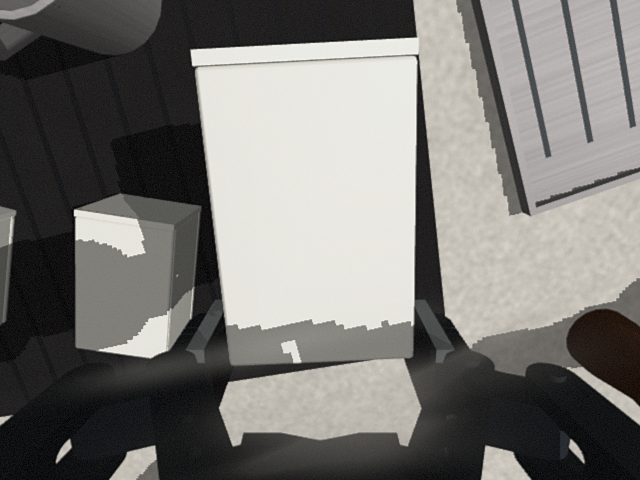

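Request:
carry_out(series="0 0 3 0 0.3; 0 0 3.5 0 0.3; 0 0 0 0 0.3; 0 0 0 0 0.66; 0 0 0 0 0.66")

```text
clock: 6.3
tcp_pos: [0.6058, -0.0686, 0.0896]
orientation: [0.362, 3.118, 0.0]
contact_force: [1.1, -0.7, -1.7]
grip_width: 0.0598
```

```bash
python3 - <<'E'
from plan import *
obs()
p=shot("side");save(p,"s4.png",(240,180,480,380),3)
E
```

```text
t 6.3 tcp [ 0.6058 -0.0686  0.0896] yawx 2.9106 zax [ 0.0022 -0.0001 -1.    ] w 0.0598 F [ 1.0886 -0.7206 -1.6608] j [-0.2595  0.5369  0.3627  1.8456 -0.2552  0.8024  1.5745]
```

View pics/s4.png

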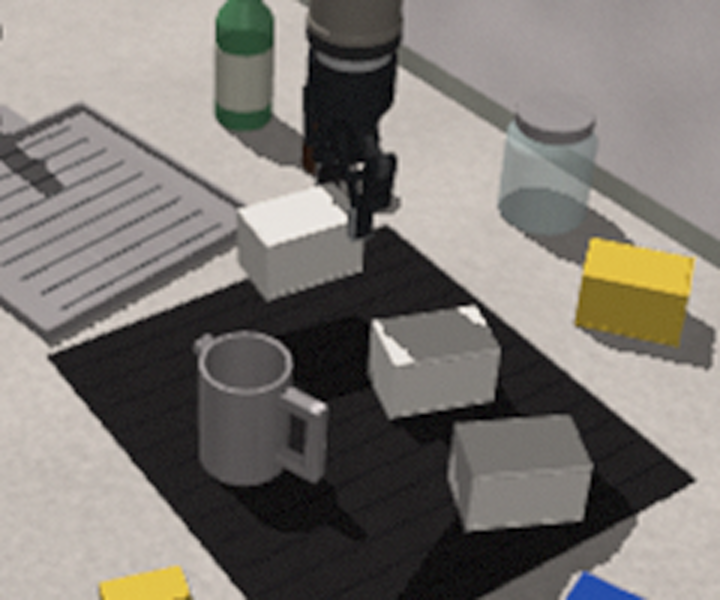

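Request:
carry_out(series="0 0 0 0 0.68; 0 0 0 0 0.68")

```text
clock: 6.6
tcp_pos: [0.605, -0.0683, 0.0886]
orientation: [0.362, 3.12, 0.0]
contact_force: [0.1, 1.2, -1.1]
grip_width: 0.0599
```

Request:
carry_out(series="0 0 0 0 0.69; 0 0 0 0 0.69")

```text
clock: 6.85
tcp_pos: [0.6048, -0.0683, 0.0882]
orientation: [-0.362, -3.121, -0.0]
contact_force: [-0.3, 0.1, -2.5]
grip_width: 0.0601
```

```bash
python3 - <<'E'
from plan import *
obs()
p=shot("side");save(p,"s5.png",(240,180,480,380),3)
E
```

```text
t 6.85 tcp [ 0.6048 -0.0683  0.0882] yawx 2.9107 zax [-0.0001  0.0001 -1.    ] w 0.0601 F [-0.3114  0.145  -2.4994] j [-0.2593  0.5384  0.362   1.847  -0.2555  0.8018  1.5746]
```

View pics/s5.png

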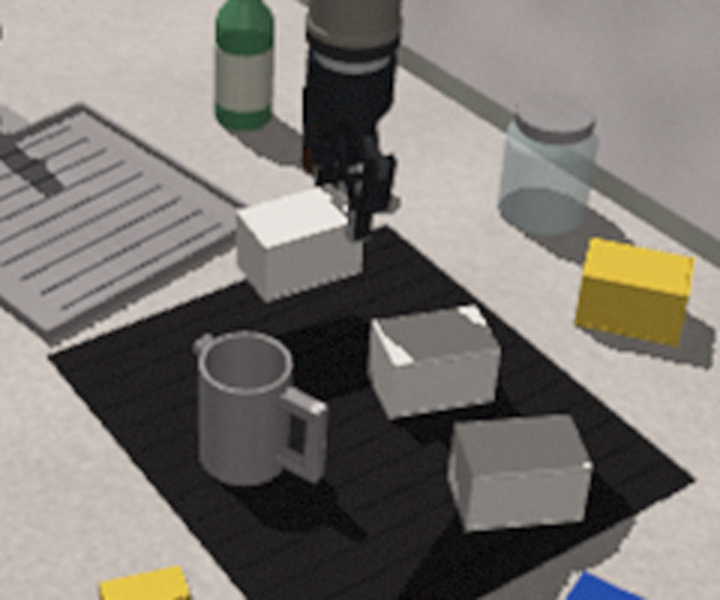

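Request:
carry_out(series="0 0 0 0 0.695; 0 0 0 0 0.695")

```text
clock: 7.15
tcp_pos: [0.6048, -0.0683, 0.0882]
orientation: [-0.362, -3.121, -0.0]
contact_force: [-0.0, -0.6, -1.3]
grip_width: 0.0602
```

Request:
carry_out(series="0 0 0 0 0.699; 0 0 0 0 0.699")

```text
clock: 7.4
tcp_pos: [0.6047, -0.0684, 0.0882]
orientation: [-0.362, -3.121, -0.0]
contact_force: [-0.1, -0.7, -2.0]
grip_width: 0.0596
```

```bash
python3 - <<'E'
from plan import *
obs()
p=shot("side");save(p,"s6.png",(240,180,480,380),3)
E
```

```text
t 7.4 tcp [ 0.6047 -0.0684  0.0882] yawx 2.9107 zax [-0.0001  0.     -1.    ] w 0.0596 F [-0.1019 -0.7103 -1.9674] j [-0.2594  0.5384  0.362   1.847  -0.2555  0.8018  1.5746]
```

View pics/s6.png

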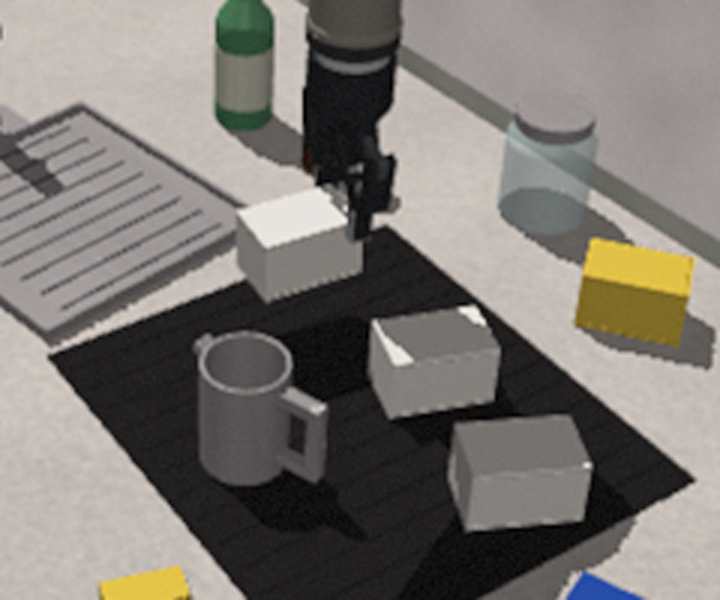

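Request:
carry_out(series="0 0 0 0 0.703; 0 0 0 0 0.703")

```text
clock: 7.7
tcp_pos: [0.6046, -0.0683, 0.0882]
orientation: [-0.362, -3.12, -0.0]
contact_force: [-0.5, -1.0, -2.2]
grip_width: 0.0601
```

Request:
carry_out(series="0 0 0 0 0.706; 0 0 0 0 0.706")

```text
clock: 7.95
tcp_pos: [0.605, -0.0685, 0.0884]
orientation: [0.362, 3.12, -0.0]
contact_force: [-0.3, 1.0, 0.5]
grip_width: 0.0608
```

```bash
python3 - <<'E'
from plan import *
obs()
p=shot("side");save(p,"s7.png",(240,180,480,380),3)
E
```

```text
t 7.95 tcp [ 0.605  -0.0685  0.0884] yawx 2.9107 zax [ 0.0004 -0.0001 -1.    ] w 0.0608 F [-0.3069  0.9715  0.5141] j [-0.2593  0.5383  0.3621  1.8467 -0.2555  0.8017  1.5747]
```

View pics/s7.png

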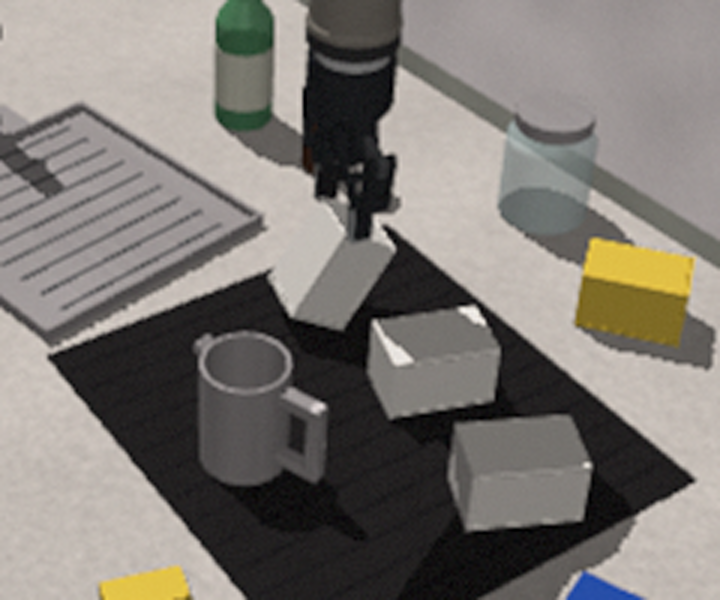

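Request:
carry_out(series="0 0 0 0 0.67; 0 0 -1.5 0 0.67; 0 0 0 0 0.67; 0 0 0 0 0.706; 0 0 0 0 0.706")

```text
clock: 8.62
tcp_pos: [0.6047, -0.0683, 0.1031]
orientation: [-0.362, -3.121, -0.0]
contact_force: [-0.5, 0.4, -0.3]
grip_width: 0.0602
```

```bash
python3 - <<'E'
from plan import *
obs()
p=shot("side");save(p,"s8.png",(240,180,480,380),3)
E
```

```text
t 8.62 tcp [ 0.6047 -0.0683  0.1031] yawx 2.9109 zax [-0.0002  0.0001 -1.    ] w 0.0602 F [-0.5146  0.387  -0.2895] j [-0.2664  0.5185  0.3705  1.8385 -0.2458  0.8297  1.5669]
```

View pics/s8.png

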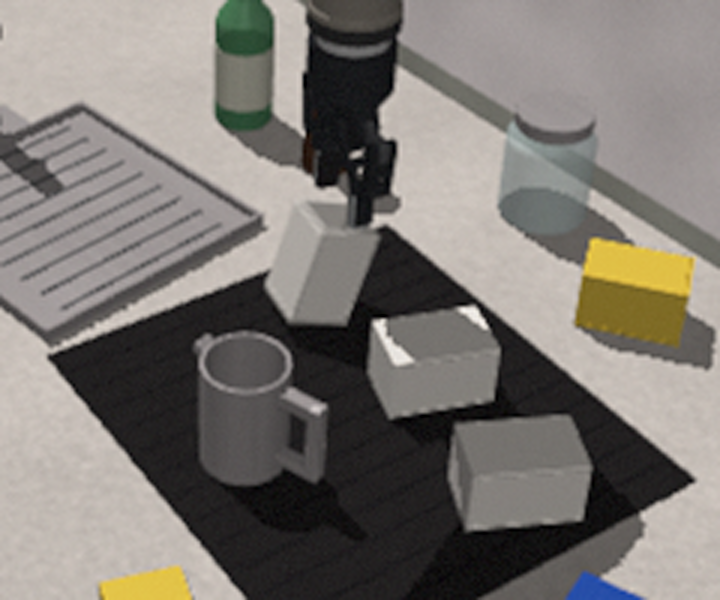

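Request:
carry_out(series="0 0 0 0 0.69; 1 0 0 0 0.69; 1 0 0.2 0 0.69; 1 0 0.2 0 0.69; 0 0 0 0 0.69")

```text
clock: 9.3
tcp_pos: [0.5743, -0.0612, 0.0989]
orientation: [-0.361, -3.12, -0.0]
contact_force: [-0.4, -0.5, -0.8]
grip_width: 0.0587
```

```bash
python3 - <<'E'
from plan import *
obs()
p=shot("side");save(p,"s9.png",(240,180,480,380),3)
p=shot("wrist");save(p,"w9.png")
E
```

```text
t 9.3 tcp [ 0.5743 -0.0612  0.0989] yawx 2.911 zax [-0.0011  0.0004 -1.    ] w 0.0587 F [-0.4057 -0.4685 -0.7803] j [-0.2871  0.48    0.3714  1.9151 -0.2385  0.7904  1.5554]
```

View pics/s9.png

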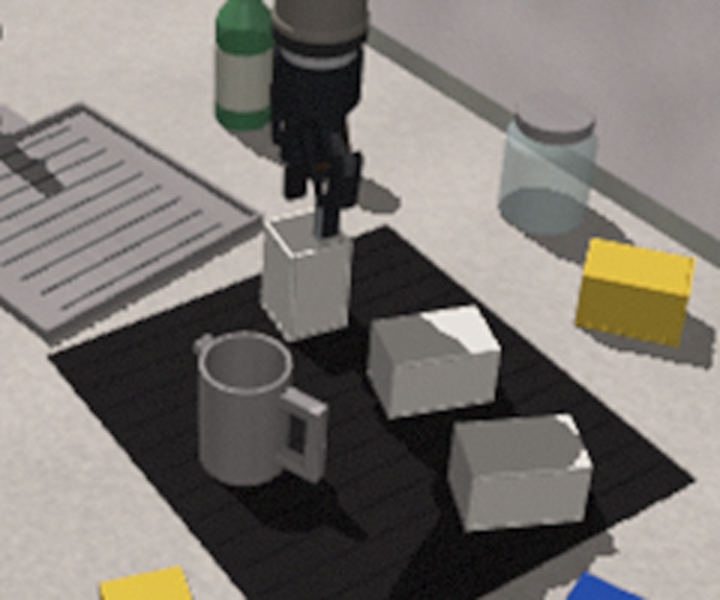

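View pics/w9.png

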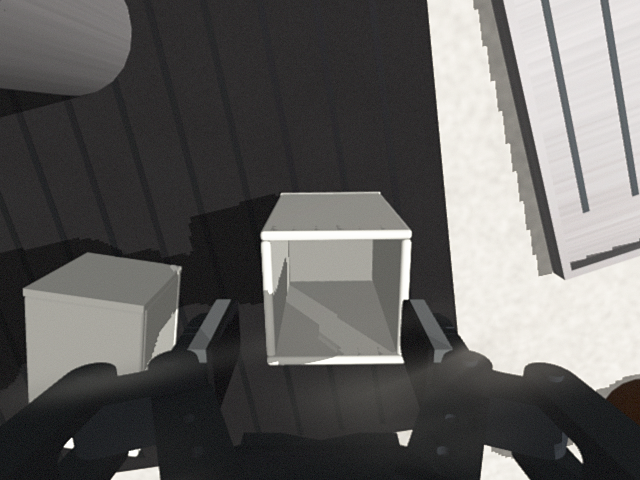

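Request:
carry_out(series="0 0 0 0 0.9; 0 0 0 0 0.9; 1.5 0 0 0 0.9; 0 0 2.5 0 0.9; 0 0 0 0 0.9")

```text
clock: 10.02
tcp_pos: [0.5587, -0.0577, 0.0729]
orientation: [-0.361, -3.117, 0.0]
contact_force: [-0.6, -0.8, 0.1]
grip_width: 0.0769
```

```bash
python3 - <<'E'
from plan import *
obs()
p=shot("side");save(p,"s10.png",(240,180,480,380),3)
p=shot("wrist");save(p,"w10.png")
E
```

```text
t 10.03 tcp [ 0.5587 -0.0577  0.0729] yawx 2.9109 zax [-0.0039  0.0002 -1.    ] w 0.0769 F [-0.5909 -0.753   0.1273] j [-0.2843  0.497   0.3565  1.9651 -0.2534  0.7262  1.5641]
```

View pics/s10.png

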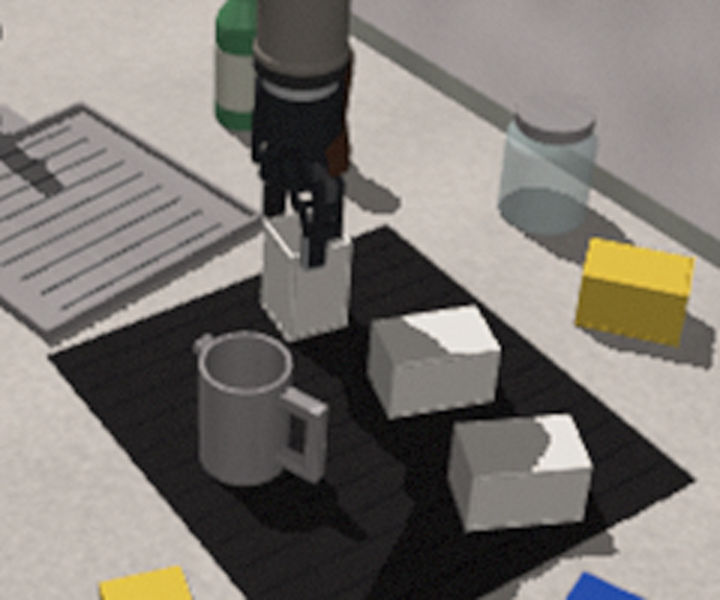

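View pics/w10.png

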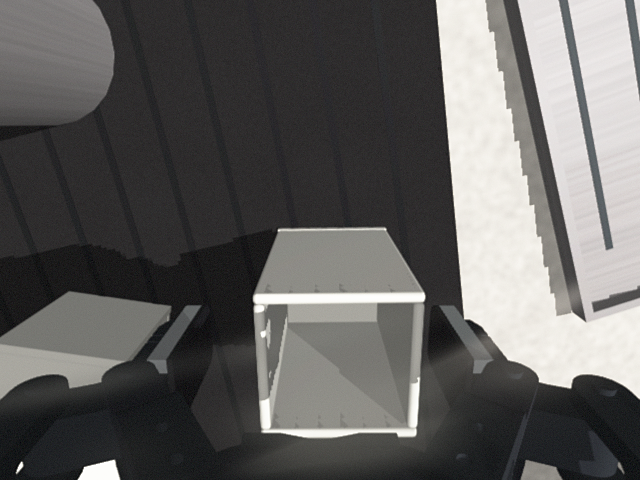

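Request:
carry_out(series="0 0 0 0 0.5; 0 0 0 0 0.5; 0 0 0 0 0.5", grip_force=40)

```text
clock: 10.5
tcp_pos: [0.5618, -0.0578, 0.0755]
orientation: [0.361, 3.119, 0.001]
contact_force: [-1.9, 0.9, 6.4]
grip_width: 0.0584
```

```bash
python3 - <<'E'
from plan import *
obs()
p=shot("top");save(p,"t2.png",(170,200,300,320),6)
q=shot("side");save(q,"s11.png",(180,200,340,310),5)
E
```

```text
t 10.5 tcp [ 0.5618 -0.0578  0.0755] yawx 2.911 zax [ 0.0018  0.0005 -1.    ] w 0.0584 F [-1.9106  0.8722  6.3578] j [-0.2844  0.4946  0.3575  1.9609 -0.2535  0.7272  1.5643]
```

View pics/t2.png

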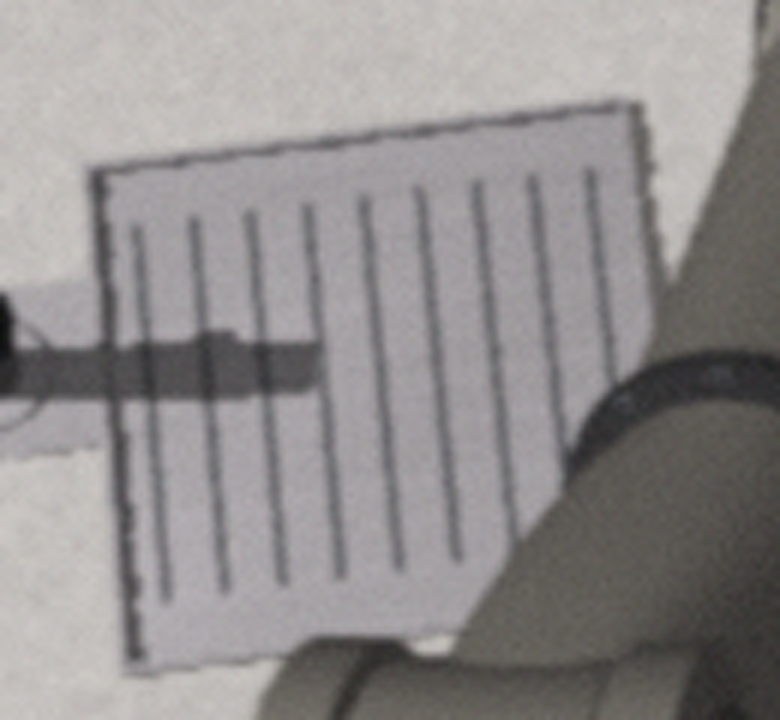

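View pics/s11.png

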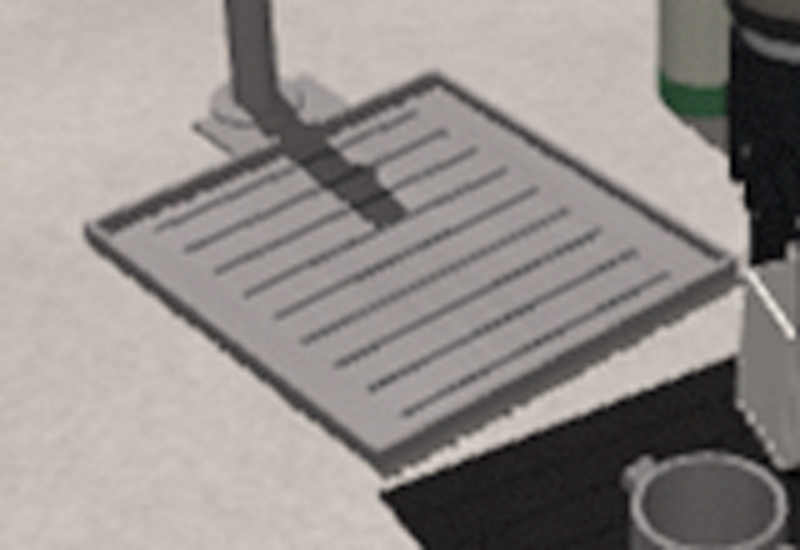

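```bash
python3 - <<'E'
from plan import *
p=shot("top");q=shot("side")
T=np.array([ray(p,u,.014)[:2] for u in [(185.3,228.3),(275.8,217.2),(284.5,300.5),(192,311.3)]])
S=np.array([ray(q,u,.014)[:2] for u in [(266.6,214.4),(327.6,252.4),(257.6,292.4),(197.6,246)]])
for X in (T,S):
    print(X, X.mean(0));
    e=[X[1]-X[0],X[2]-X[1],X[3]-X[2],X[0]-X[3]]
    print([ (round(np.linalg.norm(v),3),round(np.degrees(np.arctan2(v[1],v[0])),1)) for v in e])
E
```

```text
[[0.5932 0.3618]
 [0.6279 0.0761]
 [0.3639 0.0466]
 [0.3333 0.3287]] [0.4796 0.2033]
[(np.float64(0.288), np.float64(-83.1)), (np.float64(0.266), np.float64(-173.6)), (np.float64(0.284), np.float64(96.2)), (np.float64(0.262), np.float64(7.3))]
[[0.5932 0.3663]
 [0.6289 0.0791]
 [0.3657 0.0399]
 [0.3296 0.3295]] [0.4794 0.2037]
[(np.float64(0.289), np.float64(-82.9)), (np.float64(0.266), np.float64(-171.5)), (np.float64(0.292), np.float64(97.1)), (np.float64(0.266), np.float64(7.9))]
```

```bash
cat >> plan.py <<'E'
C=np.array([.4795,.2035]);A=.122
def st(x,y,z): 
    v=C+np.array([x*math.cos(A)-y*math.sin(A),x*math.sin(A)+y*math.cos(A)]);return (v[0],v[1],z)
E
python3 - <<'E'
from plan import *
a=st(.08,-.095,.15);print(a)
plan([(.5618,-.0578,.14),(*a[:2],.15,3.264),(*a[:2],.082)],.5,cap=4)
E
```

```text
(np.float64(0.5704666485407757), np.float64(0.11894192023668579), 0.15)
0 0 -3.2 -0 0.5; 0 0 -3.2 -0 0.5; 0.6 3.5 -0.2 -0.07 0.5; 0.4 3.5 -0.2 -0.07 0.5; 0.2 3.5 -0.2 -0.07 0.5; -0.1 3.6 -0.2 -0.07 0.5; -0.4 3.5 -0.2 -0.07 0.5; 0 0 3.4 -0 0.5
0 0 3.4 -0 0.5
end [0.5708 0.1189 0.0816] 3.26091603826779
```

Request:
carry_out(series="0 0 -3.2 0 0.5; 0 0 -3.2 0 0.5; 0 0 -1 0 0.5; 0.6 3.5 -0.2 -0.07 0.5; 0.4 3.5 -0.2 -0.07 0.5; 0.2 3.5 -0.2 -0.07 0.5; -0.1 3.6 0.3 -0.07 0.5; -0.4 3.5 0.3 -0.07 0.5")

```text
clock: 11.7
tcp_pos: [0.5696, 0.12, 0.1475]
orientation: [0.192, -3.135, 0.0]
contact_force: [0.6, 0.3, -1.5]
grip_width: 0.0586
```

```bash
python3 - <<'E'
from plan import *
obs()
p=shot("side");save(p,"s12.png",(180,150,420,350),3)
p=shot("wrist");save(p,"w12.png")
plan([(*st(.08,-.095,0)[:2],.081,3.264)],.5,cap=4)
E
```

```text
t 11.7 tcp [0.5696 0.12   0.1475] yawx -3.0195 zax [-0.0009 -0.0002 -1.    ] w 0.0586 F [ 0.5544  0.2552 -1.5189] j [-0.5308  0.4098  0.2773  1.8647 -0.1412  0.887   1.5072]
-0 -0.3 3.3 0 0.5; -0 -0.3 3.3 0.01 0.5
end [0.5701 0.1188 0.0811] -3.0232534578787087
```

View pics/s12.png

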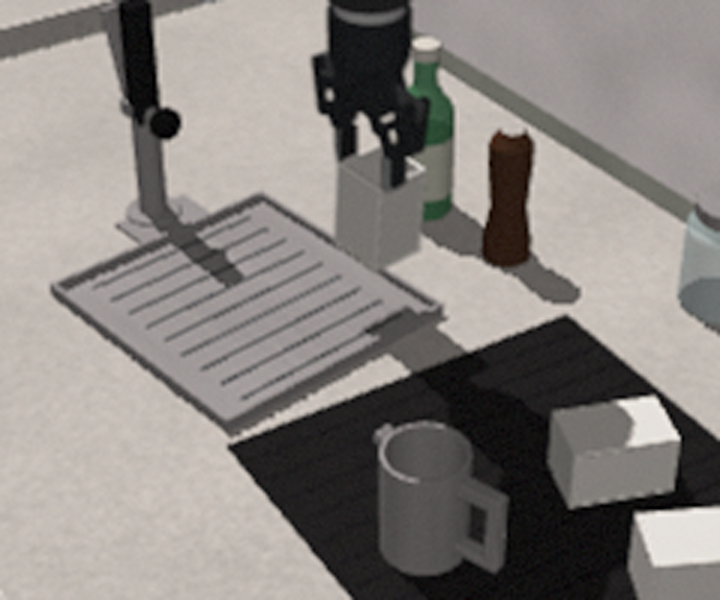

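View pics/w12.png

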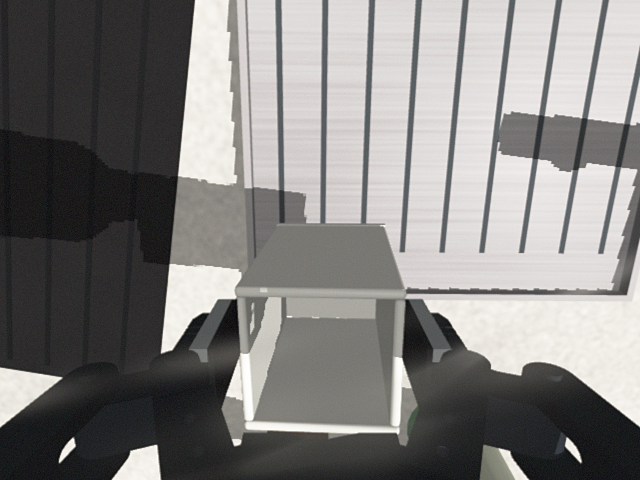

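```bash
python3 - <<'E'
from plan import *
p=shot("wrist")
o=r.get_obs()
for uv in [(240,293),(404,296),(396,428),(247,430)]:
    w=ray(p,uv,o["tcp_pos"][2]+.0225);v=w[:2]-C;print(w, v[0]*math.cos(A)+v[1]*math.sin(A), -v[0]*math.sin(A)+v[1]*math.cos(A))
E
```

```text
[0.5608 0.0949 0.1698] 0.06747981932839073 -0.11769566433092216
[0.5546 0.1516 0.1698] 0.06825372910304009 -0.060707463750243267
[0.609  0.1586 0.1698] 0.12308686737812966 -0.06031483119375848
[0.6172 0.1019 0.1698] 0.12429130037312622 -0.11758981998282064
```

Request:
carry_out(series="0.8 -0.3 3.3 0 0.5; 0.8 -0.3 3.3 0 0.5; 0 0 0.3 0 0.5; 0 0 0 0 0.5; 0 0 0 0 0.9; 0 0 0 0 0.9; 0 0 0 0 0.9")

```text
clock: 12.72
tcp_pos: [0.5553, 0.111, 0.0798]
orientation: [-0.187, 3.135, 0.0]
contact_force: [-0.3, -0.2, -0.6]
grip_width: 0.0768
```

Request:
carry_out(series="0 0 -3 0 0.9; 0 0 -4 0 1; 0 0 -4 0 1")

```text
clock: 13.1
tcp_pos: [0.5547, 0.1108, 0.1905]
orientation: [0.187, -3.136, 0.0]
contact_force: [-0.1, 0.8, 0.0]
grip_width: 0.0855
```

```bash
python3 - <<'E'
from plan import *
obs()
p=shot("side");save(p,"s13.png",(180,150,420,350),3)
p=shot("wrist");save(p,"w13.png")
E
```

```text
t 13.1 tcp [0.5547 0.1108 0.1905] yawx -3.0225 zax [-0.0001 -0.0001 -1.    ] w 0.0855 F [-0.0921  0.7857  0.016 ] j [-0.5451  0.3318  0.2962  1.8657 -0.1162  0.9609  1.4925]
```

View pics/s13.png

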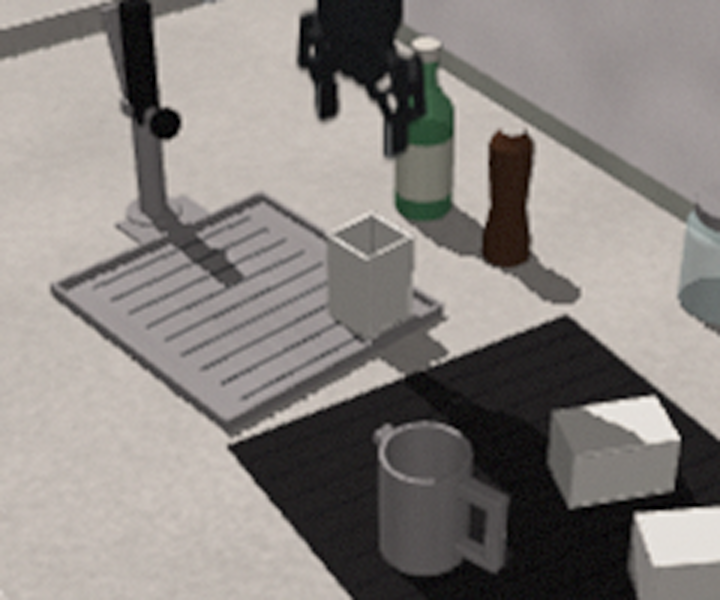

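View pics/w13.png

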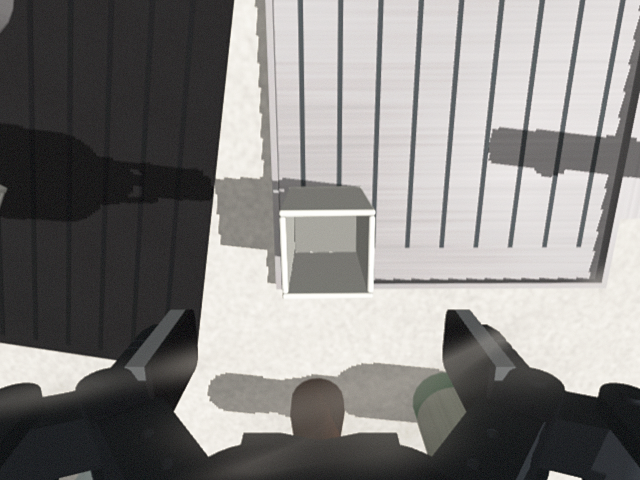

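```bash
cat >> plan.py <<'E'
def inst(w):
    v=w[:2]-C;return np.round([v[0]*math.cos(A)+v[1]*math.sin(A), -v[0]*math.sin(A)+v[1]*math.cos(A)],4)
E
python3 - <<'E'
from plan import *
p=shot("wrist")
for uv in [(281,214),(374,211),(371,294),(285,296)]: print(inst(ray(p,uv,.1)))
print("tray wall", inst(ray(p,(283,284),.005)),inst(ray(p,(602,280),.005)))
t=shot("top")
for b in beakers_lying(t,thr=150):
    if -.45<b[2][1]/1000<.2: print(b)
save(t,"t3.png",(170,160,430,320),3)
E
```

```text
[ 0.0522 -0.1253]
[ 0.0505 -0.0682]
[ 0.1057 -0.0683]
[ 0.1069 -0.1243]
tray wall [ 0.1375 -0.1343] [0.1346 0.15  ]
(array([295., 297.]), np.int32(122866), array([408.,  11.]), array([1658.3, 1074.1]), 89.3)
(array([364., 213.]), np.int32(294), array([ 621., -203.]), array([59.8, 62.9]), 67.6)
(array([408., 230.]), np.int32(601), array([ 572., -335.]), array([60.1, 95.6]), 61.5)
(array([336., 345.]), np.int32(10613), array([ 297., -138.]), array([420. , 438.8]), 85.0)
(array([277., 275.]), np.int32(309), array([444.,  70.]), array([162.5,  23.6]), 6.8)
```

View pics/t3.png

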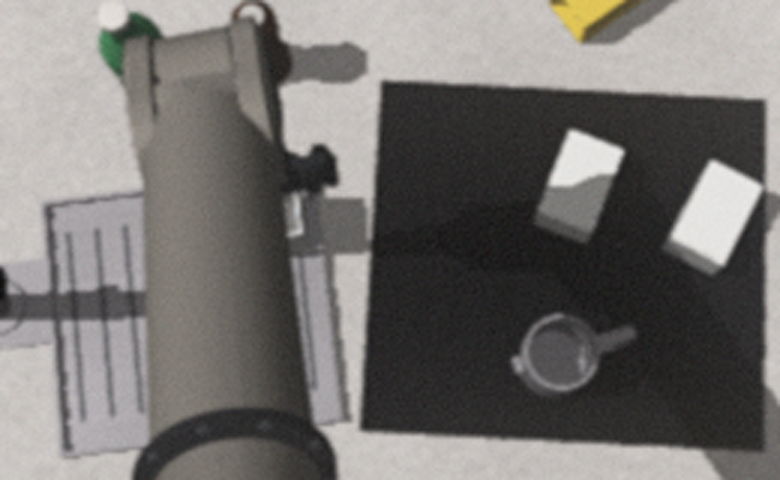

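```bash
python3 - <<'E'
from plan import *
plan([(.6448,-.213,.14,2.751),(.6448,-.213,.022,2.751)],1,cap=5.5)
E
```

```text
-0.7 -4.7 0.7 0.07 1; -1.1 -4.7 0.7 0.07 1; -1.4 -4.6 0.7 0.07 1; -1.7 -4.5 0.7 0.07 1; -2 -4.4 0.7 0.08 1; -2.3 -4.2 0.7 0.07 1; -2.6 -4 0.8 0.08 1; -0 -0 3.9 -0 1
-0 -0 3.9 -0 1; -0 -0 4 -0 1
end [ 0.6445 -0.2127  0.022 ] -3.5322902733385346
```

Request:
carry_out(series="-0.7 -4.7 0.7 0.07 1; -1.1 -4.7 0.7 0.07 1; -1.4 -4.6 0.7 0.07 1; -1.7 -4.5 0.7 0.07 1; -2 -4.4 0.7 0.08 1; -2.3 -4.2 0.7 0.07 1; -2.6 -4 0.8 0.08 1; 0 0 0 0 1", grip_force=20)

```text
clock: 14.3
tcp_pos: [0.642, -0.2182, 0.1369]
orientation: [-0.62, -3.076, 0.005]
contact_force: [-0.5, -0.4, 0.2]
grip_width: 0.0855
```

```bash
python3 - <<'E'
from plan import *
obs()
p=shot("wrist");save(p,"w14.png")
plan([(.6448,-.213,.022,2.751)],1,cap=5.5)
for b in beakers_lying(p,thr=150):
    print(b)
E
```

```text
t 14.3 tcp [ 0.642  -0.2182  0.1369] yawx 2.7437 zax [-0.0038 -0.0027 -1.    ] w 0.0855 F [-0.4579 -0.3722  0.1508] j [-0.0767  0.5966  0.4544  1.6402 -0.2974  0.9774  1.6507]
-0 0.1 3.8 -0 1; -0.1 0.1 3.9 -0 1; -0 0.1 3.8 -0 1
end [ 0.6446 -0.2126  0.0221] 2.747465184782577
(array([330., 169.]), np.int32(18722), array([ 606., -198.]), array([60.1, 94.4]), 67.9)
(array([ 68., 210.]), np.int32(20850), array([ 572., -344.]), array([ 80.5, 105.6]), 56.7)
(array([167., 203.]), np.int32(370), array([ 587., -289.]), array([ 3.2, 71.8]), 62.8)
(array([428., 343.]), np.int32(39476), array([ 737., -200.]), array([302. ,  91.6]), 86.1)
```

View pics/w14.png

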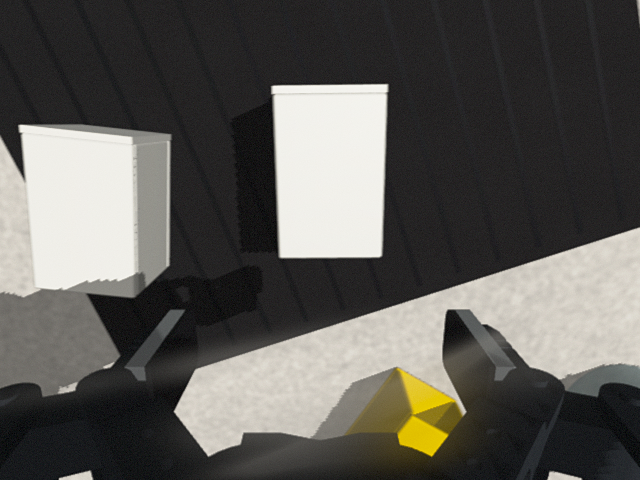

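Request:
carry_out(series="0 0.4 3.9 0 1; 0 0 4 0 1; 0 0 3.7 0 1; 0 0 0 0 0.3; 0 0 0 0 0.3; 0 0 0 0 0.3; 0 0 0 0 0.3; 0 0 0 0 0.3", grip_force=20)

```text
clock: 15.35
tcp_pos: [0.646, -0.2093, 0.0239]
orientation: [0.61, 3.081, 0.0]
contact_force: [-0.7, -0.3, -0.5]
grip_width: 0.0602
```

Request:
carry_out(series="0 0 -2 0 0.5; 0 0 -3 0 0.5; 0 0 -1.5 0 0.5; 0 0 0 0 0.66; 0 0 0 0 0.69; 0 0 0 0 0.7; 0 0 0 0 0.706; 0 0 0 0 0.706")

```text
clock: 16.35
tcp_pos: [0.6454, -0.2092, 0.0877]
orientation: [-0.61, -3.081, 0.0]
contact_force: [-0.3, 0.8, -1.0]
grip_width: 0.0606
```

```bash
python3 - <<'E'
from plan import *
obs()
p=shot("side");save(p,"s15.png",(240,180,480,380),3)
E
```

```text
t 16.35 tcp [ 0.6454 -0.2092  0.0877] yawx 2.7507 zax [-0.0007  0.0001 -1.    ] w 0.0606 F [-0.2633  0.81   -0.9846] j [-0.0698  0.6508  0.4262  1.6716 -0.3276  0.8914  1.6674]
```

View pics/s15.png

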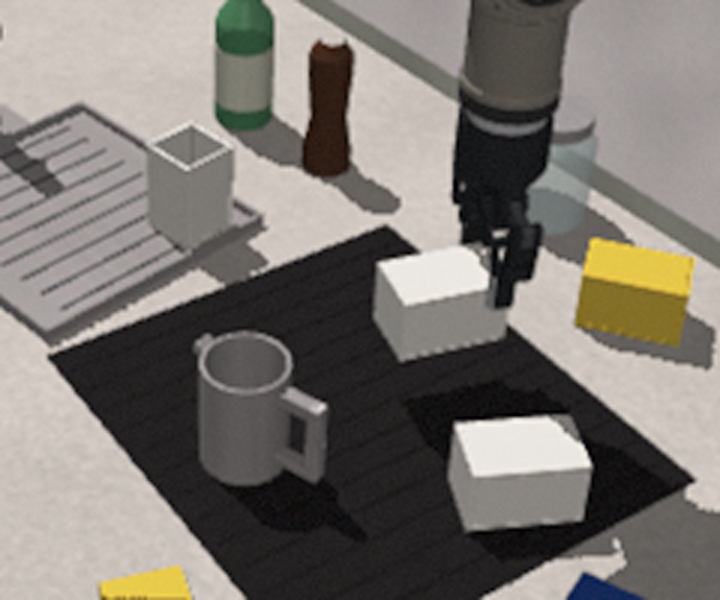

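Held level still; loosen in tiny steps.

Request:
carry_out(series="0 0 0 0 0.706; 0 0 0 0 0.709")

```text
clock: 16.65
tcp_pos: [0.6456, -0.2093, 0.0882]
orientation: [0.61, 3.082, -0.0]
contact_force: [0.5, -0.0, -0.9]
grip_width: 0.0604
```

```bash
python3 - <<'E'
from plan import *
obs()
p=shot("side");save(p,"s16.png",(340,200,460,320),5)
E
```

```text
t 16.65 tcp [ 0.6456 -0.2093  0.0882] yawx 2.7508 zax [ 0. -0. -1.] w 0.0604 F [ 0.5395 -0.0102 -0.875 ] j [-0.0699  0.6502  0.4264  1.6713 -0.3277  0.8914  1.6675]
```

View pics/s16.png

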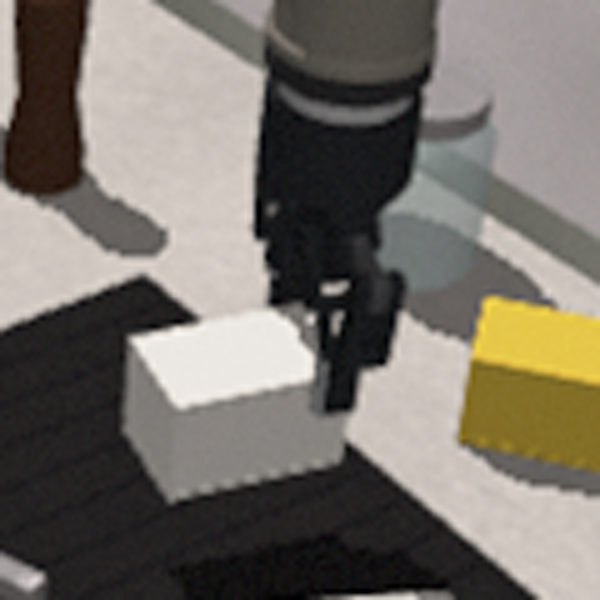

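Request:
carry_out(series="0 0 0 0 0.709")

```text
clock: 16.82
tcp_pos: [0.6456, -0.2092, 0.0882]
orientation: [0.61, 3.082, 0.0]
contact_force: [-0.4, -0.2, -1.6]
grip_width: 0.0606
```

```bash
python3 - <<'E'
from plan import *
obs()
p=shot("side");save(p,"s17.png",(340,200,460,320),5)
E
```

```text
t 16.82 tcp [ 0.6456 -0.2092  0.0882] yawx 2.7508 zax [ 0.  0. -1.] w 0.0606 F [-0.4064 -0.2154 -1.6051] j [-0.0699  0.6502  0.4263  1.6714 -0.3276  0.8915  1.6674]
```

View pics/s17.png

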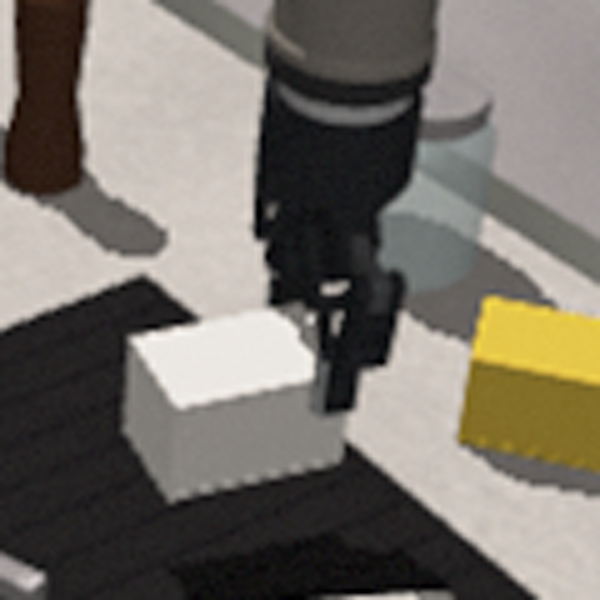

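Request:
carry_out(series="0 0 0 0 0.711; 0 0 0 0 0.711")

```text
clock: 17.12
tcp_pos: [0.6456, -0.2093, 0.0882]
orientation: [0.61, 3.082, -0.0]
contact_force: [-0.1, -0.7, -1.3]
grip_width: 0.0609
```

```bash
python3 - <<'E'
from plan import *
obs()
p=shot("side");save(p,"s18.png",(340,200,460,320),5)
E
```

```text
t 17.12 tcp [ 0.6456 -0.2093  0.0882] yawx 2.7508 zax [ 0. -0. -1.] w 0.0609 F [-0.0864 -0.6697 -1.337 ] j [-0.0699  0.6502  0.4264  1.6714 -0.3276  0.8914  1.6674]
```

View pics/s18.png

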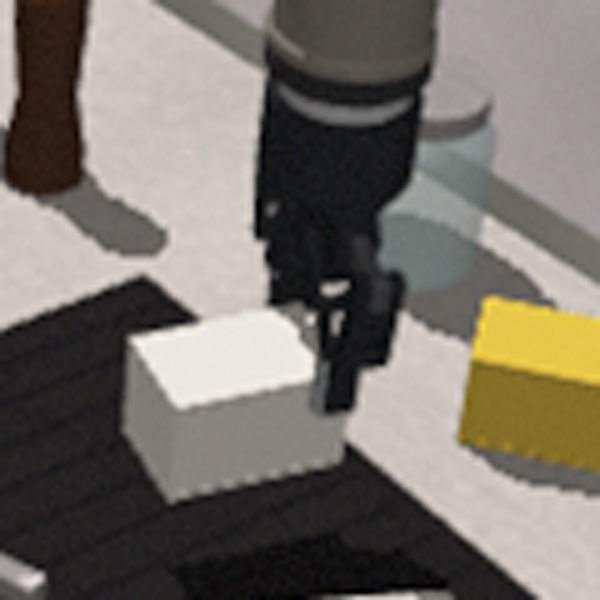

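Request:
carry_out(series="0 0 0 0 0.714; 0 0 0 0 0.714")

```text
clock: 17.42
tcp_pos: [0.6456, -0.2093, 0.0882]
orientation: [-0.61, -3.082, -0.0]
contact_force: [-0.0, 0.3, -2.1]
grip_width: 0.0607
```

```bash
python3 - <<'E'
from plan import *
obs()
p=shot("side");save(p,"s19.png",(340,200,460,320),5)
E
```

```text
t 17.43 tcp [ 0.6456 -0.2093  0.0882] yawx 2.7507 zax [-0.0001  0.0001 -1.    ] w 0.0607 F [-0.0088  0.3015 -2.1272] j [-0.0699  0.6502  0.4264  1.6714 -0.3277  0.8915  1.6674]
```

View pics/s19.png

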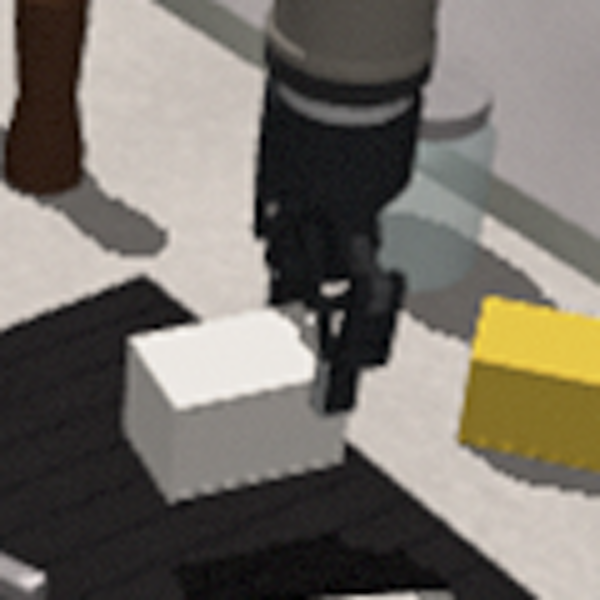

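Request:
carry_out(series="0 0 0 0 0.716; 0 0 0 0 0.716")

```text
clock: 17.73
tcp_pos: [0.6458, -0.2093, 0.0884]
orientation: [0.61, 3.081, -0.0]
contact_force: [0.1, -0.3, -0.1]
grip_width: 0.0612
```

Request:
carry_out(series="0 0 0 0 0.718")

```text
clock: 17.85
tcp_pos: [0.6457, -0.2093, 0.0883]
orientation: [0.61, 3.082, -0.0]
contact_force: [0.0, 0.9, -0.1]
grip_width: 0.0615
```

```bash
python3 - <<'E'
from plan import *
obs()
p=shot("side");save(p,"s20.png",(340,200,460,320),5)
E
```

```text
t 17.85 tcp [ 0.6457 -0.2093  0.0883] yawx 2.7508 zax [ 0.0002 -0.0001 -1.    ] w 0.0615 F [ 0.0243  0.9163 -0.096 ] j [-0.0699  0.6501  0.4264  1.6712 -0.3277  0.8915  1.6674]
```

View pics/s20.png

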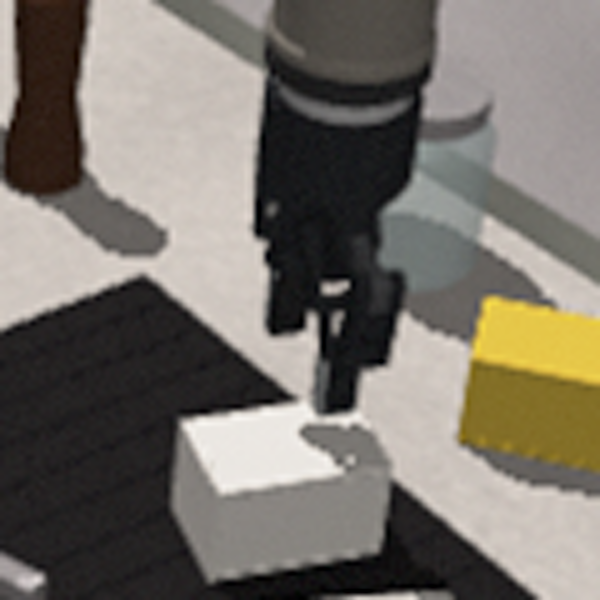

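Request:
carry_out(series="0 0 -2 0 1; 0 0 -3 0 1; 0 0 0 0 1")

```text
clock: 18.27
tcp_pos: [0.6478, -0.2103, 0.1423]
orientation: [0.609, 3.075, -0.001]
contact_force: [-0.1, -0.3, 0.2]
grip_width: 0.0855
```

```bash
python3 - <<'E'
from plan import *
obs()
p=shot("wrist");save(p,"w21.png")
for b in beakers_lying(p,thr=150):
    print(b)
E
```

```text
t 18.27 tcp [ 0.6478 -0.2103  0.1423] yawx 2.7504 zax [ 0.0062 -0.0016 -1.    ] w 0.0855 F [-0.1485 -0.2733  0.2487] j [-0.0883  0.5901  0.4543  1.6364 -0.2992  0.9782  1.6458]
(array([632.,  65.]), np.int32(1902), array([634., -21.]), array([ 9.8, 93.4]), 86.8)
(array([ 60., 203.]), np.int32(19059), array([ 575., -341.]), array([ 72.8, 107. ]), 56.6)
(array([154., 195.]), np.int32(251), array([ 587., -288.]), array([ 1.1, 72.2]), 61.3)
(array([400., 304.]), np.int32(57998), array([ 697., -182.]), array([307.2, 200.6]), 76.0)
(array([ 99., 365.]), np.int32(313), array([ 670., -374.]), array([ 7.5, 24.7]), 5.3)
(array([ 64., 384.]), np.int32(394), array([ 673., -402.]), array([25.3, 11.3]), 80.9)
```

View pics/w21.png

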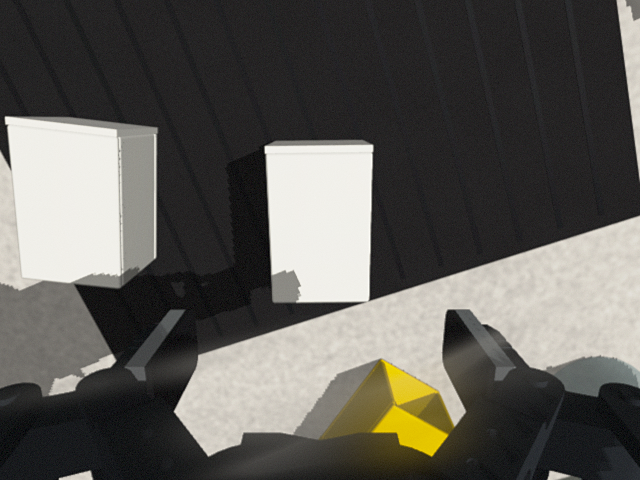

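```bash
python3 - <<'E'
from plan import *
p=shot("wrist")
P=np.array([ray(p,uv,.063)[:2] for uv in [(266,153),(372,152),(369,300),(273,301)]])
m=(P[2]+P[3])/2;f=(P[0]+P[1])/2;d=m-f
print(P,np.linalg.norm(d),np.degrees(np.arctan2(d[1],d[0])),f,m)
d/=np.linalg.norm(d);g=m+.0055*d;print(g)
th=np.arctan2(-d[1],-d[0])
plan([(*g,.044,th)],1)
E
```

```text
[[ 0.587  -0.2174]
 [ 0.6087 -0.1632]
 [ 0.6911 -0.1957]
 [ 0.6694 -0.2501]] 0.08861713639373056 -21.58095871125046 [ 0.5979 -0.1903] [ 0.6803 -0.2229]
[ 0.6854 -0.2249]
-2.1 0 4.8 -0.01 1; -2.1 0 4.7 -0 1
end [ 0.6849 -0.2251  0.0442] 2.7608445622217603
```

Request:
carry_out(series="-2.1 0 4.7 -0.01 1; -2.2 0.1 4.7 0 1; 0 0 0 0 1; 0 0 0 0 0.5; 0 0 0 0 0.5; 0 0 0 0 0.5; 0 0 0 0 0.5; 0 0 0 0 0.6", grip_force=20)

```text
clock: 19.38
tcp_pos: [0.6864, -0.2246, 0.0458]
orientation: [0.594, 3.083, 0.0]
contact_force: [-0.0, 0.5, 0.6]
grip_width: 0.0513
```

Request:
carry_out(series="0 0 -1 0 0.6; 0 0 -3 0 0.6; 0 0 -1.5 0 0.6; 0 0 0 0 0.6")

```text
clock: 19.88
tcp_pos: [0.6867, -0.2248, 0.1008]
orientation: [0.594, 3.082, -0.0]
contact_force: [0.4, -0.5, -0.0]
grip_width: 0.0514
```

```bash
python3 - <<'E'
from plan import *
obs()
p=shot("side");save(p,"s22.png",(340,200,460,320),5)
p=shot("wrist");save(p,"w22.png")
E
```

```text
t 19.88 tcp [ 0.6867 -0.2248  0.1008] yawx 2.7608 zax [ 0.0028 -0.0006 -1.    ] w 0.0514 F [ 0.3608 -0.4929 -0.0355] j [-0.046   0.6999  0.429   1.5467 -0.3323  0.965   1.6738]
```

View pics/s22.png

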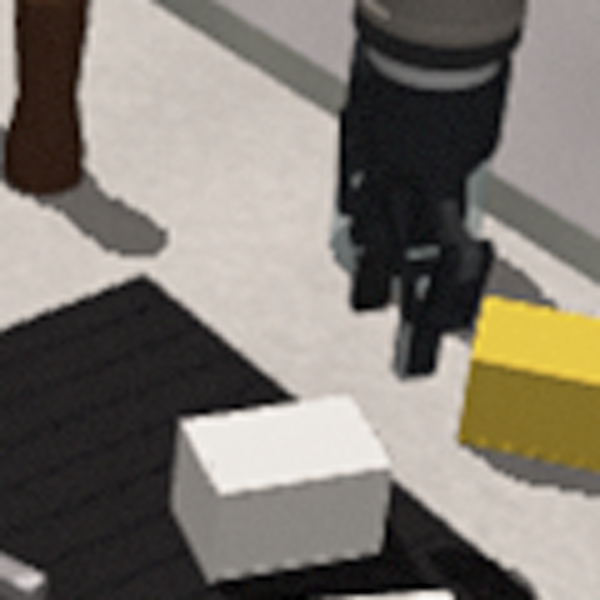

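View pics/w22.png

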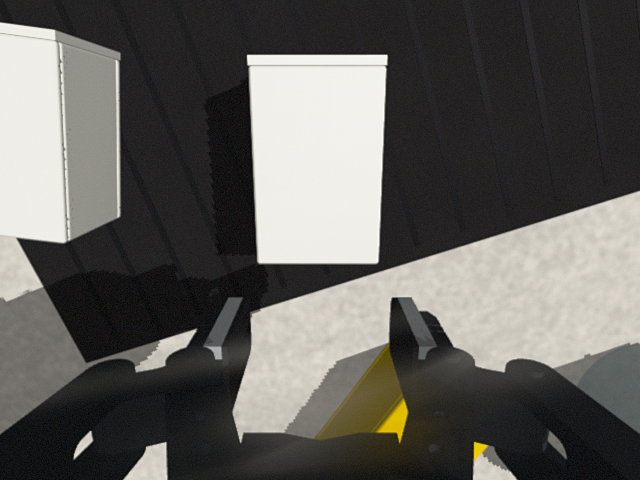

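```bash
python3 - <<'E'
from plan import *
p=shot("wrist")
P=np.array([ray(p,uv,.063)[:2] for uv in [(249,66),(387,65),(380,264),(258,264)]])
m=(P[2]+P[3])/2;f=(P[0]+P[1])/2;d=m-f
print(P,np.linalg.norm(d),np.degrees(np.arctan2(d[1],d[0])),f,m)
t=shot("top")
for b in beakers_lying(t,thr=150):
    if -.45<b[2][1]/1000<.2: print(b)
o=r.get_obs();print((o["tcp_pos"][:2]-m)@d/np.linalg.norm(d))
s=shot("side")
print([ray(s,(340+x/5,200+y/5),.063) for x,y in [(180,422),(338,397),(387,470),(220,492)]])
E
```

```text
[[ 0.5885 -0.2184]
 [ 0.6101 -0.1633]
 [ 0.694  -0.1961]
 [ 0.6719 -0.2514]] 0.0898632835566656 -21.499031458545144 [ 0.5993 -0.1909] [ 0.6829 -0.2238]
(array([493., 326.]), np.int32(50084), array([ 398., -448.]), array([ 740.1, 1064.7]), 89.3)
(array([433., 249.]), np.int32(1002), array([ 507., -409.]), array([ 47.9, 246.2]), 86.1)
(array([408., 230.]), np.int32(594), array([ 572., -336.]), array([59.9, 95.3]), 61.5)
(array([360., 345.]), np.int32(4944), array([ 209., -219.]), array([264.3, 260.4]), 89.3)
0.002110142795212255
[array([ 0.6044, -0.1614,  0.063 ]), array([ 0.6864, -0.1939,  0.063 ]), array([ 0.6652, -0.2516,  0.063 ]), array([ 0.5841, -0.2151,  0.063 ])]
```

```bash
python3 - <<'E'
from plan import *
p=shot("wrist")
P=np.array([ray(p,uv,.063)[:2] for uv in [(248,55),(388,55),(380,265),(258,265)]])
m=(P[2]+P[3])/2;f=(P[0]+P[1])/2;d=m-f
L=np.linalg.norm(d);d/=L;c=(m+f)/2
print(L,np.degrees(np.arctan2(d[1],d[0])),c,m)
o=r.get_obs();print((o["tcp_pos"][:2]-m)@d)
for e in (.0385,.046): 
  g=c+e*d;print(g);plan([(*g,.048,math.atan2(-d[1],-d[0]))],1)
E
```

```text
0.09421827104683336 -21.52331178295144 [ 0.639  -0.2066] [ 0.6829 -0.2239]
0.002317626187621188
[ 0.6748 -0.2207]
1.1 -0.1 5 -0.01 1
end [ 0.6746 -0.2211  0.0481] 2.7708221385597507
[ 0.6818 -0.2235]
0.3 -0.1 5 -0.01 1
end [ 0.6821 -0.224   0.0481] 2.7708221385597507
```

```bash
python3 - <<'E'
from plan import *
p=shot("wrist");T=np.linalg.inv(p["T_tool_cam"]);K=p["intrinsics"]
for X in [(.011,.0257,.008),(-.011,.0257,.008),(.011,.0257,0),(.011,.0257,-.03),(-.011,.0257,-.03),(.0,.0257,.0)]:
    q=K@(T[:3,:3]@X+T[:3,3]);print(X,q[:2]/q[2])
save(p,"w23.png",(160,240,480,480),2.4)
E
```

```text
(0.011, 0.0257, 0.008) [381.8146 266.2336]
(-0.011, 0.0257, 0.008) [379.6659 314.2085]
(0.011, 0.0257, 0) [384.6932 272.8942]
(0.011, 0.0257, -0.03) [398.3557 304.5072]
(-0.011, 0.0257, -0.03) [394.9594 363.066 ]
(0.0, 0.0257, 0.0) [383.499  298.2819]
```

View pics/w23.png

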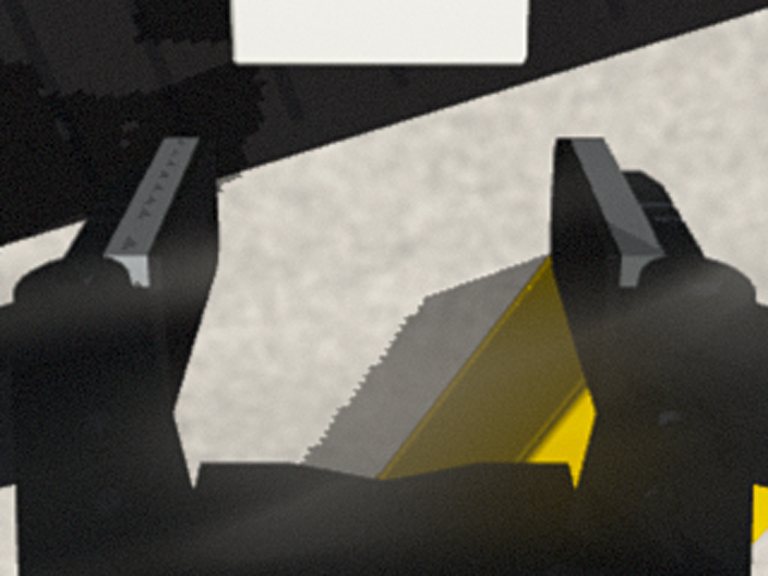

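```bash
python3 - <<'E'
from plan import *
s=shot("side");o,R=obs()
for z in (-.03,-.02,-.01,0,.01):
    for y in (-.027,.027):
        X=o["tcp_pos"]+R@np.array([0,y,z]);print(z,y,proj(s,X))
save(s,"s23.png",(390,210,450,290),8)
E
```

```text
t 20.27 tcp [ 0.6855 -0.2244  0.0984] yawx 2.7608 zax [-0.0011  0.0002 -1.    ] w 0.0513 F [ 0.7738 -0.74    0.1006] j [-0.0456  0.7025  0.4282  1.548  -0.3323  0.9651  1.6738]
-0.03 -0.027 [422.8245 271.7483]
-0.03 0.027 [414.3642 259.2013]
-0.02 -0.027 [422.3296 274.9227]
-0.02 0.027 [413.9196 262.3274]
-0.01 -0.027 [421.8388 278.0704]
-0.01 0.027 [413.4786 265.428 ]
0 -0.027 [421.3522 281.1916]
0 0.027 [413.0411 268.5034]
0.01 -0.027 [420.8697 284.2868]
0.01 0.027 [412.6073 271.5538]
```

View pics/s23.png

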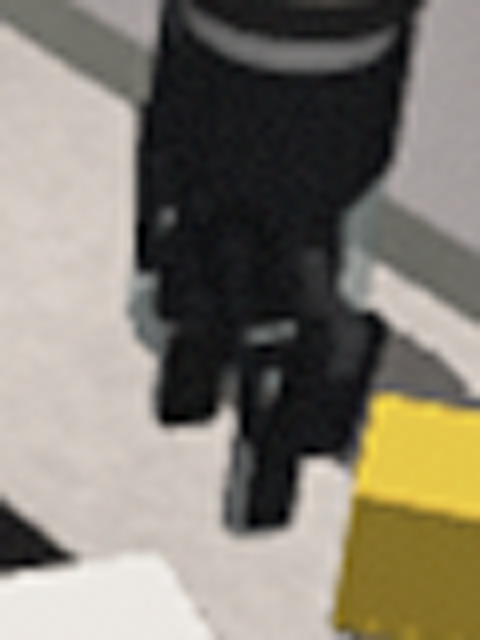

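Request:
carry_out(series="0.5 0 0 0 1; 0 0 0 0 1; 0 0 3.3 0 1; 0 0 3.3 0 1; 0 0 0 0 0.5; 0 0 0 0 0.5; 0 0 0 0 0.5; 0 0 0 0 0.6", grip_force=20)

```text
clock: 21.28
tcp_pos: [0.6818, -0.2228, 0.0344]
orientation: [0.594, 3.083, -0.0]
contact_force: [0.1, 0.3, -1.5]
grip_width: 0.059
```

Request:
carry_out(series="0 0 0 0 0.6; 0 0 -2 0 0.6; 0 0 -3 0 0.66; 0 0 -2.5 0 0.69; 0 0 0 0 0.69")

```text
clock: 21.9
tcp_pos: [0.6831, -0.2235, 0.1118]
orientation: [0.594, 3.079, -0.001]
contact_force: [0.3, -0.3, -1.5]
grip_width: 0.0591
```

```bash
python3 - <<'E'
from plan import *
obs()
p=shot("side");save(p,"s24.png",(340,200,460,320),5)
E
```

```text
t 21.9 tcp [ 0.6831 -0.2235  0.1118] yawx 2.7606 zax [ 0.0056 -0.0015 -1.    ] w 0.0591 F [ 0.2747 -0.3369 -1.5315] j [-0.0526  0.681   0.4354  1.5538 -0.3271  0.9738  1.6709]
```

View pics/s24.png

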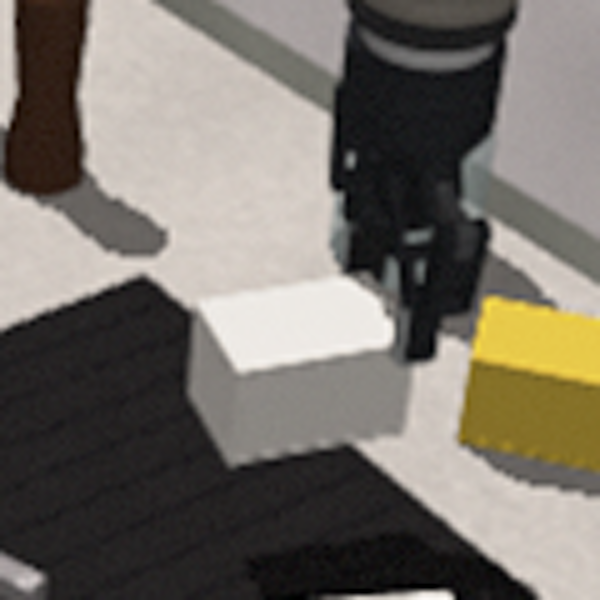

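Request:
carry_out(series="2.5 0 0 0 0.69; 2.5 0 0 0 0.69; 0 0 1 0 0.69; 0 0 0 0 0.695; 0 0 0 0 0.695; 0 0 0 0 0.7; 0 0 0 0 0.7")

```text
clock: 22.82
tcp_pos: [0.6351, -0.2042, 0.0983]
orientation: [0.595, 3.084, -0.0]
contact_force: [-0.3, 0.2, -1.4]
grip_width: 0.0599
```

```bash
python3 - <<'E'
from plan import *
obs()
p=shot("side");save(p,"s25.png",(340,200,460,320),5)
E
```

```text
t 22.82 tcp [ 0.6351 -0.2042  0.0983] yawx 2.7607 zax [ 0.0003 -0.0002 -1.    ] w 0.0599 F [-0.3005  0.1963 -1.4252] j [-0.0835  0.6215  0.4341  1.6968 -0.3195  0.8938  1.671 ]
```

View pics/s25.png

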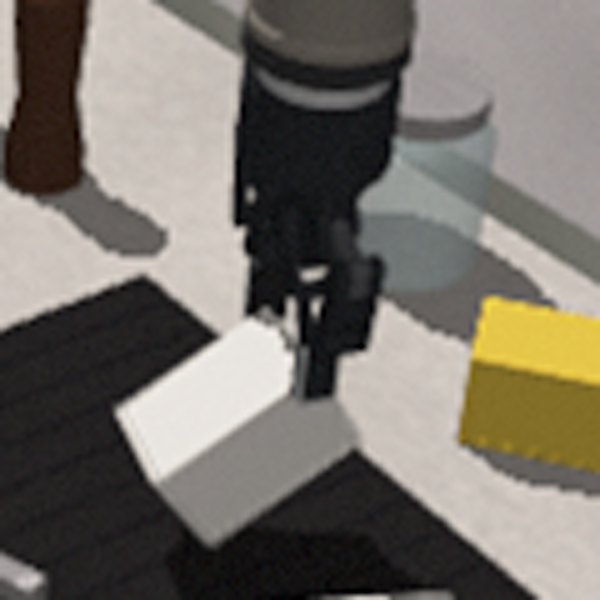

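Request:
carry_out(series="0 0 0 0 0.702; 0 0 0 0 0.702; 0 0 0 0 0.702")

```text
clock: 23.25
tcp_pos: [0.6348, -0.204, 0.0982]
orientation: [0.595, 3.085, 0.0]
contact_force: [-0.6, -0.3, -1.4]
grip_width: 0.0598
```

```bash
python3 - <<'E'
from plan import *
obs()
p=shot("side");save(p,"s26.png",(340,200,460,320),5)
E
```

```text
t 23.25 tcp [ 0.6348 -0.204   0.0982] yawx 2.7607 zax [ 0.0001  0.     -1.    ] w 0.0598 F [-0.6284 -0.3297 -1.4289] j [-0.0837  0.6211  0.434   1.6974 -0.3195  0.8937  1.671 ]
```

View pics/s26.png

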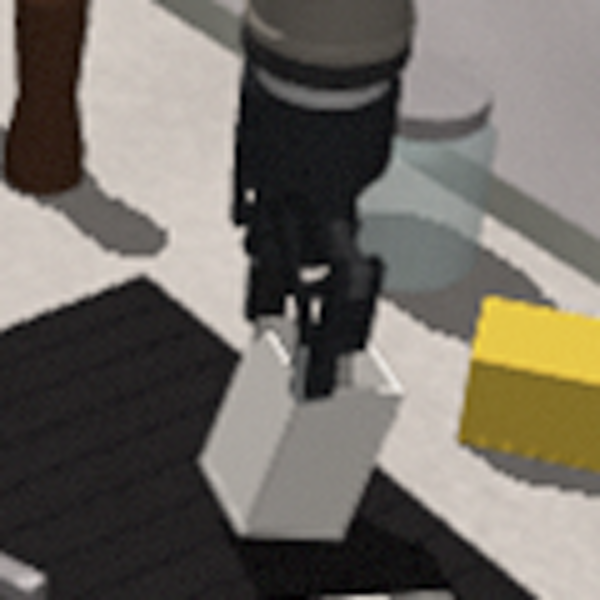

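Request:
carry_out(series="0 0 0 0 0.695; 0.5 0 1.2 0 0.695; 1.2 0 0.1 0 0.695; 1.2 0 0.3 0 0.695; 1.2 0 0.5 0 0.695; 0 0 0 0 0.695")

```text
clock: 24.05
tcp_pos: [0.5951, -0.1882, 0.0769]
orientation: [-0.594, -3.083, -0.001]
contact_force: [-0.2, 0.2, 3.0]
grip_width: 0.0595
```

```bash
python3 - <<'E'
from plan import *
obs()
p=shot("side");save(p,"s27.png",(340,200,460,320),5)
p=shot("wrist");save(p,"w27.png")
E
```

```text
t 24.05 tcp [ 0.5951 -0.1882  0.0769] yawx 2.7607 zax [-0.0018  0.0009 -1.    ] w 0.0595 F [-0.1697  0.1729  2.9788] j [-0.1028  0.588   0.4256  1.8162 -0.3228  0.8083  1.6753]
```

View pics/s27.png

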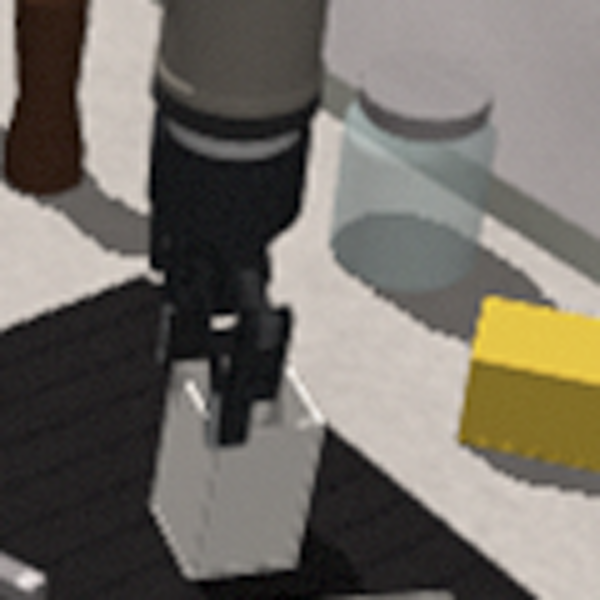

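View pics/w27.png

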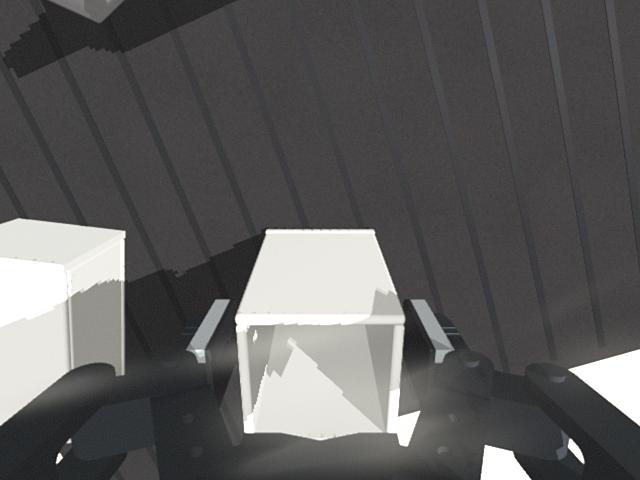

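Request:
carry_out(series="0 0 0 0 0.72; 0 0 0 0 0.75; 0 0 0 0 0.9; 0 0 -2 0 1; 0 0 0 0 1")

```text
clock: 24.78
tcp_pos: [0.5983, -0.1895, 0.0996]
orientation: [0.594, 3.081, -0.0]
contact_force: [-0.0, -0.2, -0.1]
grip_width: 0.0856
```

```bash
python3 - <<'E'
from plan import *
obs()
p=shot("side");save(p,"s28.png",(340,200,460,320),5)
p=shot("wrist");save(p,"w28.png")
E
```

```text
t 24.77 tcp [ 0.5983 -0.1895  0.0996] yawx 2.7605 zax [ 0.004  -0.0009 -1.    ] w 0.0856 F [-0.0468 -0.2208 -0.0591] j [-0.1131  0.5605  0.4404  1.8006 -0.3082  0.8444  1.6639]
```

View pics/s28.png

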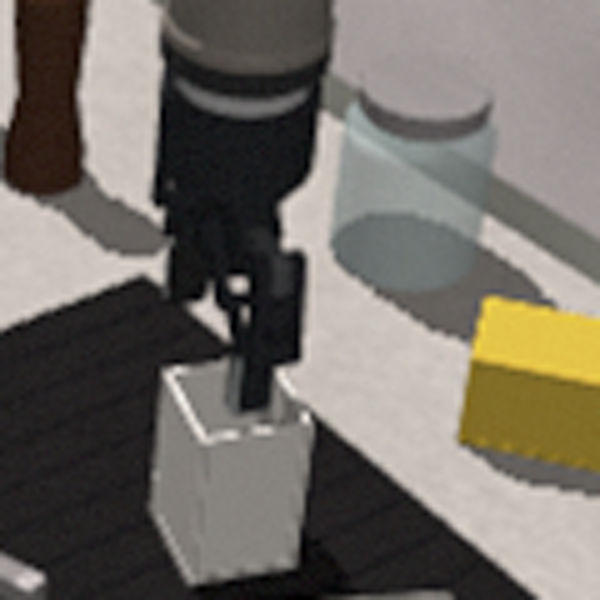

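View pics/w28.png

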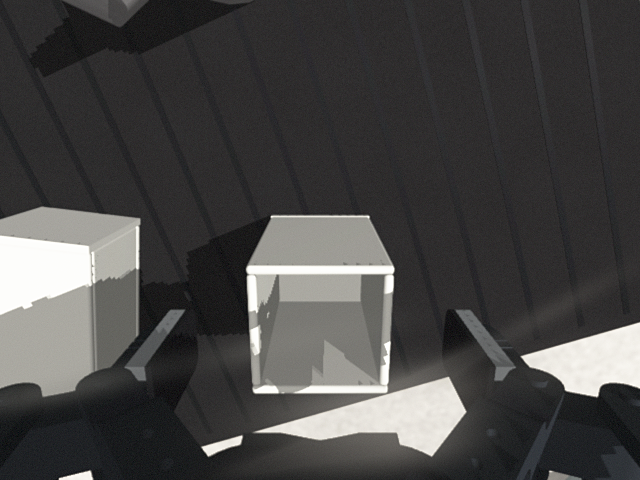

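```bash
python3 - <<'E'
from plan import *
p=shot("wrist")
P=np.array([ray(p,uv,.098)[:2] for uv in [(248,270),(393,270),(388,391),(254,391)]]);c=P.mean(0)
e=P[1]-P[0];print(P,c,[np.linalg.norm(P[i]-P[i-1]) for i in range(4)],np.degrees(np.arctan2(e[1],e[0])))
plan([(*c,.058)],1,cap=3)
E
```

```text
[[ 0.5751 -0.2112]
 [ 0.5966 -0.1574]
 [ 0.6489 -0.1777]
 [ 0.6272 -0.232 ]] [ 0.6119 -0.1946] [np.float64(0.05608159060314888), np.float64(0.057864627781532584), np.float64(0.056103353727562796), np.float64(0.05849877652348686)] 68.22748654762361
-0.8 0 2 -0 1; -0.8 0 1.9 -0 1
end [ 0.6117 -0.1947  0.0585] 2.760794895233814
```

Request:
carry_out(series="-0.8 0 0 0 1; -0.8 0 2 0 1; 0 0 2 0 1; 0 0 0 0 0.5; 0 0 0 0 0.5; 0 0 0 0 0.5; 0 0 0 0 0.5", grip_force=40)

```text
clock: 25.8
tcp_pos: [0.6117, -0.1948, 0.0576]
orientation: [0.594, 3.084, 0.0]
contact_force: [1.0, -0.0, -1.1]
grip_width: 0.0587
```

```bash
python3 - <<'E'
from plan import *
o,R=obs()
a=st(.079,.0,.2)
plan([(*o["tcp_pos"][:2],.2),(*a[:2],.2,3.264)],.5,cap=5)
E
```

```text
t 25.8 tcp [ 0.6117 -0.1948  0.0576] yawx 2.7608 zax [ 0.0006 -0.     -1.    ] w 0.0587 F [ 1.0009 -0.0362 -1.078 ] j [-0.0825  0.6368  0.4117  1.782  -0.3408  0.7929  1.6889]
0 0 -4.7 -0 0.5; 0 0 -4.8 -0 0.5; 0 0 -4.7 -0 0.5; 2.2 4 -0 -0.06 0.5; 2 4.1 -0 -0.06 0.5; 1.8 4.2 -0 -0.05 0.5; 1.5 4.3 -0 -0.06 0.5; 1.3 4.4 -0 -0.05 0.5
1 4.5 -0 -0.06 0.5; 0.8 4.5 -0 -0.05 0.5; 0.6 4.5 -0 -0.06 0.5; 0.3 4.6 -0 -0.05 0.5
end [0.5574 0.2133 0.1996] 3.2608109253829713
```

Request:
carry_out(series="0 0 -4.7 0 0.5; 0 0 -4.8 0 0.5; 0 0 -4.7 0 0.5; 2.2 4 0 -0.06 0.5; 2 4.1 0 -0.06 0.5; 1.8 4.2 0 -0.05 0.5; 1.5 4.3 0 -0.06 0.5; 1.3 4.4 0 -0.05 0.5")

```text
clock: 26.8
tcp_pos: [0.5812, 0.033, 0.1997]
orientation: [0.156, 3.137, 0.001]
contact_force: [0.5, 0.4, -0.9]
grip_width: 0.0591
```

Request:
carry_out(series="1 4.5 0 -0.06 0.5; 0.8 4.5 0 -0.05 0.5; 0.6 4.5 0 -0.06 0.5; 0.3 4.6 0 -0.05 0.5; 0 0 0 0 0.5")

```text
clock: 27.42
tcp_pos: [0.5559, 0.2187, 0.1993]
orientation: [0.199, -3.135, -0.004]
contact_force: [0.9, -0.5, -1.3]
grip_width: 0.0594
```

```bash
python3 - <<'E'
from plan import *
o,R=obs()
p=shot("side");save(p,"s29.png",(180,150,420,350),3)
p=shot("wrist");save(p,"w29.png")
a=st(.079,.0,.2)
plan([(*a[:2],.0605,3.264)],.5,cap=4)
E
```

```text
t 27.43 tcp [0.5559 0.2187 0.1993] yawx -3.0146 zax [-0.0004  0.0025 -1.    ] w 0.0594 F [ 0.8611 -0.4642 -1.3485] j [-0.6947  0.3733  0.2797  1.7825 -0.1226  1.0019  1.3307]
-0 -0 3.5 -0 0.5; -0 -0 3.5 -0 0.5; -0 -0 3.4 -0 0.5; -0.1 -0 3.5 -0 0.5
end [0.5582 0.2134 0.0603] -3.0217978377901007
```

View pics/s29.png

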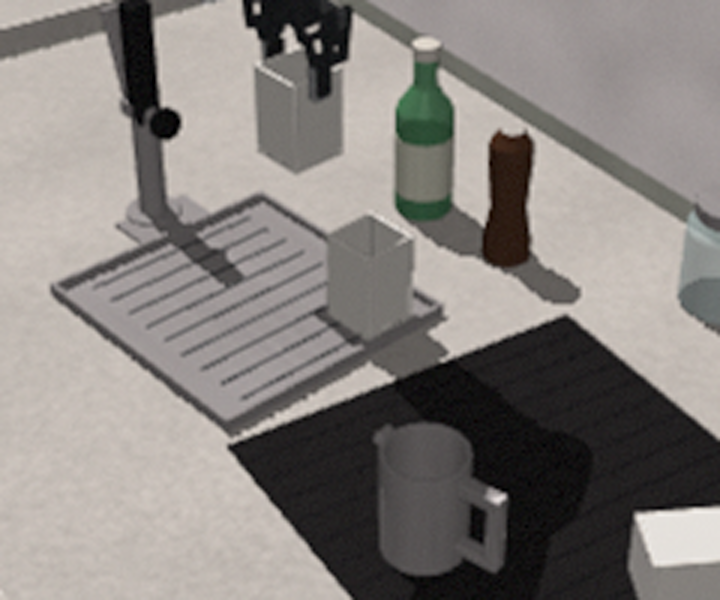

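View pics/w29.png

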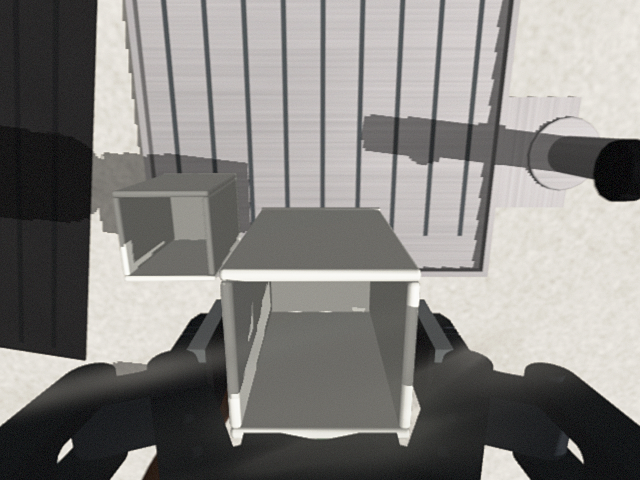

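Request:
carry_out(series="0 0 3.5 0 0.5; 0 0 3.5 0 0.5; 0 0 3.5 0 0.5; 0 0 3.3 0 0.5; 0 0 0.1 0 0.5; 0 0 0 0 0.88; 0 0 0 0 0.88; 0 0 0 0 0.88")

```text
clock: 28.52
tcp_pos: [0.5577, 0.2134, 0.0611]
orientation: [-0.187, 3.135, 0.001]
contact_force: [-0.1, -0.1, 0.5]
grip_width: 0.0752
```

Request:
carry_out(series="0 0 -2 0 0.88; 0 0 -4 0 0.9; 0 0 -4 0 1; 0 0 -4 0 1; 0 0 0 0 1")

```text
clock: 29.15
tcp_pos: [0.5595, 0.2141, 0.2042]
orientation: [-0.186, 3.129, 0.005]
contact_force: [0.1, -0.0, 0.3]
grip_width: 0.0852
```

```bash
python3 - <<'E'
from plan import *
o,R=obs()
p=shot("side");save(p,"s30.png",(180,150,480,350),2.6)
p=shot("wrist");save(p,"w30.png")
t=shot("top")
for b in beakers_lying(t,thr=150):
    if -.45<b[2][1]/1000<.2: print(b)
E
```

```text
t 29.15 tcp [0.5595 0.2141 0.2042] yawx -3.0226 zax [ 0.0065  0.0036 -1.    ] w 0.0852 F [ 0.1127 -0.0087  0.3347] j [-0.6946  0.3677  0.2901  1.7793 -0.1229  1.0046  1.3323]
(array([305., 296.]), np.int32(117335), array([408.,  11.]), array([1659. , 1074.3]), 89.3)
(array([408., 230.]), np.int32(602), array([ 572., -336.]), array([60.2, 95.6]), 61.9)
(array([308., 336.]), np.int32(14712), array([307., -61.]), array([460.7, 486.3]), 4.3)
```

View pics/s30.png

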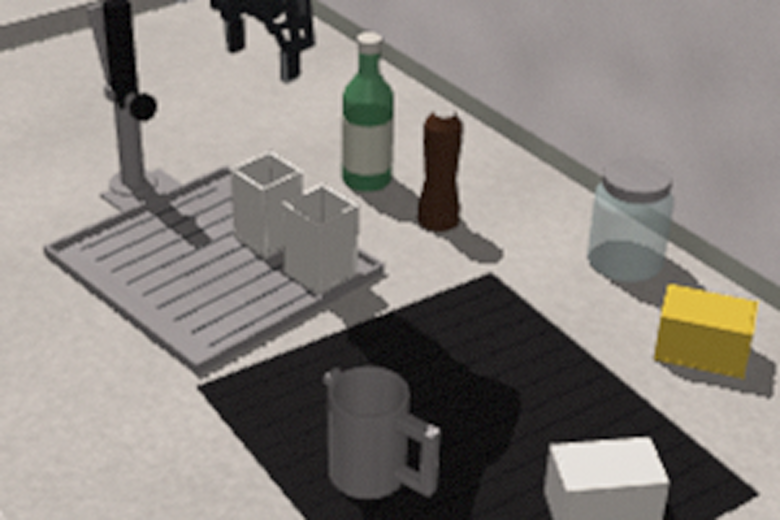

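View pics/w30.png

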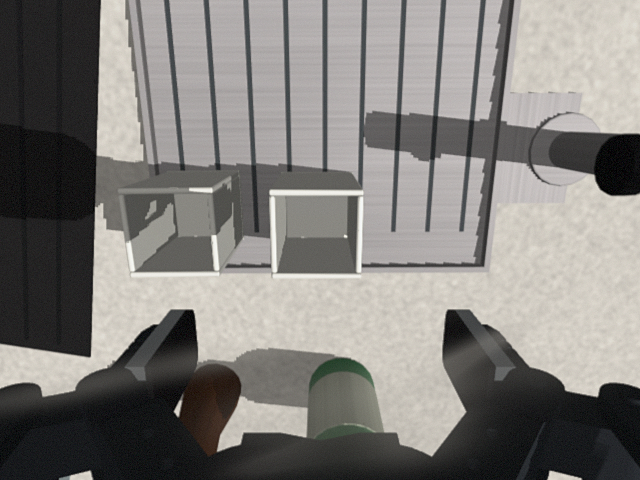

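```bash
python3 - <<'E'
from plan import *
plan([(.6116,-.3573,.14,2.648)],1)
E
```

```text
0.1 -5.2 0.5 0.06 1; -0.2 -5.2 0.5 0.06 1; -0.5 -5.2 0.6 0.05 1; -0.8 -5.2 0.5 0.06 1; -1.1 -5.1 0.6 0.05 1; -1.3 -5 0.5 0.06 1; -1.6 -5 0.6 0.05 1; -1.9 -4.9 0.5 0.06 1
-2.1 -4.7 0.6 0.05 1; -2.4 -4.6 0.5 0.06 1; -2.6 -4.5 0.6 0.05 1
end [ 0.6114 -0.3573  0.1396] -3.632275520412251
```

Request:
carry_out(series="0.1 -5.2 0.5 0.06 1; -0.2 -5.2 0.5 0.06 1; -0.5 -5.2 0.6 0.05 1; -0.8 -5.2 0.5 0.06 1; -1.1 -5.1 0.6 0.05 1; -1.3 -5 0.5 0.06 1; -1.6 -5 0.6 0.05 1; -1.9 -4.9 0.5 0.06 1", grip_force=20)

```text
clock: 30.3
tcp_pos: [0.5969, -0.2037, 0.1554]
orientation: [-0.519, -3.096, -0.0]
contact_force: [-0.1, 0.3, 0.4]
grip_width: 0.085
```

Request:
carry_out(series="-2.1 -4.7 0.6 0.05 1; -2.4 -4.6 0.5 0.06 1; -2.6 -4.5 0.6 0.05 1; 0 0 0 0 1")

```text
clock: 30.8
tcp_pos: [0.6086, -0.3627, 0.1379]
orientation: [-0.774, -3.041, 0.005]
contact_force: [-1.0, 0.5, 0.4]
grip_width: 0.0852
```

```bash
python3 - <<'E'
from plan import *
o,R=obs()
p=shot("wrist");save(p,"w31.png")
for b in beakers_lying(p,thr=150): print(b)
plan([(.6116,-.3573,.033,2.648)],1,cap=4)
E
```

```text
t 30.8 tcp [ 0.6086 -0.3627  0.1379] yawx 2.6433 zax [-0.0044 -0.0024 -1.    ] w 0.0852 F [-1.0215  0.5201  0.3557] j [ 0.1193  0.6538  0.5046  1.5596 -0.3468  1.0216  1.7921]
(array([205., 241.]), np.int32(73804), array([ 606., -435.]), array([361.3, 187.5]), 15.6)
(array([330., 163.]), np.int32(18755), array([ 573., -337.]), array([60.2, 93.8]), 61.5)
(array([566., 297.]), np.int32(10933), array([ 716., -255.]), array([111.3,  62.4]), 86.8)
-0 0.1 3.5 -0 1; -0 0.1 3.5 -0 1; -0.1 0.1 3.5 -0 1
end [ 0.6121 -0.3572  0.033 ] 2.646796973018473
```

View pics/w31.png

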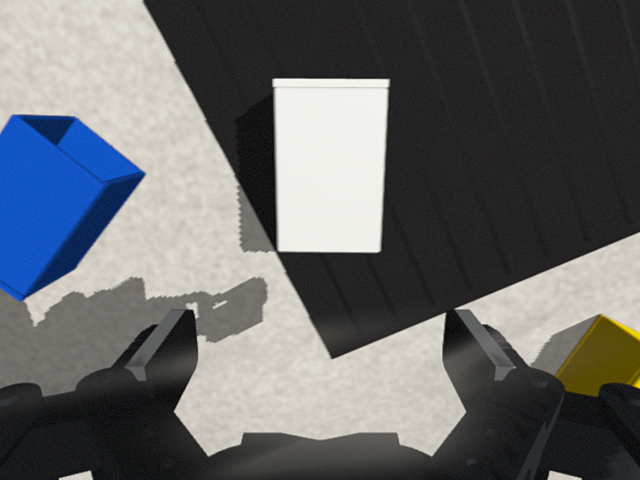

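Request:
carry_out(series="0 0.3 3.5 0 1; 0 0 3.5 0 1; 0 0 3.5 0 1; 0 0 0 0 1; 0 0 0 0 0.5; 0 0 0 0 0.5; 0 0 0 0 0.5; 0 0 0 0 0.6", grip_force=20)

```text
clock: 31.85
tcp_pos: [0.6147, -0.3551, 0.0374]
orientation: [0.762, 3.044, -0.001]
contact_force: [-0.9, 1.2, 5.6]
grip_width: 0.0591
```

Request:
carry_out(series="0 0 0 0 0.6; 0 0 -2 0 0.6; 0 0 -3 0 0.66; 2.5 0 -1.5 0 0.69; 2.5 0 0 0 0.69; 0 0 0 0 0.69")

```text
clock: 32.6
tcp_pos: [0.5679, -0.3304, 0.1015]
orientation: [-0.765, -3.047, -0.001]
contact_force: [0.5, -0.8, -0.9]
grip_width: 0.0589
```

Request:
carry_out(series="0 0 0 0 0.695; 0 0 0 0 0.695; 0 0 0 0 0.7; 0 0 0 0 0.7")

```text
clock: 33.1
tcp_pos: [0.5694, -0.3311, 0.1]
orientation: [-0.763, -3.047, 0.0]
contact_force: [-0.2, -0.4, -1.6]
grip_width: 0.0596
```

```bash
python3 - <<'E'
from plan import *
obs()
p=shot("side");save(p,"s32.png",(340,220,460,380),4)
E
```

```text
t 33.1 tcp [ 0.5694 -0.3311  0.1   ] yawx 2.6507 zax [-0.0002 -0.0001 -1.    ] w 0.0596 F [-0.1871 -0.4282 -1.6382] j [ 0.0911  0.6178  0.4887  1.7199 -0.3563  0.8934  1.8093]
```

View pics/s32.png

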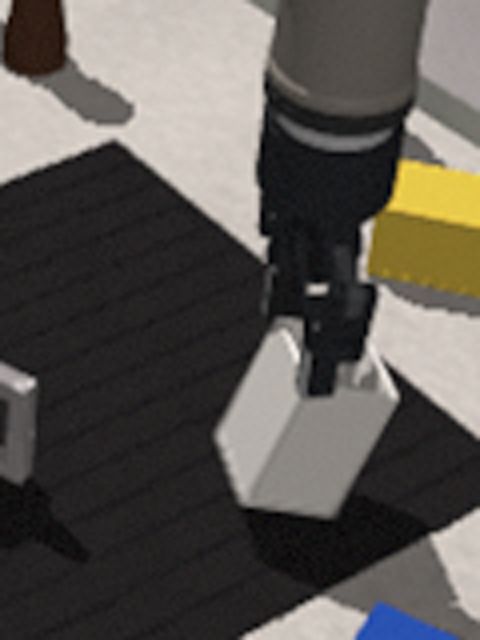

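Request:
carry_out(series="0 0 0 0 0.695; 0.5 0 1.2 0 0.695; 1.2 0 0.1 0 0.695; 1.2 0 0.3 0 0.695; 1.2 0 0.4 0 0.695; 0.4 0 0 0 0.695; 0 0 0 0 0.695")

```text
clock: 34.02
tcp_pos: [0.5295, -0.3097, 0.0806]
orientation: [0.763, 3.047, 0.0]
contact_force: [-1.4, -0.5, 1.8]
grip_width: 0.0595
```

```bash
python3 - <<'E'
from plan import *
obs()
p=shot("side");save(p,"s33.png",(340,220,460,380),4)
E
```

```text
t 34.02 tcp [ 0.5295 -0.3097  0.0806] yawx 2.6508 zax [ 0.0003  0.0001 -1.    ] w 0.0595 F [-1.3658 -0.5267  1.8306] j [ 0.0746  0.5772  0.4819  1.8455 -0.3587  0.8054  1.8218]
```

View pics/s33.png

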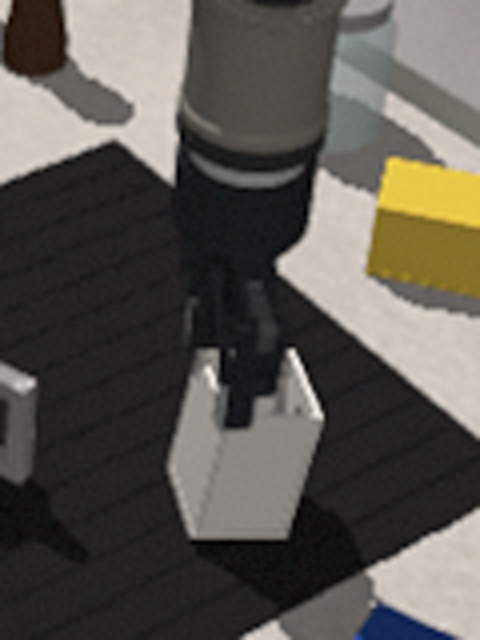

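Small tilt left; open and let it settle on its foot.

Request:
carry_out(series="0 0 0 0 0.72; 0 0 0 0 0.75; 0 0 0 0 0.9; 0 0 -2 0 1; 0 0 0 0 1")

```text
clock: 34.7
tcp_pos: [0.5309, -0.3108, 0.1025]
orientation: [0.763, 3.044, -0.001]
contact_force: [0.1, 1.1, 0.6]
grip_width: 0.0856
```

```bash
python3 - <<'E'
from plan import *
obs()
p=shot("side");save(p,"s34.png",(340,220,460,380),4)
p=shot("wrist");save(p,"w34.png")
E
```

```text
t 34.7 tcp [ 0.5309 -0.3108  0.1025] yawx 2.6505 zax [ 0.0036 -0.0017 -1.    ] w 0.0856 F [0.1463 1.0604 0.6237] j [ 0.0623  0.5492  0.4986  1.8322 -0.3416  0.8417  1.8083]
```

View pics/s34.png

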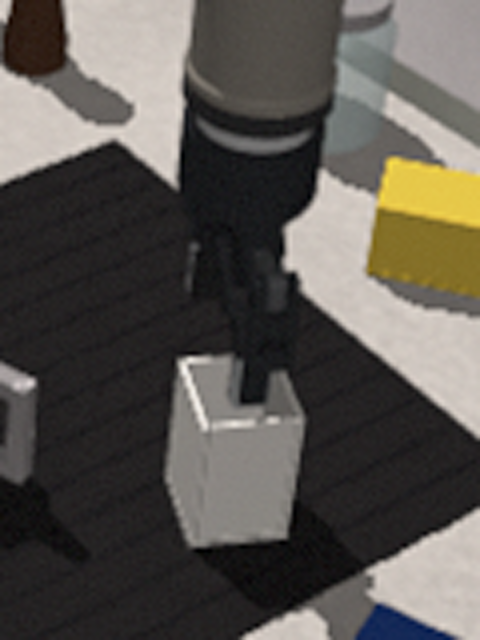

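View pics/w34.png

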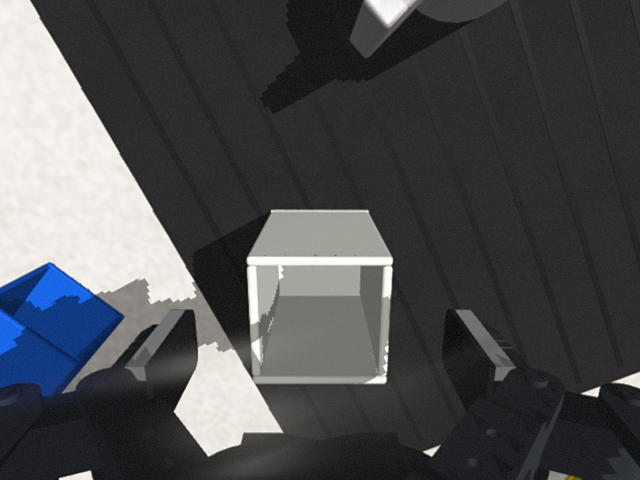

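```bash
python3 - <<'E'
from plan import *
p=shot("wrist")
P=np.array([ray(p,uv,.098)[:2] for uv in [(247,261),(392,261),(387,381),(254,382)]]);c=P.mean(0)
e=P[1]-P[0];print(c,[np.linalg.norm(P[i]-P[i-1]) for i in range(4)],np.degrees(np.arctan2(e[1],e[0])))
plan([(*c,.058)],1,cap=3)
a=st(-.045,-.092,.2);print(a)
E
```

```text
[ 0.5415 -0.3161] [np.float64(0.056393031512043466), np.float64(0.058592001055106376), np.float64(0.05590046393442139), np.float64(0.05873487600349803)] 61.92512083907183
-0.7 -0 2.1 -0 1; -0.6 -0 2.1 -0 1
end [ 0.5412 -0.3158  0.0585] 2.650857226411112
(np.float64(0.4460306525415511), np.float64(0.10670742393806422), 0.2)
```

Request:
carry_out(series="-0.7 0 0 0 1; -0.6 0 2.1 0 1; 0 0 2.2 0 1; 0 0 0 0 0.5; 0 0 0 0 0.5; 0 0 0 0 0.5; 0 0 0 0 0.5", grip_force=40)

```text
clock: 35.72
tcp_pos: [0.5413, -0.3159, 0.0576]
orientation: [0.763, 3.047, 0.0]
contact_force: [0.6, 1.2, -1.3]
grip_width: 0.0593
```

```bash
python3 - <<'E'
from plan import *
o,R=obs()
a=st(-.045,-.092,.2)
plan([(*o["tcp_pos"][:2],.19),(.5,-.1,.19,2.95),(*a[:2],.19,3.264)],.5,cap=5)
E
```

```text
t 35.73 tcp [ 0.5413 -0.3159  0.0576] yawx 2.6508 zax [ 0.0007 -0.0001 -1.    ] w 0.0593 F [ 0.5552  1.2121 -1.2726] j [ 0.0948  0.6263  0.4629  1.8231 -0.3814  0.7806  1.8366]
0 0 -4.4 -0 0.5; 0 0 -4.4 -0 0.5; 0 0 -4.4 -0 0.5; 2.8 3.4 -0 -0.06 0.5; 2.5 3.6 -0 -0.06 0.5; 2.3 3.7 -0 -0.06 0.5; 2.1 3.9 -0 -0.06 0.5; 1.9 4 -0 -0.06 0.5
1.8 3.8 -0 -0.06 0.5; 1.6 4 -0 -0.06 0.5; 1.4 4 -0 -0.06 0.5; 1.1 4.1 -0 -0.07 0.5; 0.9 4.3 -0 -0.06 0.5
end [0.446  0.1071 0.1896] 3.260836217539225
```

Request:
carry_out(series="0 0 -4.4 0 0.5; 0 0 -4.4 0 0.5; 0 0 -4.4 0 0.5; 2.8 3.4 0 -0.06 0.5; 2.5 3.6 0 -0.06 0.5; 2.3 3.7 0 -0.06 0.5; 2.1 3.9 0 -0.06 0.5; 1.9 4 0 -0.06 0.5")

```text
clock: 36.72
tcp_pos: [0.4998, -0.0983, 0.1896]
orientation: [0.296, 3.127, 0.001]
contact_force: [0.8, 0.2, -1.1]
grip_width: 0.059
```

Request:
carry_out(series="1.8 3.8 0 -0.06 0.5; 1.6 4 0 -0.06 0.5; 1.4 4 0 -0.06 0.5; 1.1 4.1 0 -0.07 0.5; 0.9 4.3 0 -0.06 0.5; 0 0 0 0 0.5")

```text
clock: 37.48
tcp_pos: [0.4449, 0.1105, 0.1895]
orientation: [-0.197, 3.135, 0.002]
contact_force: [-0.0, -0.1, -1.2]
grip_width: 0.0591
```

```bash
python3 - <<'E'
from plan import *
o,R=obs()
p=shot("side");save(p,"s36.png",(180,150,420,350),3)
a=st(-.045,-.092,.2)
plan([(*a[:2],.0605,3.264)],.5,cap=4)
E
```

```text
t 37.48 tcp [0.4449 0.1105 0.1895] yawx -3.0159 zax [ 0.0003  0.0015 -1.    ] w 0.0591 F [-0.0206 -0.0729 -1.2144] j [-0.6282  0.1482  0.2763  2.0992 -0.0531  0.8997  1.3747]
-0 -0 3.2 -0 0.5; -0 -0.1 3.2 -0 0.5; -0 -0 3.2 -0 0.5; -0 -0.1 3.3 -0 0.5
end [0.4457 0.1064 0.0605] -3.019405460537054
```

View pics/s36.png

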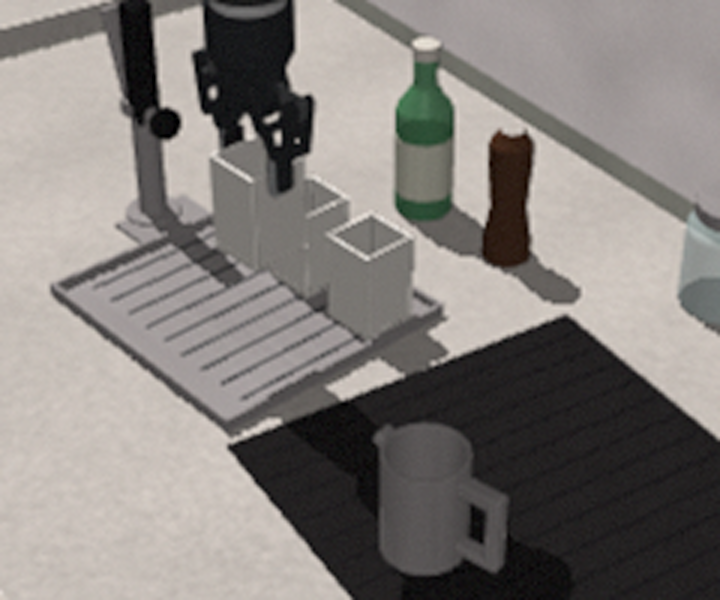

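Request:
carry_out(series="0 0 3.2 0 0.5; 0 0 3.2 0 0.5; 0 0 3.2 0 0.5; 0 0 3.2 0 0.5; 0 0 0.1 0 0.5; 0 0 0 0 0.88; 0 0 0 0 0.88; 0 0 0 0 0.88")

```text
clock: 38.52
tcp_pos: [0.4463, 0.1074, 0.061]
orientation: [-0.187, 3.135, 0.001]
contact_force: [-0.2, 0.2, -0.4]
grip_width: 0.0751
```

Request:
carry_out(series="0 0 -2 0 0.88; 0 0 -4 0 0.9; 0 0 -4 0 1; 0 0 -4 0 1; 0 0 0 0 1")

```text
clock: 39.15
tcp_pos: [0.4479, 0.108, 0.2035]
orientation: [-0.187, 3.13, 0.005]
contact_force: [0.1, -0.6, 0.1]
grip_width: 0.0855
```

```bash
python3 - <<'E'
from plan import *
o,R=obs()
p=shot("side");save(p,"s37.png",(180,150,420,350),3)
t=shot("top")
save(t,"t37.png",(290,180,440,320),5)
for n,pp in (("top",t),("side",p)):
    for q,z in (("jug",.003),("jug_grip",.095)):
        for d in spotter.mark_of(pp,q)[:2]: print(n,q,d["uv"],d["confidence"],ray(pp,d["uv"],z))
E
```

```text
t 39.15 tcp [0.4479 0.108  0.2035] yawx -3.0224 zax [ 0.0063  0.0034 -1.    ] w 0.0855 F [ 0.0677 -0.5599  0.0796] j [-0.6411  0.1292  0.2962  2.0843 -0.0484  0.9271  1.3715]
top jug [352.6, 278.2] 0.87 [ 0.4324 -0.1657  0.003 ]
top jug [139.7, 248.0] 0.2 [0.5327 0.5052 0.003 ]
top jug_grip [374.6, 270.0] 0.66 [ 0.446  -0.2233  0.095 ]
top jug_grip [352.0, 278.4] 0.52 [ 0.4217 -0.1561  0.095 ]
side jug_grip [339.6, 314.7] 0.63 [ 0.4336 -0.225   0.095 ]
```

View pics/s37.png

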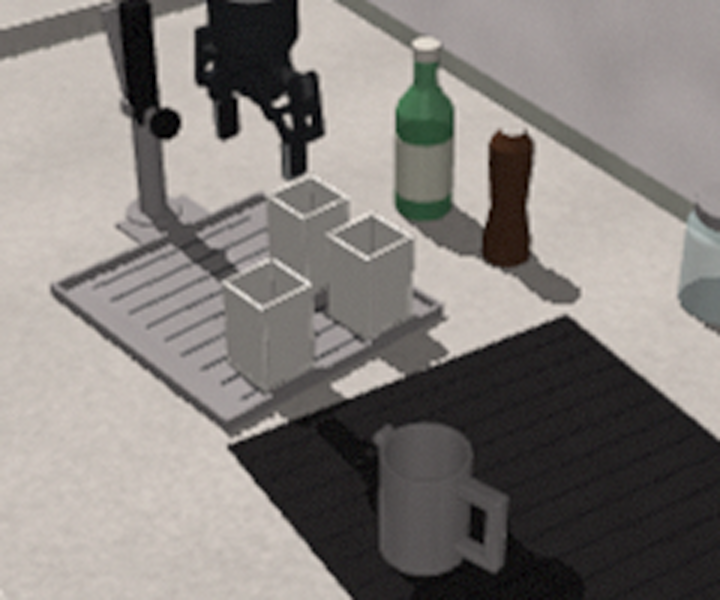

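View pics/t37.png

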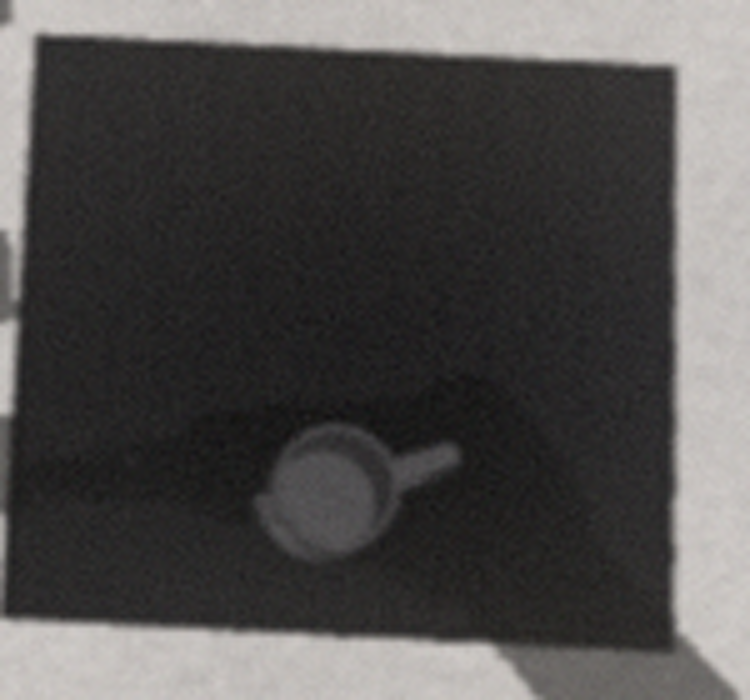

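```bash
python3 - <<'E'
from plan import *
t=shot("top")
c=ray(t,(358.4,277.6),.103);e=ray(t,(382,270.4),.095);print(c,e,np.linalg.norm((e-c)[:2]),math.degrees(math.atan2(e[1]-c[1],e[0]-c[0])))
d=(e-c)[:2];d/=np.linalg.norm(d);g=c[:2]+.062*d;print(g)
plan([(.45,.0,.2,None),(*(g),.2,math.atan2(d[1],d[0]))],1)
E
```

```text
[ 0.423  -0.1741  0.103 ] [ 0.4447 -0.2452  0.095 ] 0.07424317870345144 -73.01799976299067
[ 0.4411 -0.2334]
0.4 -5.3 -0 -0 1; 0.4 -5.4 -0.1 -0 1; 0.4 -2.3 0 -0.17 1; 0.7 -2.2 0 -0.18 1; 1.1 -2 0 -0.17 1; 1.5 -1.8 0 -0.18 1; 1.8 -1.5 0 -0.17 1; 2 -1.2 0 -0.18 1
2.2 -0.9 0 -0.17 1; 2.3 -0.5 0 -0.18 1; 2.3 -0 0 -0.17 1; 2.3 0.4 0 -0.18 1
end [ 0.4407 -0.2332  0.2003] -1.2724384506691793
```

Request:
carry_out(series="0.4 -5.3 0 0 1; 0.4 -5.4 -0.1 0 1; 0.4 -2.3 0 -0.17 1; 0.7 -2.2 0 -0.18 1; 1.1 -2 0 -0.17 1; 1.5 -1.8 0 -0.18 1; 1.8 -1.5 0 -0.17 1; 2 -1.2 0 -0.18 1")

```text
clock: 40.5
tcp_pos: [0.4443, -0.1395, 0.2004]
orientation: [1.735, -2.617, -0.001]
contact_force: [-0.5, -0.6, 0.1]
grip_width: 0.0853
```

Request:
carry_out(series="2.2 -0.9 0 -0.17 1; 2.3 -0.5 0 -0.18 1; 2.3 0 0 -0.17 1; 2.3 0.4 0 -0.18 1; 0 0 0 0 1; 0 0 0 0 1")

```text
clock: 41.25
tcp_pos: [0.4216, -0.1664, 0.1706]
orientation: [1.948, -2.349, -0.075]
contact_force: [0.1, -0.3, 0.2]
grip_width: 0.0854
```

```bash
python3 - <<'E'
from plan import *
o,R=obs()
p=shot("wrist");save(p,"w38.png")
for d in spotter.mark_of(p,"jug_grip")[:2]: print(d["uv"],d["confidence"],ray(p,d["uv"],.095))
plan([(.4411,-.2334,.2,math.radians(-73))],1)
E
```

```text
t 41.25 tcp [ 0.4216 -0.1664  0.1706] yawx -1.7551 zax [-0.0997 -0.0187 -0.9948] w 0.0854 F [ 0.15   -0.2559  0.1824] j [ 0.7767  0.2867 -0.6588  2.0184  0.2438  1.0062  2.9426]
[296.1, 220.2] 0.71 [ 0.4254 -0.1871  0.095 ]
2.1 -1 -1 -0.16 1; 2.3 -0.7 -1 -0.16 1; 2.3 -0.3 -0.9 -0.16 1
end [ 0.4408 -0.2336  0.2   ] -1.272210502818273
```

View pics/w38.png

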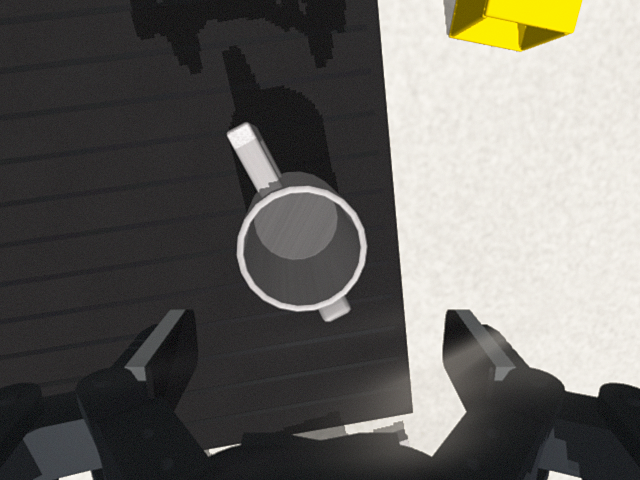

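Request:
carry_out(series="0 0 -1.5 0.18 1; 0 0 -1.5 0.18 1; 0 0 0 0.18 1; 0 0 0 0.18 1; 0 0 0 0.18 1; 0 0 0 0.18 1; 0 0 0 0.18 1; 0 0 0 0.18 1")

```text
clock: 42.35
tcp_pos: [0.4255, -0.1643, 0.2012]
orientation: [-0.086, -3.042, 0.035]
contact_force: [-0.3, -0.1, -0.3]
grip_width: 0.0857
```

```bash
python3 - <<'E'
from plan import *
o,R=obs()
plan([(.4411,-.2334,.2,math.radians(107))],1)
E
```

```text
t 42.35 tcp [ 0.4255 -0.1643  0.2012] yawx 3.0839 zax [-0.0982 -0.0205 -0.995 ] w 0.0857 F [-0.3036 -0.0848 -0.3124] j [ 0.599   0.2177 -0.451   1.9921  0.1492  1.0525  1.5868]
-0.3 -1 0 0.17 1; -0.4 -0.9 0 0.17 1; -0.6 -0.8 0 0.18 1; -0.7 -0.7 0 0.17 1; -0.8 -0.6 0 0.18 1; -1 -0.4 0.1 0.17 1; -1 -0.2 0 0.18 1
end [ 0.4416 -0.2335  0.2002] 1.8639373370278738
```

Request:
carry_out(series="0 0 -5 0 1; 0 0 -5 0 1; -2 3 -5 0 1; -4 3 -2 0 1; -5 3 0 0 1; -5 3 0 0 1; -5 3 0 0 1; -5 2 0 0 1")

```text
clock: 43.35
tcp_pos: [0.7103, -0.0017, 0.3402]
orientation: [-0.073, -3.042, 0.036]
contact_force: [0.2, -0.7, 0.5]
grip_width: 0.0855
```

Request:
carry_out(series="-5 0 0 0 1; -5 0 0 0 1; -3 0 0 0 1; 0 0 0 0 1")

```text
clock: 43.85
tcp_pos: [0.839, -0.0088, 0.3243]
orientation: [-0.073, -3.039, 0.037]
contact_force: [-0.6, 2.1, -0.0]
grip_width: 0.0855
```

```bash
python3 - <<'E'
from plan import *
o,R=obs()
E
```

```text
t 43.85 tcp [ 0.839  -0.0088  0.3243] yawx 3.0921 zax [-0.1017 -0.0221 -0.9946] w 0.0855 F [-0.5827  2.139  -0.0333] j [ 0.086   0.8558 -0.4534  0.697   0.3394  1.7421  1.3232]
```

Request:
carry_out(series="-2 0 0 0 1; -2 0 0 0 1; 0 0 0 0 1")

```text
clock: 44.22
tcp_pos: [0.8778, -0.0121, 0.3226]
orientation: [-0.075, -3.041, 0.036]
contact_force: [-0.4, 0.2, -0.2]
grip_width: 0.0855
```

```bash
python3 - <<'E'
from plan import *
o,R=obs()
E
```

```text
t 44.23 tcp [ 0.8778 -0.0121  0.3226] yawx 3.0909 zax [-0.0999 -0.0211 -0.9948] w 0.0855 F [-0.4327  0.2367 -0.1604] j [ 0.037   0.9686 -0.4259  0.4687  0.3582  1.84    1.3692]
```

Request:
carry_out(series="-2 0 0 0 1; -2 0 0 0 1; 0 0 0 0 1")

```text
clock: 44.6
tcp_pos: [0.9065, -0.0171, 0.3162]
orientation: [-0.081, -3.047, 0.041]
contact_force: [-0.4, -0.6, 0.8]
grip_width: 0.0853
```

```bash
python3 - <<'E'
from plan import *
o,R=obs()
E
```

```text
t 44.6 tcp [ 0.9065 -0.0171  0.3162] yawx 3.0872 zax [-0.0935 -0.0242 -0.9953] w 0.0853 F [-0.4105 -0.5847  0.7886] j [-0.0418  1.079  -0.1215  0.2451  0.129   1.9142  1.4509]
```

Request:
carry_out(series="-2 0 0 0 1; -2 0 0 0 1; -2 0 0 0 1; 0 0 0 0 1")

```text
clock: 45.1
tcp_pos: [0.922, -0.0179, 0.298]
orientation: [-0.075, -3.081, 0.028]
contact_force: [0.4, 0.4, -0.8]
grip_width: 0.0855
```

```bash
python3 - <<'E'
from plan import *
o,R=obs()
E
```

```text
t 45.1 tcp [ 0.922  -0.0179  0.298 ] yawx 3.0921 zax [-0.0601 -0.0168 -0.998 ] w 0.0855 F [ 0.3632  0.3656 -0.761 ] j [ 0.044   1.1118 -0.7987  0.2449  0.7414  1.9147  1.3868]
```

Request:
carry_out(series="-2 0 0 0 1; -2 0 0 0 1; 0 0 0 0 1")

```text
clock: 45.48
tcp_pos: [0.9333, -0.0207, 0.2852]
orientation: [-0.078, -3.103, 0.033]
contact_force: [-0.5, -0.4, -0.5]
grip_width: 0.0853
```

```bash
python3 - <<'E'
from plan import *
o,R=obs()
E
```

```text
t 45.48 tcp [ 0.9333 -0.0207  0.2852] yawx 3.091 zax [-0.038  -0.0202 -0.9991] w 0.0853 F [-0.5171 -0.4039 -0.4774] j [ 0.0737  1.1465 -1.0942  0.2432  1.0283  1.9149  1.3729]
```

Request:
carry_out(series="-2 0 0 0 1; -2 0 0 0 1; 0 0 0 0 1")

```text
clock: 45.85
tcp_pos: [0.9447, -0.0226, 0.2737]
orientation: [-0.079, -3.126, 0.034]
contact_force: [-0.2, 0.4, 0.6]
grip_width: 0.0856
```

```bash
python3 - <<'E'
from plan import *
o,R=obs()
E
```

```text
t 45.85 tcp [ 0.9447 -0.0226  0.2737] yawx 3.091 zax [-0.0149 -0.0214 -0.9997] w 0.0856 F [-0.2306  0.4171  0.592 ] j [ 0.0937  1.1837 -1.3629  0.2422  1.2949  1.9151  1.3702]
```

Request:
carry_out(series="-2 0 0 0 1; 0 0 0 0 1")

```text
clock: 46.1
tcp_pos: [0.9466, -0.0238, 0.2718]
orientation: [-0.08, -3.13, 0.04]
contact_force: [0.3, -0.7, -0.9]
grip_width: 0.0855
```

```bash
python3 - <<'E'
from plan import *
o,R=obs()
plan([(.7,-.1,.3),(.4411,-.2334,.25,math.radians(107))],1)
E
```

```text
t 46.1 tcp [ 0.9466 -0.0238  0.2718] yawx 3.0904 zax [-0.0108 -0.0251 -0.9996] w 0.0855 F [ 0.3268 -0.7041 -0.8604] j [ 0.0958  1.19   -1.4044  0.2421  1.3407  1.9152  1.3711]
4.8 -1.8 -0.6 -0 1; 4.9 -1.8 -0.6 -0 1; 4.8 -1.8 -0.5 -0 1; 4.9 -1.7 -0.6 -0 1; 4.8 -1.8 -0.5 -0 1; 3.6 -2.1 0.7 0.17 1; 3.2 -2.7 0.7 0.18 1; 2.7 -3.2 0.7 0.17 1
2.1 -3.6 0.7 0.18 1; 1.4 -3.9 0.7 0.17 1; 0.7 -4.1 0.7 0.18 1; 0 -4.1 0.8 0.17 1
end [ 0.4414 -0.2334  0.2498] 1.8704417271931804
```

Request:
carry_out(series="4.8 -1.8 -0.6 0 1; 4.9 -1.8 -0.6 0 1; 4.8 -1.8 -0.5 0 1; 4.9 -1.7 -0.6 0 1; 4.8 -1.8 -0.5 0 1; 0 0 0 0 1")

```text
clock: 46.85
tcp_pos: [0.7137, -0.0998, 0.304]
orientation: [-0.083, -3.133, 0.045]
contact_force: [-0.1, -0.8, 0.2]
grip_width: 0.0854
```

```bash
python3 - <<'E'
from plan import *
o,R=obs()
plan([(.4411,-.2334,.25,math.radians(107))],1)
E
```

```text
t 46.85 tcp [ 0.7137 -0.0998  0.304 ] yawx 3.0883 zax [-0.0077 -0.0282 -0.9996] w 0.0854 F [-0.1396 -0.7761  0.2242] j [ 0.7227  0.8689 -1.3895  1.2593  0.8735  1.6578  1.0239]
3.8 -2.1 0.8 0.17 1; 3.4 -2.7 0.8 0.18 1; 2.8 -3.3 0.8 0.17 1; 2.2 -3.7 0.7 0.18 1; 1.5 -4.1 0.8 0.17 1; 0.9 -4.3 0.7 0.18 1; 0 -4.3 0.8 0.17 1
end [ 0.4411 -0.2338  0.25  ] 1.8682548525381888
```

Request:
carry_out(series="3.8 -2.1 0.8 0.17 1; 3.4 -2.7 0.8 0.18 1; 2.8 -3.3 0.8 0.17 1; 2.2 -3.7 0.7 0.18 1; 0 0 0 0 1")

```text
clock: 47.48
tcp_pos: [0.5594, -0.1769, 0.2741]
orientation: [1.159, 2.918, -0.043]
contact_force: [0.4, 0.2, 0.7]
grip_width: 0.0855
```

```bash
python3 - <<'E'
from plan import *
o,R=obs()
plan([(.4411,-.2334,.25,math.radians(107))],1)
E
```

```text
t 47.48 tcp [ 0.5594 -0.1769  0.2741] yawx 2.3856 zax [-0.0087 -0.0258 -0.9996] w 0.0855 F [0.4177 0.2253 0.695 ] j [ 1.1058  0.6616 -1.3896  1.647   0.6815  1.4169  0.4428]
1.6 -4.1 0.8 0.17 1; 0.9 -4.3 0.8 0.17 1; 0.1 -4.3 0.8 0.18 1
end [ 0.4412 -0.2332  0.2501] 1.8655616961099308
```

Request:
carry_out(series="1.6 -4.1 0.8 0.17 1; 0.9 -4.3 0.8 0.17 1; 0.1 -4.3 0.8 0.18 1; 0 0 0 0 1; 0 0 0 0 1")

```text
clock: 48.1
tcp_pos: [0.4452, -0.2311, 0.2537]
orientation: [1.853, 2.522, -0.032]
contact_force: [0.1, 0.5, 0.3]
grip_width: 0.0855
```

```bash
python3 - <<'E'
from plan import *
o,R=obs()
p=shot("wrist");save(p,"w40.png")
p=shot("side");save(p,"s40.png")
E
```

```text
t 48.1 tcp [ 0.4452 -0.2311  0.2537] yawx 1.8743 zax [-0.0029 -0.0234 -0.9997] w 0.0855 F [0.0741 0.4847 0.3069] j [ 1.4254  0.4816 -1.3947  1.8653  0.5293  1.2353  0.1651]
```

View pics/w40.png

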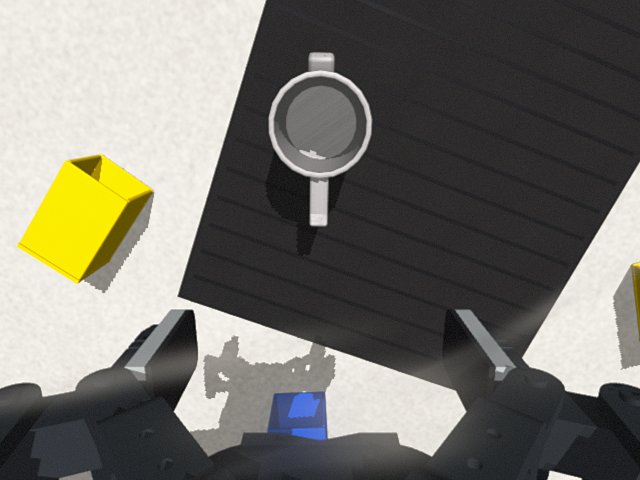

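View pics/s40.png

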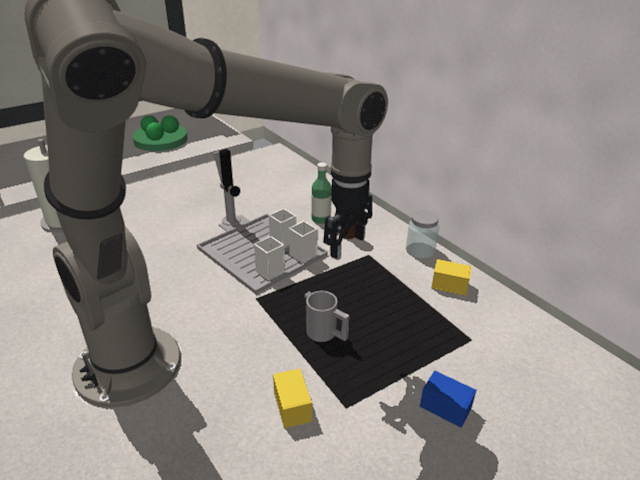

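```bash
python3 - <<'E'
from plan import *
p=shot("wrist");o,R=obs()
c=ray(p,(320,123),.103);e=ray(p,(318.5,226),.095);d=(e-c)[:2];L=np.linalg.norm(d);d/=L
print(c,e,L,math.degrees(math.atan2(d[1],d[0])))
g=c[:2]+.062*d;g2=e[:2]-.014*d;print(g,g2)
g=(g+g2)/2
plan([(*g,.14,math.atan2(-d[1],-d[0])),(*g,.052)],1)
E
```

```text
t 48.25 tcp [ 0.4454 -0.2303  0.2535] yawx 1.8756 zax [-0.0028 -0.0229 -0.9997] w 0.0854 F [ 0.281  -0.4919  0.1379] j [ 1.4247  0.4823 -1.3957  1.8657  0.5297  1.2353  0.1645]
[ 0.4255 -0.1681  0.103 ] [ 0.4476 -0.2424  0.095 ] 0.07751685718218054 -73.39694896307834
[ 0.4432 -0.2275] [ 0.4436 -0.229 ]
0.1 -0 3.8 0.01 1; 0.1 -0.1 3.8 0 1; 0.1 -0 3.8 0.01 1; -0 -0 4.4 -0 1; -0 -0 4.4 -0 1
end [ 0.4436 -0.2277  0.0515] 1.8555774406790546
```

Request:
carry_out(series="0.3 0 3.8 0.01 1; 0.3 -0.1 3.8 0 1; 0.1 0 3.8 0.01 1; 0 0 0 0 1", grip_force=60)

```text
clock: 48.75
tcp_pos: [0.4395, -0.2264, 0.1371]
orientation: [1.88, 2.509, -0.034]
contact_force: [0.1, 0.0, -0.0]
grip_width: 0.0857
```

```bash
python3 - <<'E'
from plan import *
p=shot("wrist");o,R=obs();save(p,"w41.png")
plan([(.4434,-.228,.052,1.86)],1)
E
```

```text
t 48.8 tcp [ 0.4409 -0.2267  0.1389] yawx 1.855 zax [-0.005  -0.0222 -0.9997] w 0.0858 F [ 0.1855 -0.1318 -0.2607] j [ 1.2942  0.5902 -1.2431  2.0012  0.6823  1.047   0.0084]
-0.1 0.1 4.3 -0 1; -0.1 0.1 4.4 -0 1
end [ 0.4434 -0.2281  0.0519] 1.8550475699164637
```

View pics/w41.png

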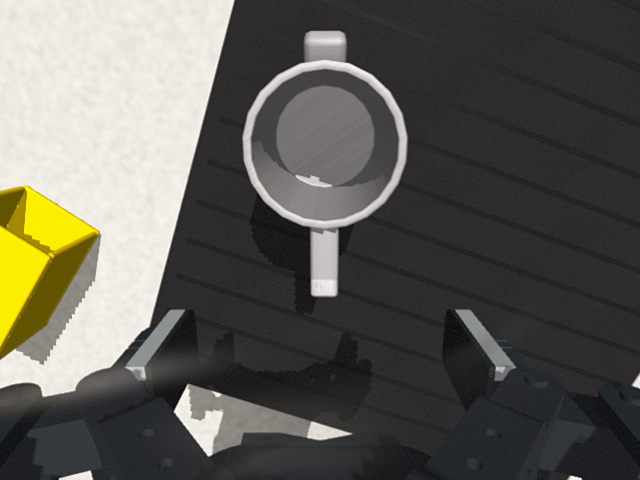

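Request:
carry_out(series="0 0.2 4.3 0 1; 0.1 0.1 4.3 0 1; 0 0 0 0 1; 0 0 0 0 0.05; 0 0 0 0 0.05; 0 0 0 0 0.05; 0 0 0 0 0.05; 0 0 0 0 0.05", grip_force=60)

```text
clock: 49.8
tcp_pos: [0.4429, -0.2285, 0.0535]
orientation: [1.881, 2.501, -0.035]
contact_force: [-1.7, -1.3, 6.7]
grip_width: 0.0131
```

```bash
python3 - <<'E'
from plan import *
p=shot("wrist");o,R=obs();save(p,"w42.png")
p=shot("side");save(p,"s42.png",(240,220,420,360),4)
E
```

```text
t 49.85 tcp [ 0.443  -0.2285  0.0535] yawx 1.8521 zax [-0.0037 -0.0248 -0.9997] w 0.0131 F [-1.7834 -1.018   6.315 ] j [ 1.1832  0.696  -1.1037  2.0582  0.8392  0.9219 -0.1165]
```

View pics/w42.png

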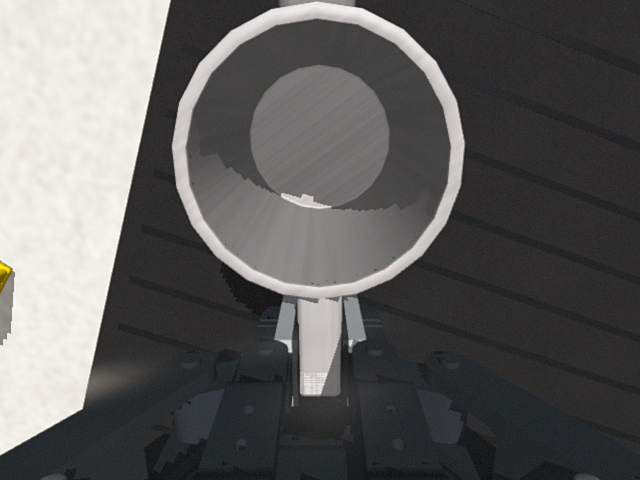

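View pics/s42.png

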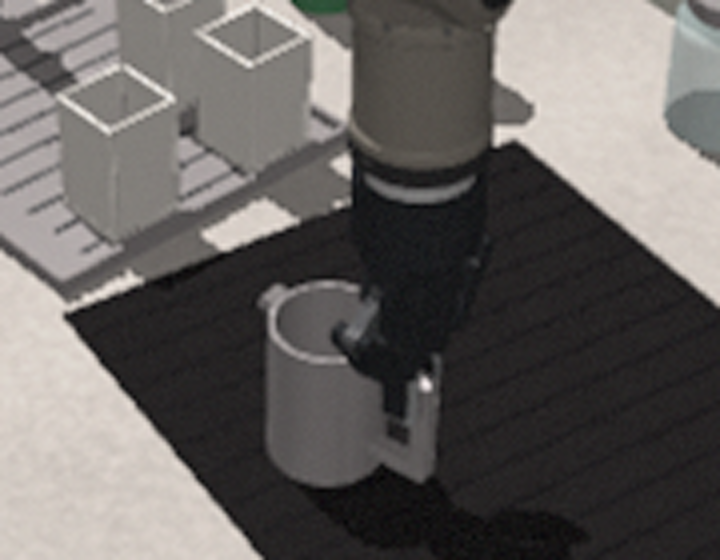

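```bash
python3 - <<'E'
from plan import *
o,R=obs()
a=st(-.045,-.002,.185)
plan([(*o["tcp_pos"][:2],.185),(*a[:2],.185,1.693)],.05,cap=4.5)
E
```

```text
t 49.9 tcp [ 0.443  -0.2285  0.0535] yawx 1.8522 zax [-0.0038 -0.0248 -0.9997] w 0.0133 F [-1.3507 -0.9571  5.9513] j [ 1.1832  0.696  -1.1037  2.0582  0.8392  0.922  -0.1165]
0 0 -4.4 -0 0.05; 0 0 -4.4 -0 0.05; 0 0 -4.3 -0 0.05; 4.1 1.1 -0 0.02 0.05; 4.1 1 -0 0.02 0.05; 4.1 0.9 -0 0.01 0.05; 4.2 0.9 -0 0.02 0.05; 4.2 0.8 -0 0.01 0.05
4.2 0.8 -0 0.02 0.05; 4.2 0.7 -0 0.01 0.05; 4.2 0.7 -0 0.02 0.05; 4.2 0.6 -0 0.01 0.05; 4.2 0.5 -0 0.02 0.05
end [0.4354 0.1964 0.1845] 1.6922054201669599
```

Request:
carry_out(series="0 0 -3 0 0.05; 0 0 -5 0 0.05; 0 0 -5 0 0.05; 0 0 -1 0 0.05; 0 0 0 0 0.05")

```text
clock: 50.52
tcp_pos: [0.4428, -0.2252, 0.1926]
orientation: [1.882, 2.501, -0.035]
contact_force: [-1.4, -0.4, -2.6]
grip_width: 0.0132
```

```bash
python3 - <<'E'
from plan import *
o,R=obs()
p=shot("side");save(p,"s43.png",(200,140,440,320),3)
E
```

```text
t 50.52 tcp [ 0.4428 -0.2252  0.1926] yawx 1.8519 zax [-0.0046 -0.0249 -0.9997] w 0.0132 F [-1.4276 -0.376  -2.5518] j [ 1.3479  0.5227 -1.3071  1.9475  0.5926  1.1249  0.0761]
```

View pics/s43.png

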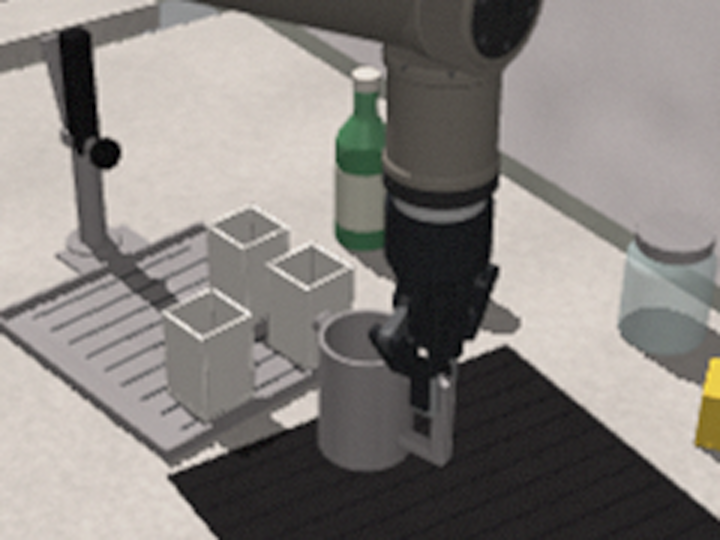

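Request:
carry_out(series="3 1 -0.2 0.02 0.05; 4.1 1 -0.1 0.02 0.05; 4.1 0.9 -0.1 0.01 0.05; 4.2 0.9 -0.1 0.02 0.05; 4.2 0.8 -0.1 0.01 0.05; 4.2 0.8 -0.1 0.02 0.05; 4.2 0.7 -0.1 0.01 0.05; 4.2 0.7 -0.1 0.02 0.05")

```text
clock: 51.58
tcp_pos: [0.4379, 0.1051, 0.1922]
orientation: [2.041, 2.374, -0.037]
contact_force: [0.9, 0.2, -1.7]
grip_width: 0.0126
```

```bash
python3 - <<'E'
from plan import *
o,R=obs()
a=st(-.045,-.002,.185)
plan([(*a[:2],.19,1.693)],.05,cap=4.5)
E
```

```text
t 51.58 tcp [0.4379 0.1051 0.1922] yawx 1.7216 zax [-0.0073 -0.0248 -0.9997] w 0.0126 F [ 0.921   0.2215 -1.6538] j [ 0.6824  0.4015 -1.2783  2.0309  0.4634  1.059  -0.6696]
3 0.4 0.1 0.01 0.05; 3 0.3 0.1 0.01 0.05; 3 0.3 0 0.01 0.05
end [0.4351 0.1956 0.1902] 1.6916350308027583
```

Request:
carry_out(series="3 0.4 0 0.01 0.05; 3 0.3 0 0.01 0.05; 2.7 0.3 0 0.01 0.05; 0 0 0 0 0.05; 0 0 0 0 0.05")

```text
clock: 52.2
tcp_pos: [0.436, 0.1911, 0.1905]
orientation: [2.074, 2.343, -0.037]
contact_force: [-0.3, -0.8, -1.6]
grip_width: 0.0129
```

```bash
python3 - <<'E'
from plan import *
o,R=obs()
p=shot("side");save(p,"s44.png",(180,140,420,320),3)
p=shot("wrist");save(p,"w44.png")
a=st(-.045,-.002,.185)
plan([(*a[:2],.0555,1.693)],.05,cap=3.5)
E
```

```text
t 52.2 tcp [0.436  0.1911 0.1905] yawx 1.6926 zax [-0.0066 -0.0255 -0.9997] w 0.0129 F [-0.2953 -0.8194 -1.636 ] j [ 0.4374  0.4423 -1.2229  1.9783  0.4897  1.0813 -0.8857]
0.1 -0 3.4 -0 0.05; 0.1 -0 3.4 -0 0.05; 0.2 -0 3.4 -0 0.05; 0.1 -0.1 3.4 -0 0.05
end [0.4349 0.1956 0.055 ] 1.6911609248755868
```

View pics/s44.png

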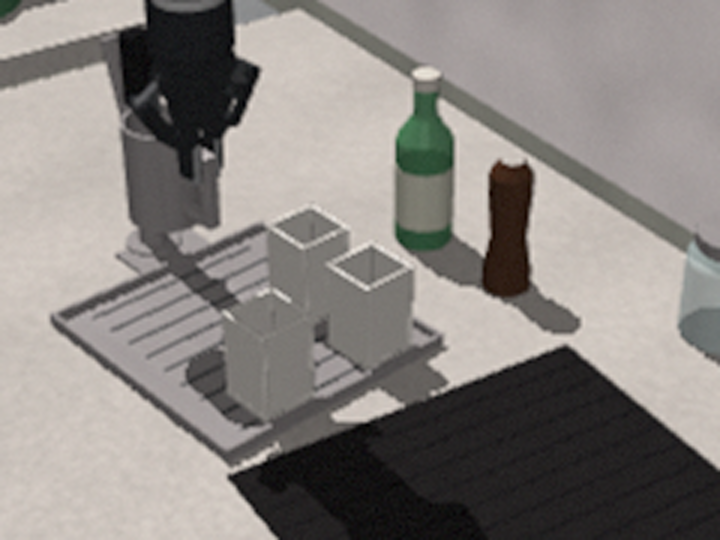

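View pics/w44.png

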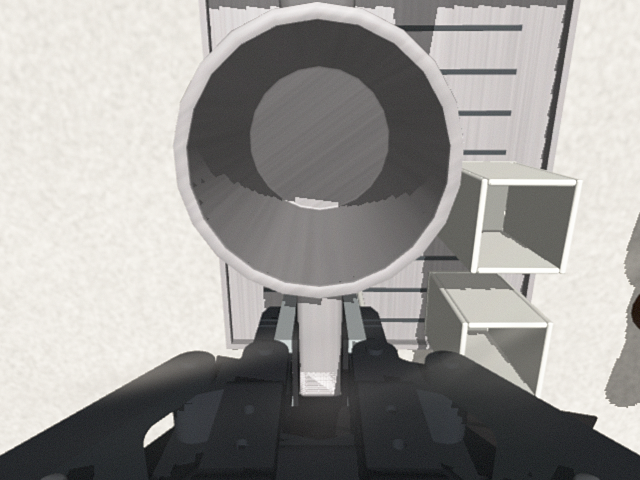

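Request:
carry_out(series="0.3 0 3.4 0 0.05; 0.3 0 3.4 0 0.05; 0.2 0 3.3 0 0.05; 0 0 2.8 0 0.05; 0 0 0.5 0 0.05; 0 0 0 0 0.05")

```text
clock: 53.05
tcp_pos: [0.4355, 0.1966, 0.0581]
orientation: [2.075, 2.342, -0.032]
contact_force: [0.0, 0.3, -1.2]
grip_width: 0.0126
```

```bash
python3 - <<'E'
from plan import *
o,R=obs()
p=shot("side");save(p,"s45.png",(180,140,420,320),3)
E
```

```text
t 53.05 tcp [0.4355 0.1966 0.0581] yawx 1.6916 zax [-0.0043 -0.0239 -0.9997] w 0.0126 F [ 0.0492  0.3371 -1.2456] j [ 0.2439  0.6182 -1.0252  2.0879  0.7302  0.8681 -1.1011]
```

View pics/s45.png

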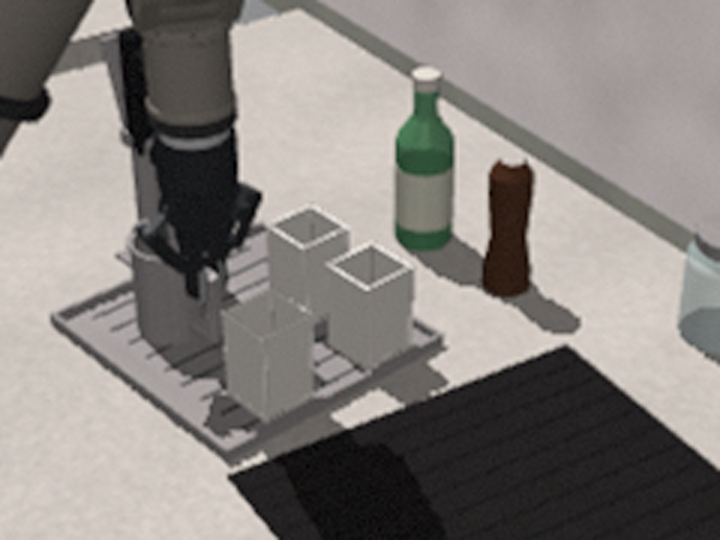

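Request:
carry_out(series="0 0 0.3 0 0.05; 0 0 0 0 0.05; 0 0 0 0 0.5; 0 0 0 0 0.5; 0 0 0 0 0.6; 0 0 -3 0 0.6; 0 0 -5 0 0.6; 0 0 -5 0 0.6")

```text
clock: 54.1
tcp_pos: [0.4353, 0.2, 0.1859]
orientation: [2.074, 2.344, -0.034]
contact_force: [0.2, -0.2, 0.0]
grip_width: 0.0513
```

Request:
carry_out(series="0 0 -5 0 1; 0 0 -5 0 1; 0 0 -5 0 1; 0 0 -3 0 1; 0 0 0 0 1")

```text
clock: 54.72
tcp_pos: [0.4372, 0.2052, 0.3667]
orientation: [2.073, 2.341, -0.027]
contact_force: [-1.1, -0.1, -0.8]
grip_width: 0.0853
```

```bash
python3 - <<'E'
from plan import *
o,R=obs()
p=shot("side");save(p,"s46.png",(160,120,420,320),3)
p2=shot("wrist");save(p2,"w46.png")
t=shot("top");save(t,"t46.png",(100,180,300,330),4)
for n,pp in (("side",p),("top",t),("wrist",p2)):
    for q,z in (("grip",.252),("trigger_end",.23)):
        for d in spotter.mark_of(pp,q)[:2]: print(n,q,np.round(d["uv"]),round(d["confidence"],2),ray(pp,d["uv"],z))
E
```

```text
t 54.73 tcp [0.4372 0.2052 0.3667] yawx 1.6921 zax [-0.0003 -0.0231 -0.9997] w 0.0853 F [-1.1115 -0.0548 -0.7515] j [ 0.5764  0.2529 -1.341   1.7237  0.2674  1.3826 -0.6914]
side grip [221. 151.] 0.56 [0.4743 0.4145 0.252 ]
side trigger_end [217. 151.] 0.61 [0.4876 0.4655 0.23  ]
top grip [140. 246.] 0.82 [0.4919 0.4094 0.252 ]
top trigger_end [124. 248.] 0.61 [0.4916 0.4592 0.23  ]
wrist trigger_end [319. 193.] 0.52 [0.4344 0.2222 0.23  ]
```

View pics/s46.png

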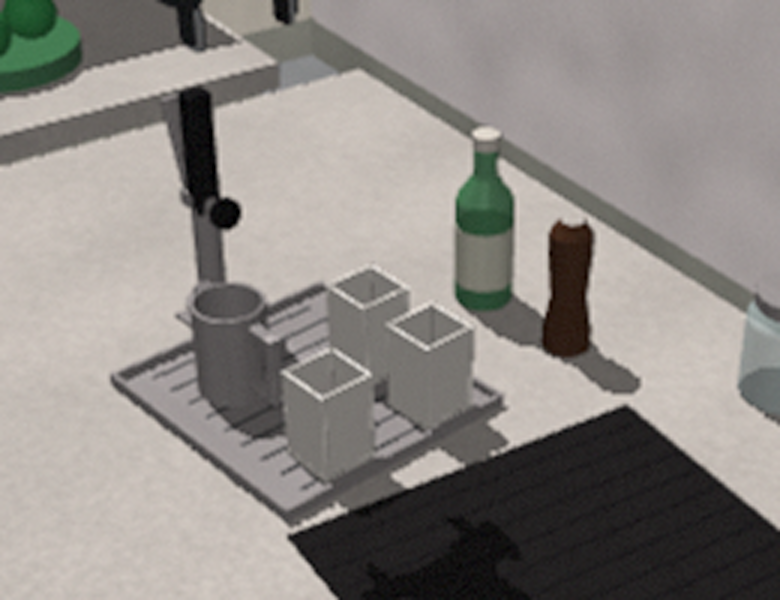

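View pics/t46.png

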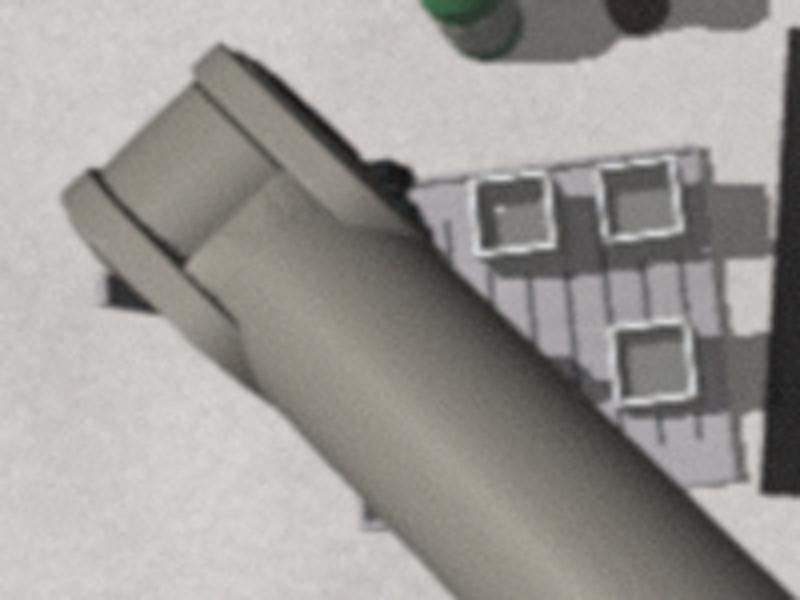

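View pics/w46.png

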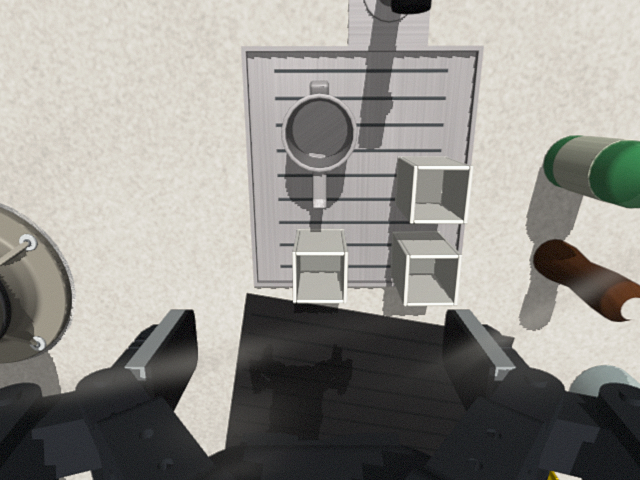

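```bash
python3 - <<'E'
from plan import *
t=shot("top");s=shot("side")
print(tri([t,s],[(140,245.5),(221.5,151)]), tri([t,s],[(125,250),(217.5,151)]))
print(st(.03,.2,.252), st(.03,.247,.23), st(.03,.2215,.23))
save(s,"s47.png",(190,130,260,260),5)
E
```

```text
(array([0.4868, 0.4142, 0.2509]), np.float64(0.012332822330759375)) (array([0.4848, 0.4558, 0.2349]), np.float64(0.0016890668214638311))
(np.float64(0.4849375000169593), np.float64(0.4056643727108354), 0.252) (np.float64(0.47921771357776954), np.float64(0.4523150323320032), 0.23) (np.float64(0.4823210019649895), np.float64(0.42700456806945475), 0.23)
```

View pics/s47.png

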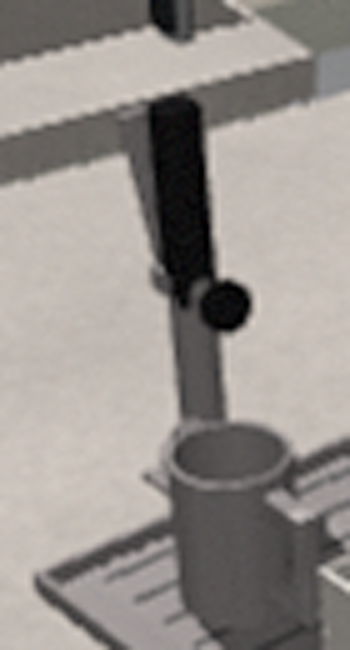

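```bash
python3 - <<'E'
from plan import *
o,R=obs()
a=st(.03,.215,.36);print(a)
plan([(*a[:2],.36,math.pi+A)],1,cap=4.5)
E
```

```text
t 55.27 tcp [0.4364 0.2043 0.3644] yawx 1.6926 zax [-0.0048 -0.024  -0.9997] w 0.0855 F [-0.885  -0.6145 -0.3378] j [ 0.5755  0.2557 -1.3396  1.7269  0.2678  1.3823 -0.6916]
(np.float64(0.48311203625977106), np.float64(0.42055288110056976), 0.36)
2.3 0.8 0 -0.17 1; 2.2 1.2 0.1 -0.18 1; 1.9 1.6 0 -0.17 1; 1.6 1.8 0.1 -0.18 1; 1.3 2.1 0 -0.17 1; 0.9 2.3 0.1 -0.18 1; 0.4 2.4 0 -0.17 1; 0 2.5 0.1 -0.18 1
-0.4 2.4 0 -0.17 1
end [0.4835 0.4206 0.3604] 3.26257276705727
```

Request:
carry_out(series="2.3 0.8 0 -0.17 1; 2.2 1.2 0 -0.18 1; 1.9 1.6 0 -0.17 1; 1.6 1.8 0 -0.18 1; 1.3 2.1 0 -0.17 1; 0.9 2.3 0 -0.18 1; 0.4 2.4 0 -0.17 1; 0 2.5 0 -0.18 1")

```text
clock: 56.28
tcp_pos: [0.4789, 0.3974, 0.3594]
orientation: [-0.069, -3.136, 0.038]
contact_force: [0.5, -0.5, 1.1]
grip_width: 0.0853
```

Request:
carry_out(series="-0.4 2.4 0 -0.17 1; 0 0 0 0 1; 0 0 0 0 1")

```text
clock: 56.65
tcp_pos: [0.4836, 0.4201, 0.3591]
orientation: [0.185, -3.13, 0.038]
contact_force: [-0.8, -0.2, -0.1]
grip_width: 0.0854
```

```bash
python3 - <<'E'
from plan import *
o,R=obs()
p=shot("wrist");save(p,"w48.png")
for q,z in (("grip",.252),("trigger_end",.23)):
    for d in spotter.mark_of(p,q)[:2]: print(q,np.round(d["uv"]),round(d["confidence"],2),inst(ray(p,d["uv"],z)))
for n,X in (("grip",st(.03,.2,.252)),("te",st(.03,.247,.23))): print(n,proj(p,X))
E
```

```text
t 56.65 tcp [0.4836 0.4201 0.3591] yawx -3.0237 zax [-0.0046 -0.0245 -0.9997] w 0.0854 F [-0.7731 -0.1613 -0.1121] j [-0.0216  0.6829 -1.3715  1.3785  0.6688  1.6213  0.3714]
grip [313. 235.] 0.82 [0.0315 0.2068]
trigger_end [377. 228.] 0.8 [0.032  0.2511]
grip [302.7974 232.6122]
te [371.3943 225.0614]
```

View pics/w48.png

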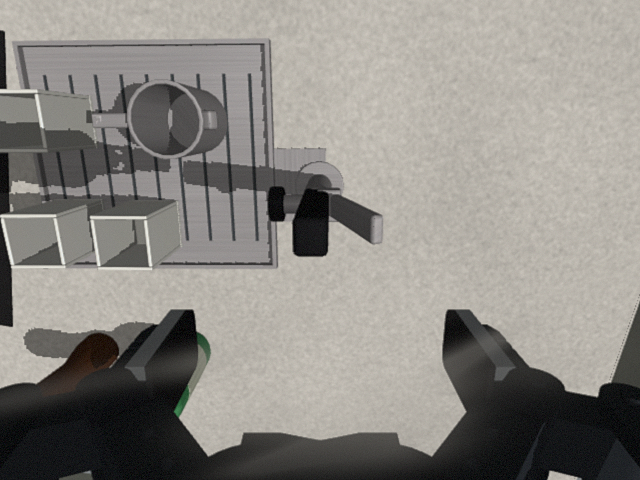

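Request:
carry_out(series="0 0.5 0 0 1; 0 0.9 0 0 1; 0 0 4 0 1; 0 0 4 0 1; 0 0 0 0 1", grip_force=40)

```text
clock: 57.42
tcp_pos: [0.4812, 0.4312, 0.2761]
orientation: [0.189, -3.127, 0.044]
contact_force: [0.2, 0.1, -0.1]
grip_width: 0.0851
```

```bash
python3 - <<'E'
from plan import *
o,R=obs();print(inst(o["tcp_pos"]))
p=shot("wrist");save(p,"w49.png")
s=shot("side");save(s,"s49.png",(180,100,280,220),5)
E
```

```text
t 57.42 tcp [0.4812 0.4312 0.2761] yawx -3.0207 zax [-0.0072 -0.0283 -0.9996] w 0.0851 F [ 0.2114  0.067  -0.079 ] j [-0.0448  0.7484 -1.3277  1.4818  0.7241  1.5018  0.3159]
[0.0294 0.2258]
```

View pics/w49.png

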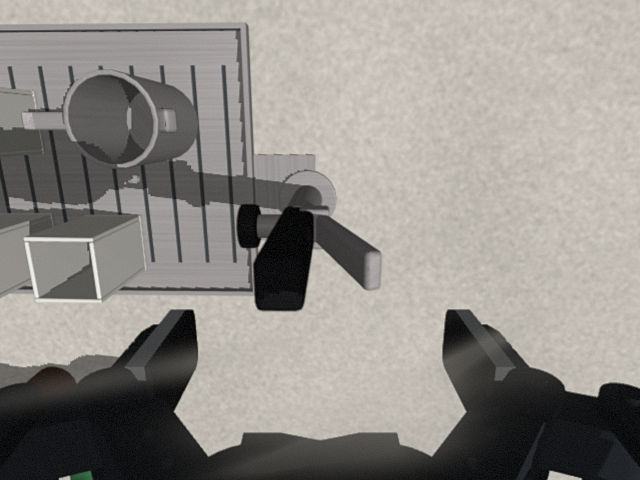

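View pics/s49.png

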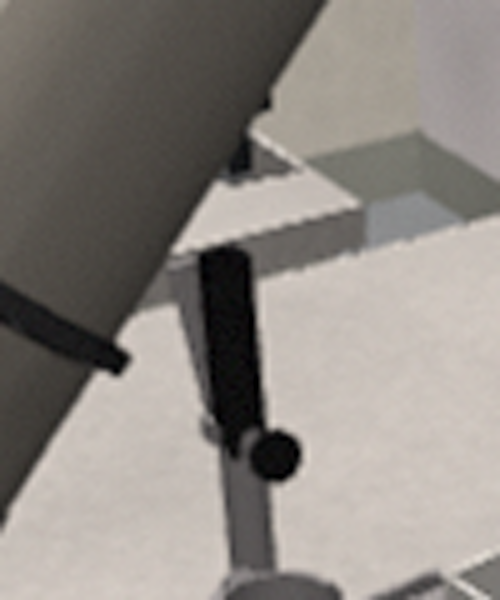

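```bash
python3 - <<'E'
from plan import *
p=shot("wrist")
print(inst(ray(p,(256,292),.252)),inst(ray(p,(307,290),.252)),inst(ray(p,(380,270),.23)),inst(ray(p,(364,270),.23)))
o=r.get_obs();print(inst(o["tcp_pos"]))
E
```

```text
[0.0389 0.1958] [0.0376 0.2203] [0.035  0.2576] [0.0351 0.2492]
[0.0301 0.2282]
```

Request:
carry_out(series="-0.3 0 3 0 1; 0 0 3 0 1; 0 0 2.6 0 1; 0 0 0 0 1")

```text
clock: 58.08
tcp_pos: [0.4841, 0.4302, 0.1919]
orientation: [0.189, -3.129, 0.04]
contact_force: [1.1, -0.8, -0.1]
grip_width: 0.0851
```

```bash
python3 - <<'E'
from plan import *
o,R=obs();print(inst(o["tcp_pos"]))
p=shot("wrist");save(p,"w50.png")
s=shot("side");save(s,"s50.png",(180,100,280,220),5)
E
```

```text
t 58.08 tcp [0.4841 0.4302 0.1919] yawx -3.021 zax [-0.0055 -0.0256 -0.9997] w 0.0851 F [ 1.0683 -0.839  -0.1442] j [-0.0534  0.8193 -1.2758  1.5762  0.7964  1.3791  0.2684]
[0.0321 0.2245]
```

View pics/w50.png

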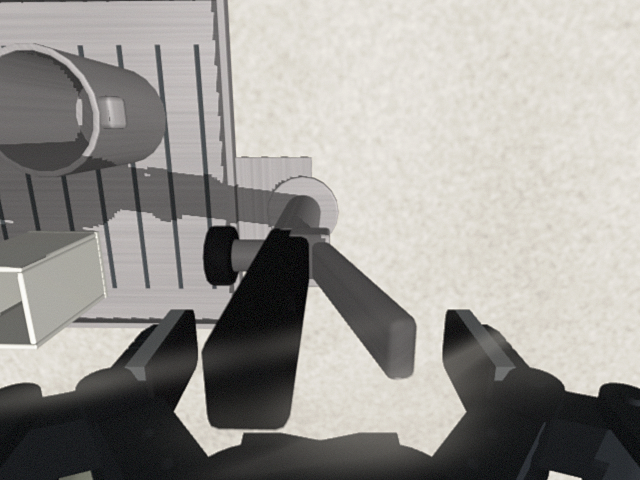

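View pics/s50.png

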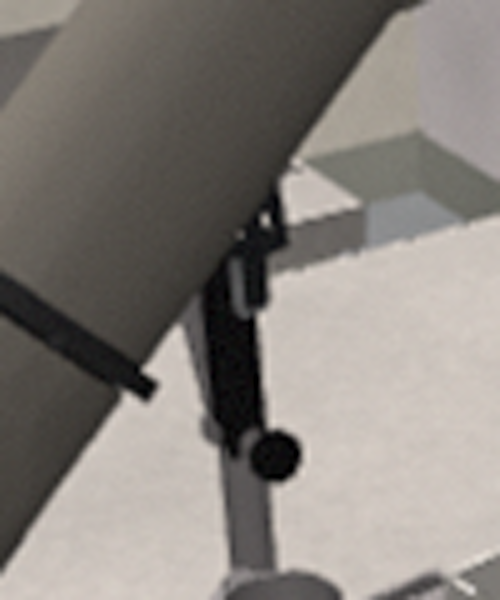

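Request:
carry_out(series="0 -0.5 0 0 1; 0 -0.4 0 0 0.9; 0 0 0 0 0.6; 0 0 0 0 0.3; 0 0 0 0 0.1; 0 0 0 0 0.1", grip_force=40)

```text
clock: 58.92
tcp_pos: [0.4868, 0.4164, 0.1953]
orientation: [0.183, -3.131, 0.055]
contact_force: [-3.3, -22.0, 23.1]
grip_width: 0.0374
```

```bash
python3 - <<'E'
from plan import *
o,R=obs();print(inst(o["tcp_pos"]))
p=shot("wrist");save(p,"w51.png")
E
```

```text
t 58.92 tcp [0.4868 0.4164 0.1953] yawx -3.0248 zax [-0.0023 -0.0353 -0.9994] w 0.0374 F [ -3.2723 -21.9989  23.125 ] j [-0.0305  0.8089 -1.2814  1.5877  0.7938  1.3861  0.2761]
[0.0331 0.2104]
```

View pics/w51.png

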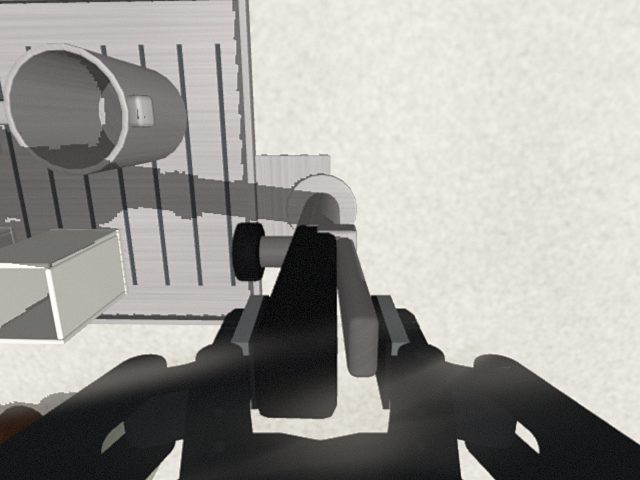

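Request:
carry_out(series="0 -0.3 -0.2 0 0.1; 0 -0.2 -0.1 0 0.1; 0 0 0 0 0.1; 0 0 0 0 0.1; 0 0 0 0 0.1; 0 0 0 0 0.1; 0 0 0 0 0.1; 0 0 0 0 0.1")

```text
clock: 59.98
tcp_pos: [0.4867, 0.4163, 0.1958]
orientation: [0.188, -3.131, 0.039]
contact_force: [5.0, -1.8, -5.0]
grip_width: 0.0359
```

```bash
python3 - <<'E'
from plan import *
o,R=obs();print(inst(o["tcp_pos"]))
E
```

```text
t 59.98 tcp [0.4867 0.4163 0.1958] yawx -3.0218 zax [-0.0036 -0.0253 -0.9997] w 0.0359 F [ 4.957  -1.7845 -5.0062] j [-0.0225  0.8072 -1.2849  1.5922  0.7903  1.3761  0.2823]
[0.033  0.2103]
```

Request:
carry_out(series="0 0 0 0 0.1; 0 0 0 0 0.1; 0 0 0 0 0.1; 0 0 0 0 0.1; 0 0 0 0 0.1; 0 0 0 0 0.1")

```text
clock: 60.72
tcp_pos: [0.4867, 0.4162, 0.1957]
orientation: [0.188, -3.131, 0.039]
contact_force: [4.1, -1.0, -5.1]
grip_width: 0.0362
```

Request:
carry_out(series="0 0 0 0 0.6; 0 0.4 0 0 1; 0 0.5 0 0 1; 0 0.5 0 0 1; 0 0 0 0 1; 0 0 0 0 1")

```text
clock: 61.48
tcp_pos: [0.4843, 0.4307, 0.196]
orientation: [0.189, -3.13, 0.038]
contact_force: [-0.3, 0.3, -0.7]
grip_width: 0.0851
```

```bash
python3 - <<'E'
from plan import *
o,R=obs();print(inst(o["tcp_pos"]))
p=shot("wrist");save(p,"w52.png")
s=shot("side");save(s,"s52.png",(160,120,420,320),3)
E
```

```text
t 61.48 tcp [0.4843 0.4307 0.196 ] yawx -3.0212 zax [-0.0041 -0.0245 -0.9997] w 0.0851 F [-0.3009  0.3127 -0.7356] j [-0.0529  0.8147 -1.2775  1.5725  0.7928  1.3825  0.2707]
[0.0324 0.2249]
```

View pics/w52.png

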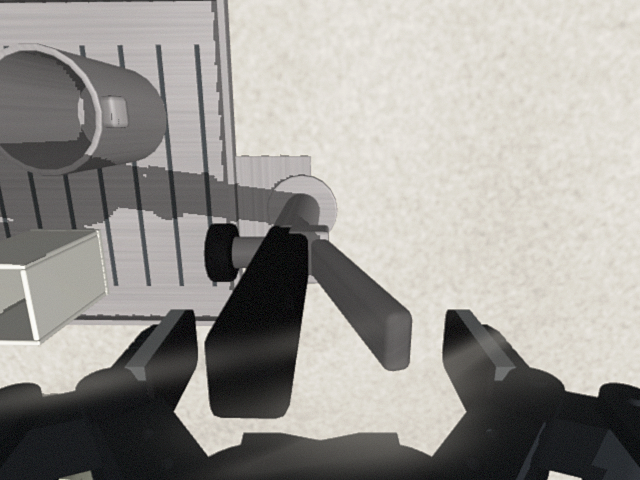

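View pics/s52.png

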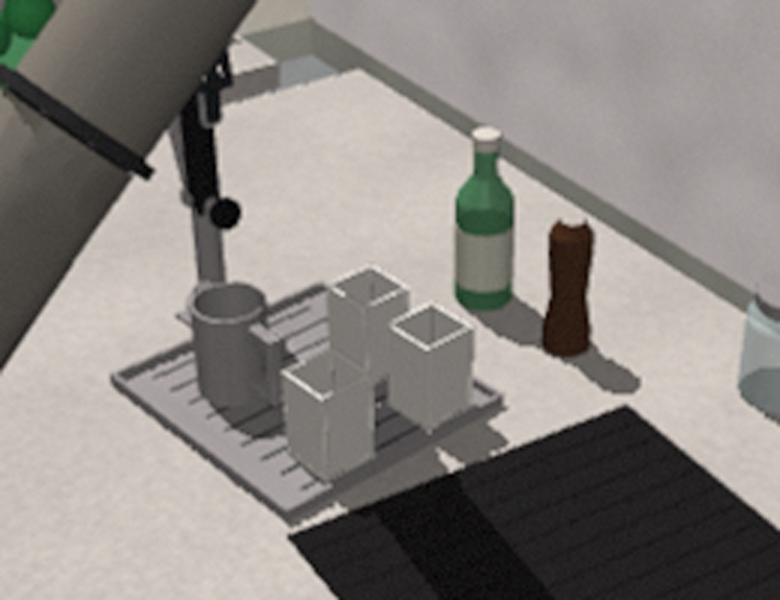

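```bash
cat >> plan.py <<'E'
def plan(wps,g,cap=5.5,**k):
    o=r.get_obs();R=Ro.from_rotvec(o["orientation"]).as_matrix();p=o["tcp_pos"]*100;rows=[]
    yw=lambda R:math.atan2(R[1,0],R[0,0])
    for w in wps:
        tgt=np.array(w[:3])*100;ty=w[3] if len(w)>3 and w[3] is not None else yw(R)
        dy=(ty-yw(R)+math.pi)%(2*math.pi)-math.pi
        n=max(1,math.ceil(np.linalg.norm(tgt-p)/cap),math.ceil(abs(dy)/.18))
        for k in range(n):
            dth=((ty-yw(R)+math.pi)%(2*math.pi)-math.pi)/(n-k)
            a=np.round(R.T@((tgt-p)/(n-k)),1);t=round(-dth,2)
            p=p+R@a;R=R@Ro.from_rotvec([0,0,t]).as_matrix()
            rows.append("%g %g %g %g %g"%(*(a+0.),t+0.,g))
    for i in range(0,len(rows),8): print("; ".join(rows[i:i+8]))
    print("end",p/100,yw(R))
E
python3 - <<'E'
from plan import *
o,R=obs()
a=st(.076,-.097,0)
plan([(*o["tcp_pos"][:2],.31),(*a[:2],.2,math.pi+A),(*a[:2],.14)],1)
E
```

```text
t 61.58 tcp [0.4844 0.4306 0.196 ] yawx -3.0213 zax [-0.0041 -0.0244 -0.9997] w 0.0852 F [ 0.1334 -0.5625  0.6342] j [-0.0526  0.8147 -1.2775  1.5726  0.7928  1.3824  0.2708]
0 -0.1 -3.8 0 1; 0 -0.1 -3.8 0 1; 0.1 -0.1 -3.8 0 1; -0.6 -4.6 1.7 0 1; -0.7 -4.5 1.7 0 1; -0.6 -4.6 1.7 0 1; -0.7 -4.5 1.7 0 1; -0.6 -4.6 1.6 0 1
-0.7 -4.5 1.7 0 1; -0.6 -4.6 1.6 0 1; 0 0.1 3 0 1; 0 0.1 3 0 1
end [0.5662 0.1167 0.1403] -3.021332783620695
```

Request:
carry_out(series="0 0 -3.8 0 1; 0 -0.1 -3.8 0 1; 0.1 -0.1 -3.8 0 1; -0.6 -4.6 1.7 0 1; -0.7 -4.5 1.7 0 1; -0.6 -4.6 1.7 0 1; -0.7 -4.5 1.7 0 1; -0.6 -4.6 1.6 0 1")

```text
clock: 62.58
tcp_pos: [0.5432, 0.2051, 0.2307]
orientation: [0.188, -3.13, 0.038]
contact_force: [0.6, 0.0, 0.9]
grip_width: 0.0858
```

Request:
carry_out(series="-0.7 -4.5 1.7 0 1; -0.6 -4.6 1.6 0 1; 0 0.1 0 0 1; 0 0 0 0 1")

```text
clock: 63.08
tcp_pos: [0.5662, 0.119, 0.2005]
orientation: [0.189, -3.13, 0.036]
contact_force: [0.7, 1.0, 1.0]
grip_width: 0.0852
```

```bash
python3 - <<'E'
from plan import *
o,R=obs()
p=shot("wrist");save(p,"w53.png")
E
```

```text
t 63.08 tcp [0.5662 0.119  0.2005] yawx -3.0209 zax [-0.0041 -0.0233 -0.9997] w 0.0852 F [0.7186 1.0432 0.9512] j [ 0.5748  0.7213 -1.3385  1.7451  0.7442  1.3082  0.7507]
```

View pics/w53.png

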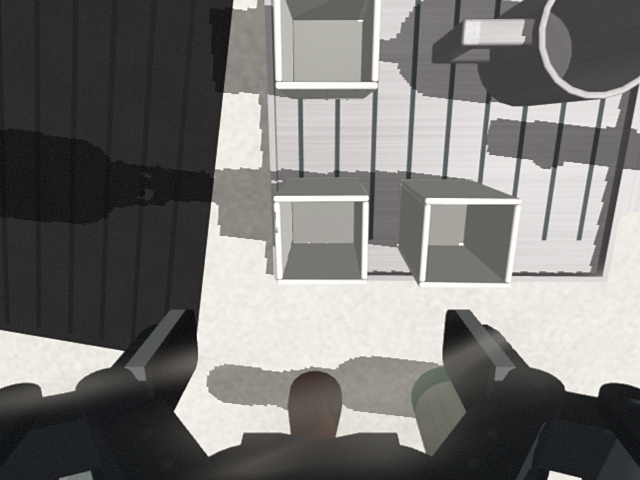

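```bash
cat >> plan.py <<'E'
def rim(p,uvs,z):
    P=np.array([ray(p,uv,z)[:2] for uv in uvs]);c=P.mean(0);e=P[1]-P[0]
    print("rim",c,[round(float(np.linalg.norm(P[i]-P[i-1])),4) for i in range(4)],round(math.degrees(math.atan2(e[1],e[0])),1));return c
E
python3 - <<'E'
from plan import *
p=shot("wrist");c=rim(p,[(275,199),(368,198),(366,281),(277,282)],.1);print(inst(c))
plan([(*c,.13),(*c,.061)],1,cap=4)
E
```

```text
rim [0.5701 0.1183] [0.0556, 0.0582, 0.0552, 0.0589] 97.9
[ 0.0795 -0.0956]
-0.2 0 3.5 0 1; -0.2 -0.1 3.6 0 1; 0 0.1 3.4 0 1; -0.1 0.1 3.5 0 1
end [0.5705 0.1185 0.0609] -3.0187708891368388
```

Request:
carry_out(series="-0.2 0 3.5 0 1; -0.2 -0.1 3.6 0 1; 0 0.1 3.4 0 1; -0.1 0.1 3.5 0 1; 0 0 0 0 0.5; 0 0 0 0 0.5; 0 0 0 0 0.5; 0 0 0 0 0.5", grip_force=40)

```text
clock: 64.18
tcp_pos: [0.5713, 0.117, 0.0612]
orientation: [0.189, -3.132, 0.037]
contact_force: [-0.2, -0.2, 1.2]
grip_width: 0.0589
```

```bash
python3 - <<'E'
from plan import *
o,R=obs()
plan([(*o["tcp_pos"][:2],.16),(.60,-.29,.16,3.12)],.5,cap=5)
E
```

```text
t 64.17 tcp [0.5713 0.117  0.0612] yawx -3.0212 zax [-0.0025 -0.0237 -0.9997] w 0.0589 F [-0.2436 -0.229   1.2304] j [ 0.4889  0.8672 -1.1838  1.8432  0.9235  1.1245  0.6382]
0 -0.1 -4.9 0 0.5; 0.1 -0.1 -5 0 0.5; 0.2 -4.5 0.1 0.02 0.5; 0.1 -4.5 0.1 0.02 0.5; 0 -4.5 0.1 0.01 0.5; 0 -4.6 0.1 0.02 0.5; -0.1 -4.5 0.1 0.01 0.5; -0.1 -4.5 0.1 0.02 0.5
-0.2 -4.6 0.1 0.01 0.5; -0.3 -4.5 0.1 0.02 0.5; -0.3 -4.6 0.2 0.01 0.5
end [ 0.5996 -0.2902  0.1598] 3.1220118581632157
```

Request:
carry_out(series="0 -0.1 -4.9 0 0.5; 0.1 -0.1 -5 0 0.5; 0.2 -4.5 0.1 0.02 0.5; 0.1 -4.5 0.1 0.02 0.5; 0 -4.5 0.1 0.01 0.5; 0 -4.6 0.1 0.02 0.5; -0.1 -4.5 0.1 0.01 0.5; -0.1 -4.5 0.1 0.02 0.5")

```text
clock: 65.18
tcp_pos: [0.5902, -0.1552, 0.16]
orientation: [0.031, -3.137, 0.038]
contact_force: [-0.4, 0.2, -1.4]
grip_width: 0.0589
```

Request:
carry_out(series="-0.2 -4.6 0.1 0.01 0.5; -0.3 -4.5 0.1 0.02 0.5; -0.3 -4.6 0.2 0.01 0.5; 0 0 0 0 0.5; 0 0 0 0 0.5")

```text
clock: 65.8
tcp_pos: [0.5991, -0.2898, 0.1591]
orientation: [-0.03, -3.137, 0.037]
contact_force: [-0.6, 1.0, -1.8]
grip_width: 0.0591
```

```bash
python3 - <<'E'
from plan import *
o,R=obs()
s=shot("side");save(s,"s54.png",(240,140,480,340),3)
plan([(.60,-.29,.0595,3.12)],.5,cap=4)
E
```

```text
t 65.8 tcp [ 0.5991 -0.2898  0.1591] yawx 3.1225 zax [-0.004  -0.0233 -0.9997] w 0.0591 F [-0.5708  1.0265 -1.8048] j [ 1.0965  0.8532 -1.2368  1.5845  0.8497  1.3219  1.2858]
0 0 3.3 0 0.5; -0.1 0.1 3.3 0 0.5; 0 0 3.4 0 0.5
end [ 0.6    -0.2903  0.0592] 3.1240478247102135
```

View pics/s54.png

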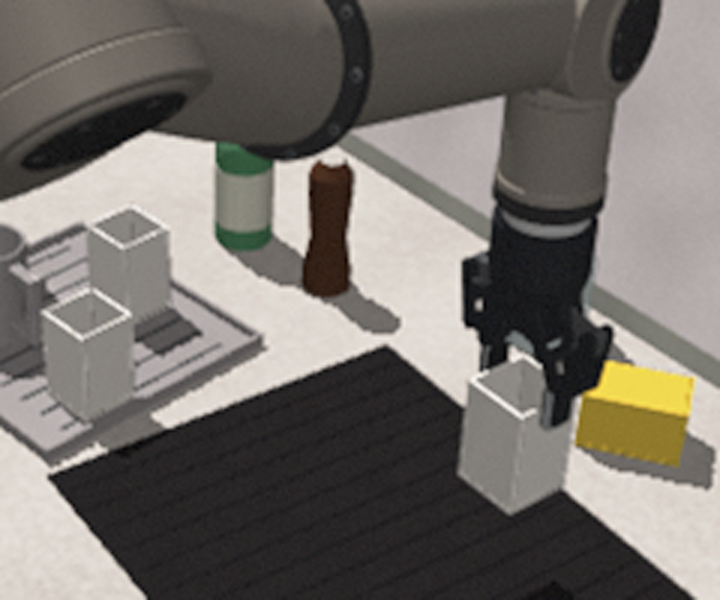

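Request:
carry_out(series="0 0 3.3 0 0.5; -0.1 0.1 3.3 0 0.5; 0 0 3.2 0 0.5; 0 0 0.1 0 0.5; 0 0 0 0 0.9; 0 0 0 0 0.9; 0 0 0 0 0.9; 0 0 -3 0 0.9")

```text
clock: 66.85
tcp_pos: [0.5984, -0.2911, 0.089]
orientation: [-0.03, -3.133, 0.036]
contact_force: [0.5, -0.3, 0.2]
grip_width: 0.0771
```

```bash
python3 - <<'E'
from plan import *
o,R=obs()
a=st(.079,0,0)
plan([(*o["tcp_pos"][:2],.2),(*a[:2],.2,math.pi+A)],1,cap=5.5)
E
```

```text
t 66.85 tcp [ 0.5984 -0.2911  0.089 ] yawx 3.1222 zax [-0.0081 -0.0231 -0.9997] w 0.0771 F [ 0.5412 -0.2995  0.2391] j [ 1.0731  0.9219 -1.1774  1.6316  0.9202  1.2368  1.2426]
0 -0.1 -3.7 0 1; 0 -0.1 -3.7 0 1; 0.1 -0.1 -3.7 0 1; 0.5 5 -0.1 -0.01 1; 0.5 5 -0.1 -0.01 1; 0.4 5.1 -0.1 -0.02 1; 0.3 5.1 -0.1 -0.01 1; 0.2 5.1 -0.1 -0.02 1
0.1 5 -0.1 -0.01 1; 0.1 5.1 -0.1 -0.02 1; 0 5 -0.1 -0.01 1; 0 5.1 -0.2 -0.02 1; -0.2 5 -0.1 -0.01 1
end [0.5583 0.2128 0.1997] -3.0209992508201897
```

Request:
carry_out(series="0 -0.1 -3.7 0 1; 0 -0.1 -3.7 0 1; 0.1 -0.1 -3.7 0 1; 0.5 5 -0.1 -0.01 1; 0.5 5 -0.1 -0.01 1; 0.4 5.1 -0.1 -0.02 1; 0.3 5.1 -0.1 -0.01 1; 0.2 5.1 -0.1 -0.02 1")

```text
clock: 67.85
tcp_pos: [0.5793, -0.0363, 0.2023]
orientation: [0.081, -3.138, 0.038]
contact_force: [0.7, 0.2, -0.3]
grip_width: 0.0851
```

Request:
carry_out(series="0.1 5 -0.1 -0.01 1; 0.1 5.1 -0.1 -0.02 1; 0 5 -0.1 -0.01 1; 0 5.1 -0.2 -0.02 1; -0.2 5 -0.1 -0.01 1; 0 0 0 0 1; 0 0 0 0 1")

```text
clock: 68.72
tcp_pos: [0.5596, 0.213, 0.2013]
orientation: [0.19, -3.131, 0.038]
contact_force: [-0.5, -0.3, 0.5]
grip_width: 0.0856
```

```bash
python3 - <<'E'
from plan import *
o,R=obs()
p=shot("wrist");save(p,"w55.png")
s=shot("side");save(s,"s55.png",(180,140,480,380),2.6)
E
```

```text
t 68.72 tcp [0.5596 0.213  0.2013] yawx -3.0205 zax [-0.0028 -0.0243 -0.9997] w 0.0856 F [-0.5298 -0.3021  0.4654] j [ 0.3704  0.7171 -1.2778  1.6958  0.7252  1.3072  0.6291]
```

View pics/w55.png

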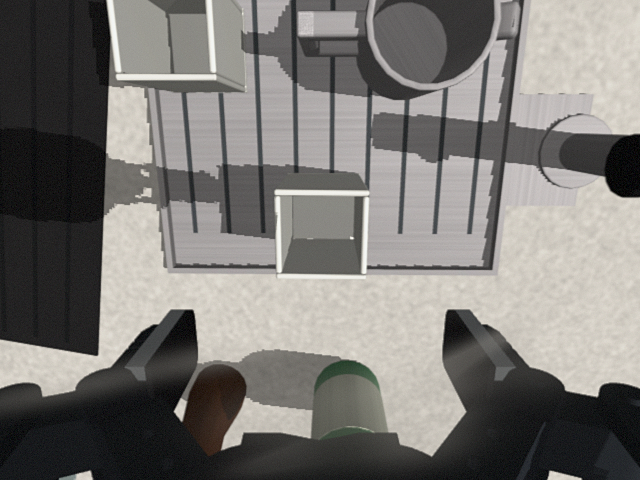

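View pics/s55.png

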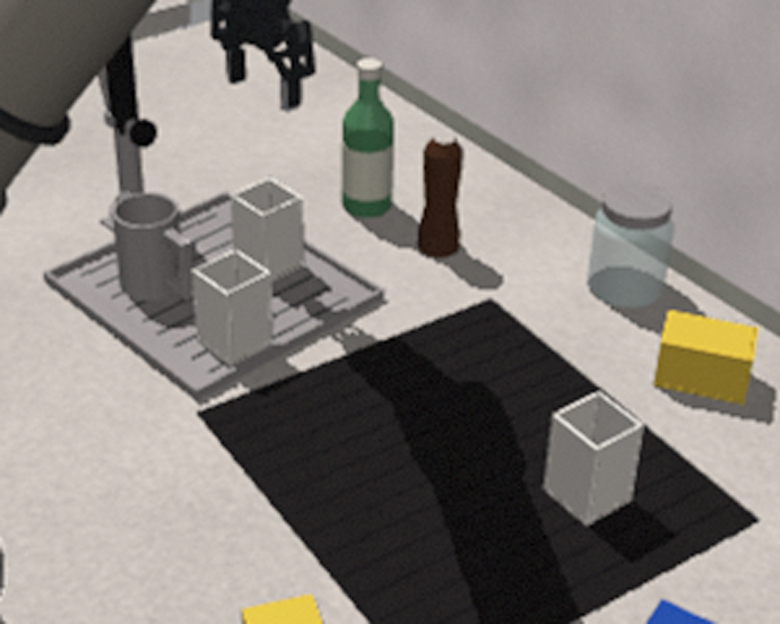

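```bash
python3 - <<'E'
from plan import *
p=shot("wrist");c=rim(p,[(275,193),(368,192),(366,276),(276,277)],.1);print(inst(c))
plan([(*c,.13),(*c,.061)],1,cap=4)
E
```

```text
rim [0.5603 0.2091] [0.0558, 0.0579, 0.0554, 0.0593] 97.7
[ 0.0809 -0.0042]
0 0 3.5 0 1; -0.1 0 3.5 0 1; 0 0.1 3.5 0 1; 0 0 3.4 0 1
end [0.5603 0.209  0.0612] -3.023489155496122
```

Request:
carry_out(series="0 0 3.5 0 1; -0.1 0 3.5 0 1; 0 0 3.5 0 1; 0 0 3.4 0 1; 0 0 0 0 0.5; 0 0 0 0 0.5; 0 0 0 0 0.5; 0 0 0 0 0.5", grip_force=40)

```text
clock: 69.88
tcp_pos: [0.5603, 0.2098, 0.0619]
orientation: [0.189, -3.131, 0.037]
contact_force: [-0.1, -0.2, -1.6]
grip_width: 0.0595
```

```bash
python3 - <<'E'
from plan import *
o,R=obs()
plan([(*o["tcp_pos"][:2],.17),(.60,-.17,.16,3.12)],.5,cap=5)
E
```

```text
t 69.88 tcp [0.5603 0.2098 0.0619] yawx -3.0212 zax [-0.0029 -0.0238 -0.9997] w 0.0595 F [-0.1345 -0.1796 -1.605 ] j [ 0.3001  0.8586 -1.1402  1.8041  0.8925  1.1175  0.5191]
0 -0.1 -3.6 0 0.5; 0 -0.1 -3.6 0 0.5; 0.1 -0.1 -3.6 0 0.5; 0.1 -4.8 0.2 0.02 0.5; 0 -4.8 0.2 0.02 0.5; -0.1 -4.7 0.2 0.02 0.5; -0.2 -4.8 0.3 0.02 0.5; -0.3 -4.7 0.2 0.02 0.5
-0.4 -4.7 0.3 0.01 0.5; -0.5 -4.8 0.2 0.02 0.5; -0.6 -4.7 0.3 0.01 0.5
end [ 0.6001 -0.1699  0.1599] 3.12197501201934
```

Request:
carry_out(series="0 -0.1 -3.6 0 0.5; 0 -0.1 -3.6 0 0.5; 0.1 -0.1 -3.6 0 0.5; 0.1 -4.8 0.2 0.02 0.5; 0 -4.8 0.2 0.02 0.5; -0.1 -4.7 0.2 0.02 0.5; -0.2 -4.8 0.3 0.02 0.5; -0.3 -4.7 0.2 0.02 0.5")

```text
clock: 70.88
tcp_pos: [0.5839, -0.0296, 0.164]
orientation: [0.031, -3.137, 0.039]
contact_force: [1.5, -0.1, -1.3]
grip_width: 0.0592
```

Request:
carry_out(series="-0.4 -4.7 0.3 0.01 0.5; -0.5 -4.8 0.2 0.02 0.5; -0.6 -4.7 0.3 0.01 0.5; 0 0 0 0 0.5; 0 0 0 0 0.5")

```text
clock: 71.5
tcp_pos: [0.5997, -0.1693, 0.1593]
orientation: [-0.03, -3.138, 0.037]
contact_force: [-0.5, 0.5, -1.1]
grip_width: 0.0595
```

```bash
python3 - <<'E'
from plan import *
o,R=obs()
s=shot("side");save(s,"s56.png",(240,140,480,340),3)
plan([(.60,-.17,.0595,3.12)],.5,cap=4)
E
```

```text
t 71.5 tcp [ 0.5997 -0.1693  0.1593] yawx 3.1225 zax [-0.0039 -0.0235 -0.9997] w 0.0595 F [-0.4939  0.5085 -1.1493] j [ 0.9627  0.783  -1.2296  1.6881  0.7973  1.2616  1.0993]
0 0 3.3 0 0.5; 0 0 3.3 0 0.5; -0.1 0.1 3.4 0 0.5
end [ 0.6005 -0.1698  0.0594] 3.1241600010790473
```

View pics/s56.png

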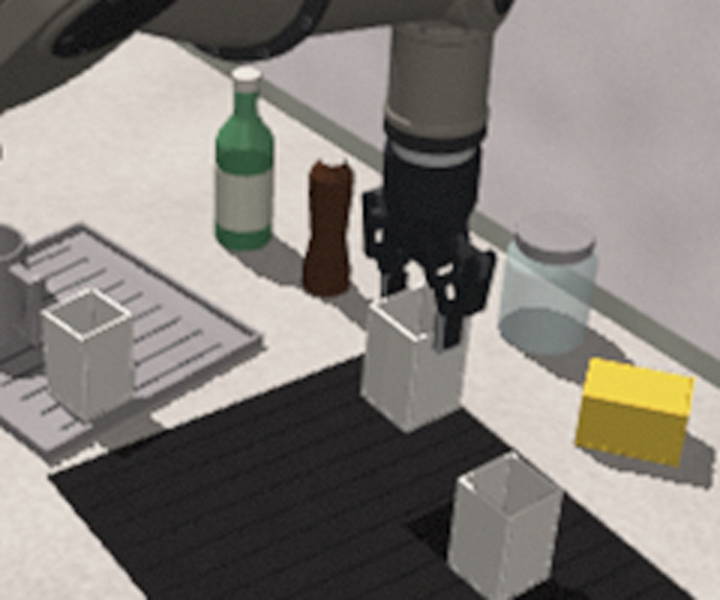

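Request:
carry_out(series="0 0 3.3 0 0.5; 0 0 3.3 0 0.5; 0 0.1 3.2 0 0.5; 0 0 0.1 0 0.5; 0 0 0 0 0.9; 0 0 0 0 0.9; 0 0 0 0 0.9; 0 0 -3 0 0.9")

```text
clock: 72.55
tcp_pos: [0.598, -0.1712, 0.0886]
orientation: [-0.031, -3.133, 0.038]
contact_force: [-0.6, 0.1, 0.7]
grip_width: 0.0765
```

```bash
python3 - <<'E'
from plan import *
o,R=obs()
a=st(-.05,-.092,0)
plan([(*o["tcp_pos"][:2],.2),(*a[:2],.2,math.pi+A)],1,cap=5.5)
E
```

```text
t 72.55 tcp [ 0.598  -0.1712  0.0886] yawx 3.1218 zax [-0.008  -0.0239 -0.9997] w 0.0765 F [-0.5885  0.1463  0.6884] j [ 0.9305  0.8538 -1.1616  1.7395  0.877   1.1712  1.0474]
0 -0.1 -3.7 0 1; 0 -0.1 -3.7 0 1; 0.1 -0.1 -3.7 0 1; 2.7 4.6 -0.1 -0.02 1; 2.6 4.6 -0.1 -0.02 1; 2.5 4.7 -0.1 -0.03 1; 2.4 4.7 -0.1 -0.02 1; 2.3 4.8 -0.1 -0.03 1
2.1 4.9 -0.1 -0.02 1
end [0.4413 0.1062 0.2002] -3.0214229628020677
```

Request:
carry_out(series="0 -0.1 -3.7 0 1; 0 -0.1 -3.7 0 1; 0.1 -0.1 -3.7 0 1; 2.7 4.6 -0.1 -0.02 1; 2.6 4.6 -0.1 -0.02 1; 2.5 4.7 -0.1 -0.03 1; 2.4 4.7 -0.1 -0.02 1; 2.3 4.8 -0.1 -0.03 1")

```text
clock: 73.55
tcp_pos: [0.4673, 0.0613, 0.2013]
orientation: [0.159, -3.133, 0.038]
contact_force: [1.5, 0.4, 0.3]
grip_width: 0.0852
```

Request:
carry_out(series="2.1 4.9 -0.1 -0.02 1; 0 0 0 0 1; 0 0 0 0 1")

```text
clock: 73.92
tcp_pos: [0.4427, 0.1062, 0.2011]
orientation: [0.189, -3.131, 0.039]
contact_force: [1.2, -0.5, -0.2]
grip_width: 0.0854
```

```bash
python3 - <<'E'
from plan import *
o,R=obs()
p=shot("wrist");save(p,"w57.png")
s=shot("side");save(s,"s57.png",(180,140,480,380),2.6)
E
```

```text
t 73.92 tcp [0.4427 0.1062 0.2011] yawx -3.0211 zax [-0.0035 -0.0251 -0.9997] w 0.0854 F [ 1.1991 -0.5042 -0.1824] j [ 0.7325  0.4544 -1.3716  2.0115  0.5215  1.1122  0.8164]
```

View pics/w57.png

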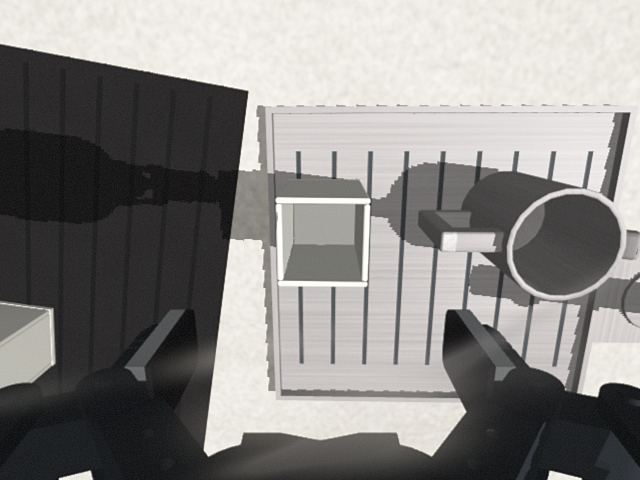

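View pics/s57.png

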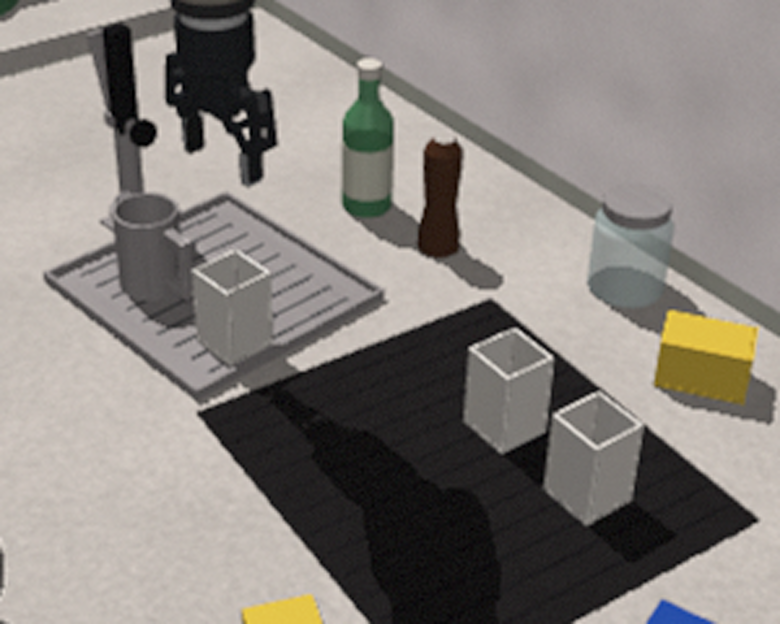

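```bash
python3 - <<'E'
from plan import *
p=shot("wrist");c=rim(p,[(276,202),(370,201),(368,284),(278,285)],.1);print(inst(c))
plan([(*c,.13),(*c,.061)],1,cap=4)
E
```

```text
rim [0.4488 0.1051] [0.0558, 0.0589, 0.0554, 0.0597] 97.7
[-0.0425 -0.0939]
-0.3 0 3.5 0 1; -0.3 0.1 3.6 0 1; 0 0.1 3.4 0 1; -0.1 0 3.5 0 1
end [0.4491 0.105  0.0607] -3.023539437625093
```

Request:
carry_out(series="-0.3 0 3.5 0 1; -0.3 0 3.6 0 1; 0 0.1 3.4 0 1; 0 0 3.4 0 1; 0 0 0 0 0.5; 0 0 0 0 0.5; 0 0 0 0 0.5; 0 0 0 0 0.5", grip_force=40)

```text
clock: 75.08
tcp_pos: [0.4482, 0.105, 0.0627]
orientation: [0.188, -3.131, 0.038]
contact_force: [-0.7, 0.8, -1.4]
grip_width: 0.0591
```

```bash
python3 - <<'E'
from plan import *
o,R=obs()
plan([(*o["tcp_pos"][:2],.16),(.60,-.05,.15,3.12)],.5,cap=5)
E
```

```text
t 75.08 tcp [0.4482 0.105  0.0627] yawx -3.0216 zax [-0.0029 -0.0241 -0.9997] w 0.0591 F [-0.7054  0.7932 -1.3742] j [ 0.5102  0.6333 -1.1234  2.1252  0.7811  0.8963  0.6035]
0 -0.1 -4.9 0 0.5; 0.1 -0.1 -4.8 0 0.5; -2.7 -3.4 0.3 0.03 0.5; -2.7 -3.4 0.2 0.03 0.5; -2.9 -3.3 0.3 0.03 0.5; -2.9 -3.2 0.2 0.03 0.5; -3.1 -3.1 0.3 0.02 0.5
end [ 0.6004 -0.0503  0.15  ] 3.121661829868249
```

Request:
carry_out(series="0 -0.1 -4.9 0 0.5; 0.1 -0.1 -4.8 0 0.5; -2.7 -3.4 0.3 0.03 0.5; -2.7 -3.4 0.2 0.03 0.5; -2.9 -3.3 0.3 0.03 0.5; -2.9 -3.2 0.2 0.03 0.5; -3.1 -3.1 0.3 0.02 0.5; 0 0 0 0 0.5")

```text
clock: 76.08
tcp_pos: [0.6018, -0.054, 0.1486]
orientation: [-0.041, -3.137, 0.039]
contact_force: [-0.5, 0.2, -0.3]
grip_width: 0.0589
```

```bash
python3 - <<'E'
from plan import *
o,R=obs()
s=shot("side");save(s,"s58.png",(240,140,480,340),3)
plan([(.60,-.05,.0605,3.12)],.5,cap=4)
E
```

```text
t 76.08 tcp [ 0.6018 -0.054   0.1486] yawx 3.1157 zax [-0.004  -0.0247 -0.9997] w 0.0589 F [-0.4939  0.1811 -0.2947] j [ 0.7355  0.6934 -1.1033  1.7428  0.6982  1.1594  0.9594]
0 0.1 2.9 0 0.5; 0 0.1 3 0 0.5; 0 0.2 2.9 0 0.5
end [ 0.6001 -0.0495  0.0607] 3.1191531333764115
```

View pics/s58.png

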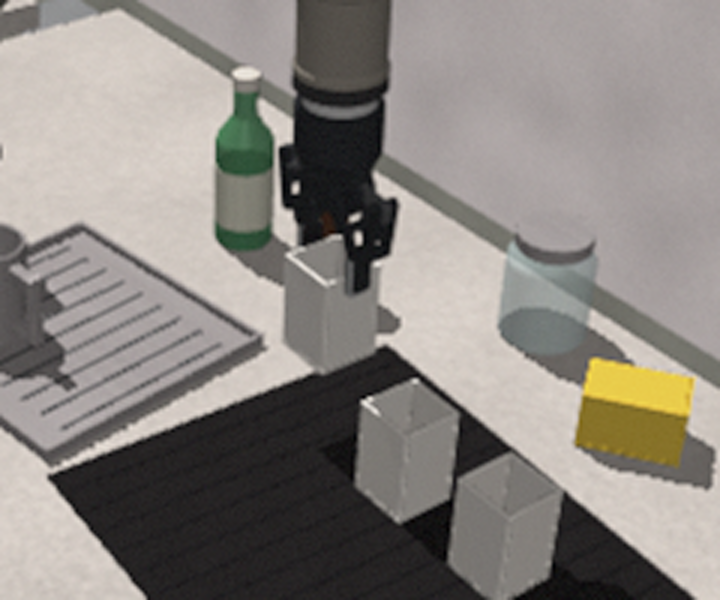

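Request:
carry_out(series="0 0 2.9 0 0.5; 0 0 3 0 0.5; 0 0.1 2.7 0 0.5; 0 0 0.2 0 0.5; 0 0 0 0 0.9; 0 0 0 0 0.9; 0 0 0 0 0.9; 0 0 -3 0 0.9")

```text
clock: 77.12
tcp_pos: [0.5983, -0.0511, 0.0898]
orientation: [-0.031, -3.133, 0.038]
contact_force: [0.2, -0.4, 0.5]
grip_width: 0.0769
```

```bash
python3 - <<'E'
from plan import *
o,R=obs()
a=st(-.045,-.002,0)
plan([(*o["tcp_pos"][:2],.24),(*a[:2],.24,1.693)],1,cap=5.5)
E
```

```text
t 77.12 tcp [ 0.5983 -0.0511  0.0898] yawx 3.122 zax [-0.008  -0.0243 -0.9997] w 0.0769 F [ 0.2072 -0.3854  0.4736] j [ 0.6985  0.7545 -1.0497  1.791   0.7677  1.0774  0.9078]
0 -0.1 -5 0 1; 0.1 -0.1 -5 0 1; 0 -0.2 -5 0 1; 2.1 3.1 -0.1 0.18 1; 2.6 2.6 -0.1 0.18 1; 3 2.1 0 0.18 1; 3.4 1.5 -0.1 0.18 1; 3.6 0.9 0 0.18 1
3.7 0.3 -0.1 0.18 1; 3.7 -0.4 0 0.17 1; 3.5 -1.1 -0.1 0.18 1
end [0.4349 0.1955 0.2401] 1.6922265061754187
```

Request:
carry_out(series="0 -0.1 -5 0 1; 0.1 -0.1 -5 0 1; 0 -0.2 -5 0 1; 2.1 3.1 -0.1 0.18 1; 2.6 2.6 -0.1 0.18 1; 3 2.1 0 0.18 1; 3.4 1.5 -0.1 0.18 1; 3.6 0.9 0 0.18 1")

```text
clock: 78.12
tcp_pos: [0.4963, 0.1045, 0.2412]
orientation: [1.398, 2.804, -0.036]
contact_force: [1.2, 1.3, 0.5]
grip_width: 0.0856
```

Request:
carry_out(series="3.7 0.3 -0.1 0.18 1; 3.7 -0.4 0 0.17 1; 3.5 -1.1 -0.1 0.18 1; 0 0 0 0 1; 0 0 0 0 1")

```text
clock: 78.75
tcp_pos: [0.4361, 0.1957, 0.241]
orientation: [2.071, 2.344, -0.033]
contact_force: [0.4, -0.7, 0.5]
grip_width: 0.0853
```

```bash
python3 - <<'E'
from plan import *
o,R=obs()
p=shot("wrist");save(p,"w59.png")
s=shot("side");save(s,"s59.png",(180,140,480,380),2.6)
E
```

```text
t 78.75 tcp [0.4361 0.1957 0.241 ] yawx 1.694 zax [-0.0036 -0.0247 -0.9997] w 0.0853 F [ 0.3788 -0.6645  0.4948] j [ 0.3144  0.2706 -1.0146  1.9239  0.2757  1.1068 -0.6907]
```

View pics/w59.png

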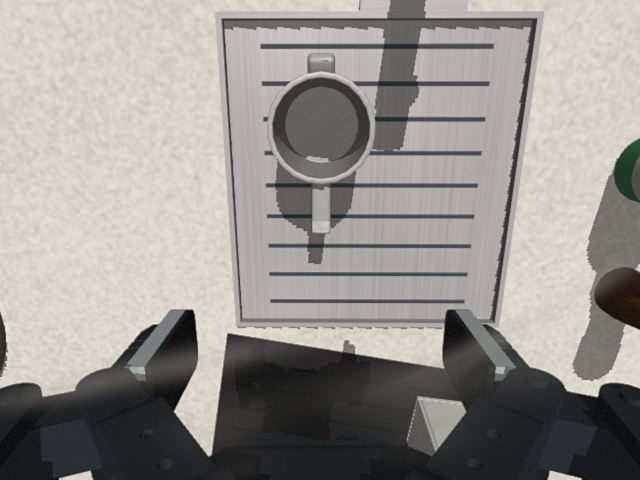

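View pics/s59.png

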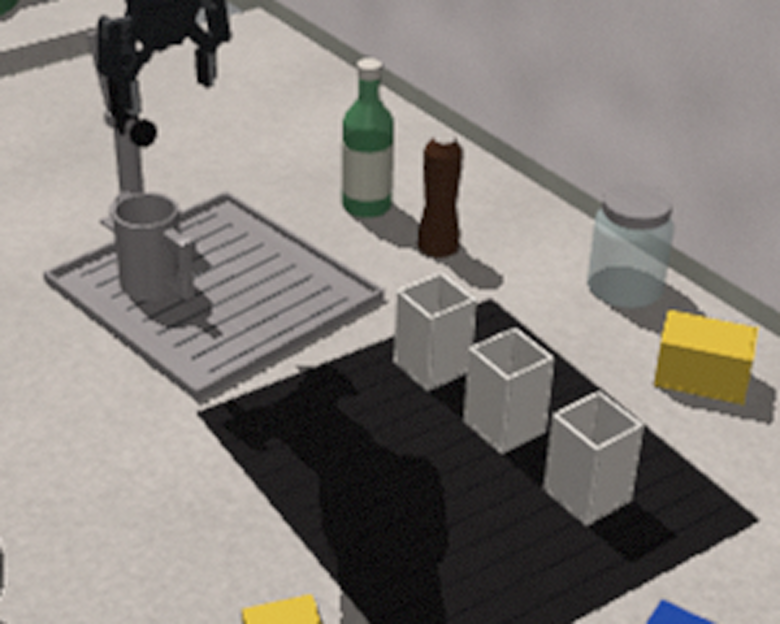

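```bash
python3 - <<'E'
from plan import *
p=shot("wrist")
c=ray(p,(322,126),.105);e=ray(p,(321,233),.097);d=(e-c)[:2];L=np.linalg.norm(d);d/=L
print(c,e,L,math.degrees(math.atan2(d[1],d[0])))
g=(c[:2]+.062*d+e[:2]-.014*d)/2;print(g)
plan([(*g,.14,math.atan2(-d[1],-d[0])),(*g,.0555)],1)
E
```

```text
[0.4303 0.2584 0.105 ] [0.439  0.1816 0.097 ] 0.07733351193482424 -83.50042973696527
[0.4374 0.1962]
0.2 0.1 5 0 1; 0.1 0.1 5.1 0.01 1; 0.1 0 4.2 0 1; 0.1 0 4.2 0 1
end [0.437  0.1958 0.0556] 1.681219337550069
```

Request:
carry_out(series="0.2 0.1 5 0 1; 0.1 0.1 5.1 0.01 1; 0.1 0.1 4.2 0 1; 0.1 0 4.2 0 1; 0 0 0 0 0.05; 0 0 0 0 0.05; 0 0 0 0 0.05; 0 0 0 0 0.05", grip_force=60)

```text
clock: 79.9
tcp_pos: [0.4382, 0.1971, 0.057]
orientation: [2.085, 2.331, -0.03]
contact_force: [-0.7, 1.1, 0.8]
grip_width: 0.0127
```

Request:
carry_out(series="0 0 0 0 0.05; 0 0 -2 0 0.05; 0 0 -4 0 0.05; 0 0 -4 0 0.05; 0 0 0 0 0.05")

```text
clock: 80.53
tcp_pos: [0.4396, 0.2004, 0.1586]
orientation: [2.084, 2.329, -0.025]
contact_force: [0.5, -0.3, -1.6]
grip_width: 0.0132
```

```bash
python3 - <<'E'
from plan import *
o,R=obs()
s=shot("side");save(s,"s60.png",(180,140,480,380),2.6)
p=shot("wrist");save(p,"w60.png")
d=np.array([math.cos(math.radians(-74)),math.sin(math.radians(-74))])
ax=np.array([.44,-.13]);g=ax+.062*d;print(g)
plan([(*g,.16,math.radians(106))],.05,cap=4.5)
E
```

```text
t 80.53 tcp [0.4396 0.2004 0.1586] yawx 1.6819 zax [ 0.0014 -0.0224 -0.9997] w 0.0132 F [ 0.4886 -0.3392 -1.6041] j [ 0.224   0.3881 -0.9548  2.0094  0.4107  0.9557 -0.8334]
[ 0.4571 -0.1896]
-4.3 -0.3 0.1 -0.02 0.05; -4.3 -0.3 0.1 -0.02 0.05; -4.3 -0.4 0 -0.02 0.05; -4.3 -0.5 0.1 -0.02 0.05; -4.3 -0.6 0 -0.02 0.05; -4.3 -0.7 0.1 -0.02 0.05; -4.2 -0.8 0 -0.02 0.05; -4.2 -0.9 0.1 -0.01 0.05
-4.2 -0.9 0 -0.02 0.05
end [ 0.4572 -0.1891  0.1602] 1.8519071993852216
```

View pics/s60.png

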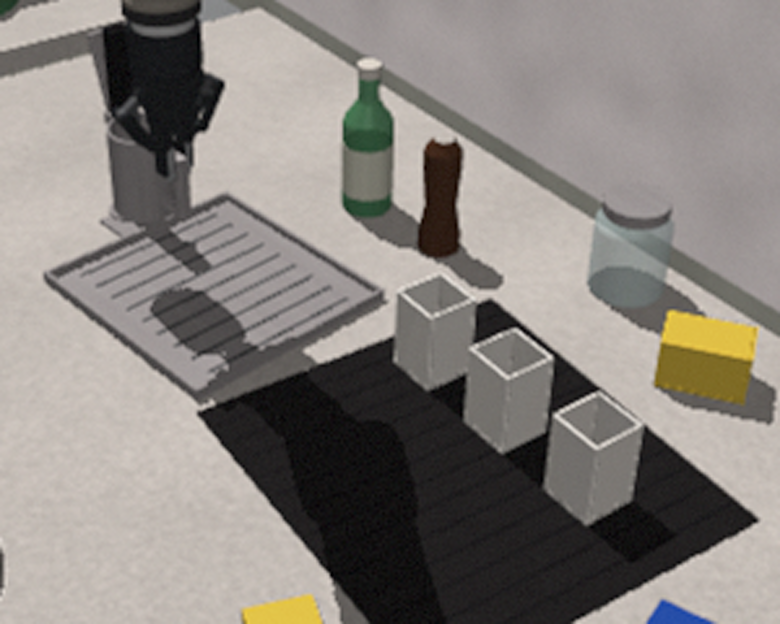

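View pics/w60.png

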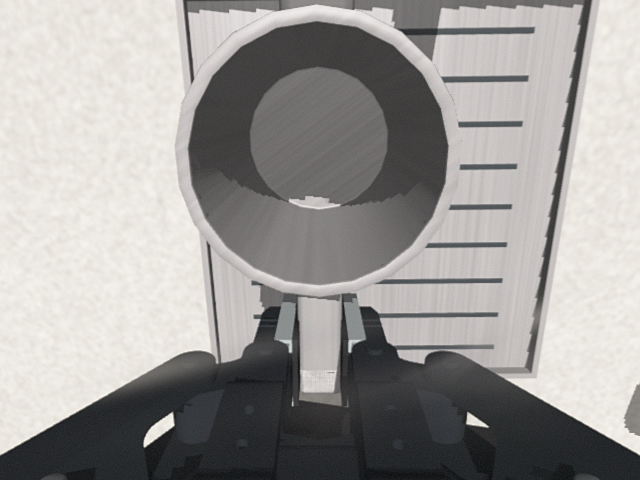

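Request:
carry_out(series="-4.3 -0.3 0.1 -0.02 0.05; -4.3 -0.3 0.1 -0.02 0.05; -4.3 -0.4 0 -0.02 0.05; -4.3 -0.5 0.1 -0.02 0.05; -4.3 -0.6 0 -0.02 0.05; -4.3 -0.7 0.1 -0.02 0.05; -4.2 -0.8 0 -0.02 0.05; -4.2 -0.9 0.1 -0.01 0.05")

```text
clock: 81.62
tcp_pos: [0.4541, -0.147, 0.1575]
orientation: [1.907, 2.485, -0.035]
contact_force: [0.9, 0.3, -1.8]
grip_width: 0.013
```

Request:
carry_out(series="-4.2 -0.9 0 -0.02 0.05; 0 0 0 0 0.05; 0 0 0 0 0.05")

```text
clock: 82.0
tcp_pos: [0.4566, -0.1878, 0.1588]
orientation: [1.882, 2.504, -0.034]
contact_force: [0.3, 0.1, -1.8]
grip_width: 0.0128
```

```bash
python3 - <<'E'
from plan import *
o,R=obs()
s=shot("side");save(s,"s61.png",(220,180,480,380),3)
plan([(.4571,-.1896,.0555,math.radians(106))],.05,cap=3.5)
E
```

```text
t 82.0 tcp [ 0.4566 -0.1878  0.1588] yawx 1.8525 zax [-0.0061 -0.0226 -0.9997] w 0.0128 F [ 0.3137  0.1489 -1.8287] j [ 0.9883  0.3789 -0.8902  1.9968  0.3933  0.9407  0.1751]
0 0 3.5 0 0.05; 0 0 3.4 0 0.05; 0 0.1 3.5 0 0.05
end [ 0.4573 -0.1893  0.0551] 1.8538553839858694
```

View pics/s61.png

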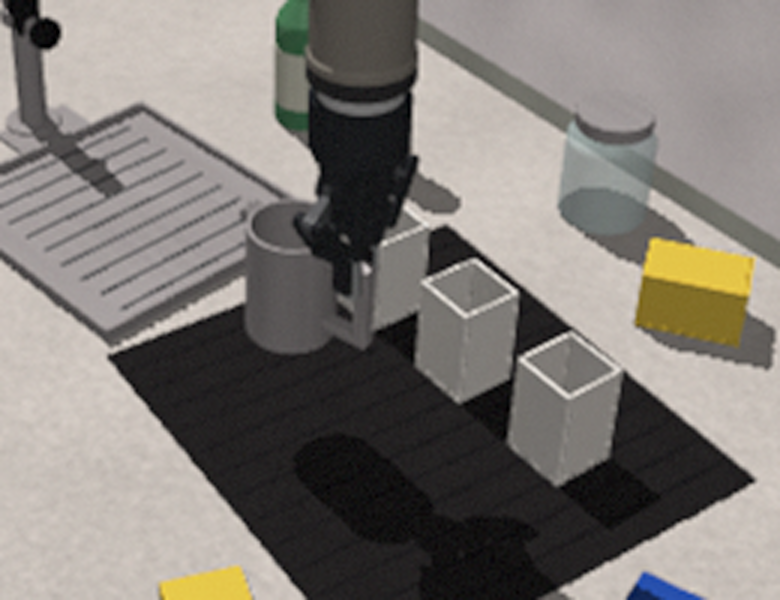

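Request:
carry_out(series="0 0 3.5 0 0.05; 0 0 3.4 0 0.05; 0 0 2.8 0 0.05; 0 0 0.6 0 0.05; 0 0 0.1 0 0.05; 0 0 0 0 0.05")

```text
clock: 82.8
tcp_pos: [0.4579, -0.1909, 0.057]
orientation: [1.879, 2.501, -0.033]
contact_force: [0.9, 0.5, -1.5]
grip_width: 0.0131
```

Request:
carry_out(series="0 0 0 0 0.3; 0 0 0 0 0.6; 0 0 0 0 0.6; 0 0 -3 0 0.6; 0 0 -5 0 0.6; 0 0 -5 0 0.6; 0 0 -5 0 1; 0 0 -4 0 1")

```text
clock: 83.8
tcp_pos: [0.4582, -0.1856, 0.2781]
orientation: [1.88, 2.501, -0.034]
contact_force: [0.5, -1.0, -0.4]
grip_width: 0.0842
```

Request:
carry_out(series="0 0 -3 0 1; 4 3 0 0 1; 5 3 0 0 1; 5 2 0 0 1; 5 2 0 0 1; 5 0 0 0 1; 0 0 0 0 1; 0 0 0 0 1")

```text
clock: 84.8
tcp_pos: [0.4876, 0.0726, 0.2995]
orientation: [1.881, 2.502, -0.035]
contact_force: [0.5, -0.4, -0.0]
grip_width: 0.0858
```

```bash
python3 - <<'E'
from plan import *
o,R=obs()
s=shot("side");save(s,"s62.png",(160,100,480,400),2.4)
t=shot("top");save(t,"t62.png",(100,100,440,330),2.3)
for pp in (s,t):
  for q in ("oil_bottle","pepper_mill"):
    d=spotter.mark_of(pp,q)[:1]; print(q,[(x["uv"],ray(pp,x["uv"],0)) for x in d])
E
```

```text
t 84.8 tcp [0.4876 0.0726 0.2995] yawx 1.8523 zax [-0.0042 -0.0249 -0.9997] w 0.0858 F [ 0.5488 -0.4173 -0.0376] j [ 0.6504  0.2521 -1.0874  1.8161  0.2587  1.2316 -0.2335]
oil_bottle [([321.7, 221.5], array([0.7294, 0.245 , 0.    ]))]
pepper_mill [([349.1, 234.3], array([0.7558, 0.1341, 0.    ]))]
oil_bottle [([219.9, 185.4], array([0.739 , 0.2604, 0.    ]))]
pepper_mill [([259.1, 183.4], array([0.7453, 0.1329, 0.    ]))]
```

View pics/s62.png

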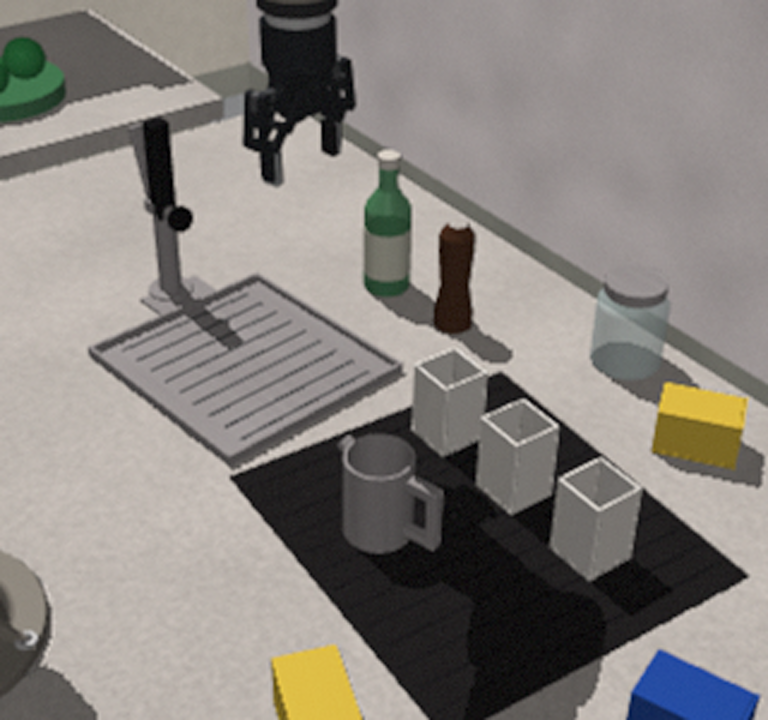

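View pics/t62.png

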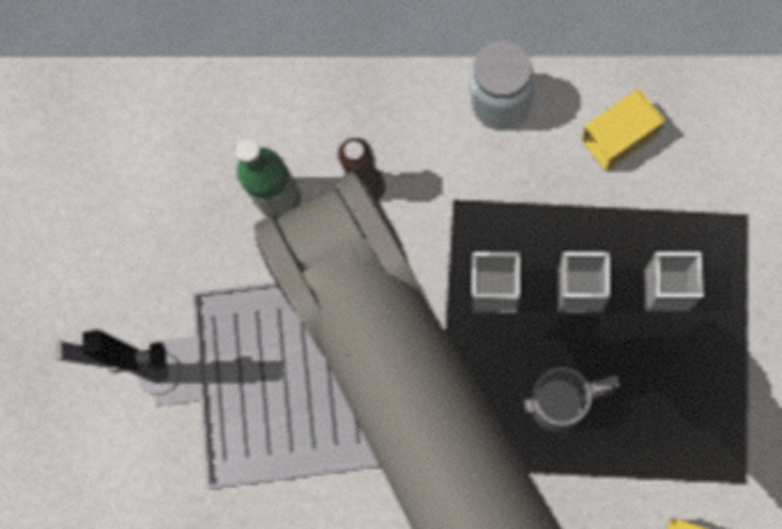

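```bash
python3 - <<'E'
from bench import r
print(r.hand_in())
E
```

```text
the job is handed in; nothing more can be done
None
```

The job is handed in, at about 85 s of the 210 s allowed. All three beakers and the jug are back on the drying mat, standing upright.

- **Beakers and jug into the tray:** I lifted each toppled beaker near its mouth and let it swing down in a loosened grip. I then set it on its foot and carried it to the tray. The jug went in by its handle.
- **Trigger:** With all four standing in the tray, I squeezed the trigger to 36–37 mm across; the description gives 38 mm for fully squeezed. I held it about 1.8 s and let it go. The wrist picture afterwards showed the lever back at rest.
- **Last checks:** The final top and side pictures show the three beakers in a row with the jug in front, all inside the mat. The tray is empty and the hand is about 0.3 m up and clear. The oil bottle and pepper mill were found within about 1–2 cm of their starting estimates, which is the spread of those measurements. They also look undisturbed in the pictures.

What went wrong or disagreed:

- **Dropped beaker:** The second beaker slipped out once and fell a few centimetres flat onto the mat. A later grip on it missed and was repeated.
- **Fingertip position:** The fingertips measured about 18 mm behind the TCP in two cameras, against the given 8 mm ahead. I worked from the measured value.
- **Tool tilt:** A turn ran the last joint to its range limit and left the tool tilted nearly 6°. I brought this down to about 1.4° by reaching out at full stretch.
- **Force at the trigger:** The wrist force briefly reached about 32 N while squeezing the trigger. I could not separate the share on the fingers from any on the gripper body.

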